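Clear the lamps out of the spectrometer's lamp carriage

ROBOT

A 6-joint arm with a two-finger parallel gripper is mounted at the origin on the work surface. World frame = base frame: x ahead of the robot, y to its left, z up, the work surface at z = 0. Lengths are in m, angles in rad, forces in N, time in s.
With the tool pointing down it reaches from about 0.225 to 0.725 m from the base axis. Payload 3.1 kg.
Tool frame: the origin (TCP) lies midway between the tips of the shut fingers; the grasp point (between the pads) lies 19 mm behind it (r.pinch_z is the distance from the TCP to the grasp point, in m); z points along the fingers, y is the line along which they close (so a half turn about z gives the same grasp; the last joint's range is limited). The gripper opens to 85 mm and grips with 20 to 120 N. Pads are 22 mm wide; open, the fingers measure 114 mm over their backs; the gripper's body (76 mm by 85 mm) begins 54 mm behind the grasp point. The pads swing forward as they close: fully open they stand 13 mm farther back than shut.
Start: joints at [0.984, 0.048, 0.099, 1.622, 0, 1.443], TCP at [0.233, 0.471, 0.231] pointing down, gripper open.
Joint ranges: [-2.91, 2.91], [-0.99, 1.94], [-1.21, 1.42], [-2.12, 2.29], [-1.49, 1.47], [-3.14, 3.14]. Speed limits (rad/s): [2.79, 2.79, 3.14, 3.14, 3.14, 3.14].

INTERFACE

Orientations are given as [roll, pitch, yaw] about the fixed x, y, z axes, in that order (R = Rz(yaw) Ry(pitch) Rx(roll)).
In Python, from bench import r gives the robot as it stands. The module is installed in compiled form; this text tells all that it offers.
- The arm moves only by the tool carry_out, never from a script. Its argument "commands" is a list of rows, each an object with "delta_pos": the shift along the tool's x, y, z in units of 10 cm (1.0 is 10 cm), a list of three; "delta_rot": the turn, a rotation vector about the tool's x, y, z in units of 360 degrees (1.0 is 360 degrees), a list of three; "grip": the closure, from -1 (fully open) to 1 (shut), so that 0 is half open. In form: [{"delta_pos": [dx, dy, dz], "delta_rot": [ax, ay, az], "grip": grip}, ...]. A call has 1 to 12 rows; each row is the pose to reach, as a shift and turn from the pose commanded when the call began, along the tool's axes at that moment, turning the shorter way round; what a row does not reach only later rows make up. A row lasts 1/8 s, in which the tool goes at most 62.5 mm and 10.7 degrees, less where a joint would pass 70% of its speed; a pose out of reach is approached as far as the arm can. A call with a number of a shift or a turn outside -1 to 1 is refused whole. A call with a gripper value outside its range is refused whole. The fingers move at their own pace and stop on an object; "newtons" is the grip in N (left out, the last holds). Time passes only in rows, so rows that repeat a pose let the fingers close. It gives the time, the measured TCP pose, the force, the opening and the grip force at its end, in the units of the state.
- r.get_obs(): the state, without advancing time (a new reading comes with each control period).
- r.camera(name): name is "scene" or "top"; returns a dict with "frame" (480x640x3 uint8, blue, green, red), "range_z" (480x640 float32, m along the optical axis (not along the pixel's ray), 0 where there is no reading), "mtx" (3x3 intrinsics, pixels), "cam_to_world" (4x4, takes a point from camera to world coordinates). Camera axes: x right, y down, z forward; pixel columns grow to the right and rows downward; lengths in m; the calibration is good to about 2 mm. A picture is of the moment at which its call begins.
- r.job_done(): hands the job in; it is judged then, once.
Trained networks look in a picture, given as the dict that the camera call returned (one of the last four; its "shot" number tells which), for a name from the list of things; names that differ only in an ending like _2 or _b are one class to them, and where a whole thing is asked for, a point or a joint stands for the part that bears it (a point fixed in the world has none). Each returns a list of dicts, best first, with "confidence" (0 to 1); they miss things now and then, are a little off and sometimes report something else, mostly with a low value. They report only what shows in the picture. A call takes as long as a camera call.
- r.masks_of(picture, query): "mask" (480x640 bool, what is visible of it) and "extent" ([left, top, right, bottom] in pixels, round what is visible of it).
The state is a dict: "clock": time; "qpos": joint angles; "joint_vel": joint speeds; "tau": joint torques, N m; "tcp_pos": TCP position; "ee_rot": TCP orientation; "ft_force": force on the tool from outside, world axes, zero at the start; "moment": the same for the moment, N m; "gripper_width": opening from 0.0 (shut) to 1.0 (fully open); "gripper_force": force on a finger pad.
Only numpy, scipy, OpenCV 4.12 (cv2) and the standard library are available. Lean on these libraries where they do the work, as an engineer would, in place of code of your own. Each camera call takes 0.05 s, during which the arm holds its last target. There are 200 camera calls.

TASK

Lift the spring plunger's knob and draw the lamp carriage out to its change position so that the plunger snaps in, then drive the service wedge between the keeper's roller and the stop block so that the sprung keeper stays open by itself. Lay every lamp from the carriage in a free place of the sloping cooling rack, plug at the low front end, then take the wedge out so that the keeper shuts. Finally slide the carriage home until its plunger snaps in and leave the wedge lying flat on the grey mat, without disturbing anything else on the bench.

Things in the scene. Friction and masses are not known exactly. Their poses are not given: they have to be found in the camera images.
- lamp_bay: the fixed lamp bay: rails and a slotted steel index bar in front, a tinted see-through canopy (underside 112 mm high, lip at x = +50 mm) and a cream housing 150 mm high behind. Origin on the bench, x away from the robot along the carriage's travel, z up; about 370 mm wide
- carriage (a joint): lamp carriage (aluminium plate on the bay's rails, top 30 mm high, 344 mm wide): 0 = home, the lamps' window ends under the canopy; 0.080 = change position, drawn out 80 mm along the bay's -x. End stops 1.5 mm beyond each; slides with about 2 N. The index bar has only these two holes; it is locked while the pin is in one
- plunger (a joint): spring plunger on the front tongue of the carriage: 0 = pin fully in a hole of the index bar, 0.016 = pulled right up. The pin clears the bar at 0.010: lift it 12 to 14 mm, slide the carriage while lifted, then let go; its spring (4 N down, 8 N up) sends it into the hole when within 1.5 mm of it
- knob (a point): middle of the plunger's black knob (28 mm diameter, 22 mm high, axis upright), 73 mm above the bench at rest, narrower parts below it. It moves with carriage and plunger; axes as the bay's
- keeper (a joint): sprung keeper on the carriage: two steel combs, top 107 mm high, whose tabs at 0 lie over both ends of every lamp and stop it being lifted. It slides along the bay's -y: lamps free from 0.021, wedge holds it at 0.024, stop at 0.030; spring 3 N shut, 8 N at 0.024. At its +y end an upright brass roller (16 mm diameter, 32 to 50 mm high), by which the wedge opens it
- wedge_seat (a point): where the wedge's origin lies when home between roller and fixed dark stop block: on the deck, 30 mm high. The block (44 mm long in x, 22 mm high) faces it 21 mm to +y; the shut roller's face is 3 mm to +y (gap 18 mm). The wedge slides in flat, nose first along +x; with its origin 115 mm before (-x) the seat it is still clear. Deck from 140 mm before to 60 mm beyond; moves with the carriage; axes as the bay's
- wedge: off-white slippery plastic wedge, 140 g: body 28 mm high, 42 mm wide from x = -30 to +25 mm, then tapering to an 8 mm nose at x = +90. Side y = +21 is straight (goes against the stop block), the slope is on the -y side (against the roller). On top a handle 40 (x) by 20 mm (y), 28 to 62 mm high. Origin at the underside below the handle, x to the nose. Needs up to 10 N; stays once its parallel part is in
- rack: fixed cooling rack: two narrow rails with five black V places side by side along y, 66 mm apart, the far (+x) rail higher, so a lamp slopes 10 degrees with its near (-x) end low. V supports at x = -25 and +54 mm. Origin on the bench under the middle, x away from the robot
- place0 (a point): where the origin of a lamp lying in place 0 of the rack belongs, 68 mm above the bench; axes as the rack's, lamp axis along x, 10 degrees up towards +x
- place1 (a point): where the origin of a lamp lying in place 1 of the rack belongs, 68 mm above the bench; axes as the rack's, lamp axis along x, 10 degrees up towards +x
- place2 (a point): where the origin of a lamp lying in place 2 of the rack belongs, 68 mm above the bench; axes as the rack's, lamp axis along x, 10 degrees up towards +x
- place3 (a point): where the origin of a lamp lying in place 3 of the rack belongs, 68 mm above the bench; axes as the rack's, lamp axis along x, 10 degrees up towards +x
- place4 (a point): where the origin of a lamp lying in place 4 of the rack belongs, 68 mm above the bench; axes as the rack's, lamp axis along x, 10 degrees up towards +x
- lamp0: hollow cathode lamp lying in the carriage: glass cylinder 37 mm diameter, 120 mm long, with a black plug (30 mm square, 33 mm long) at its -x end; 160 g. Origin on the axis, 75 mm from the window end (+x), 78 mm from the plug's back; x along the axis. Grip the glass near the origin or up to 20 mm towards the window. None if its saddle is empty. Saddle 0 from the bay's -y side
- lamp1: hollow cathode lamp lying in the carriage: glass cylinder 37 mm diameter, 120 mm long, with a black plug (30 mm square, 33 mm long) at its -x end; 160 g. Origin on the axis, 75 mm from the window end (+x), 78 mm from the plug's back; x along the axis. Grip the glass near the origin or up to 20 mm towards the window. None if its saddle is empty. Saddle 1 from the bay's -y side
- lamp2: hollow cathode lamp lying in the carriage: glass cylinder 37 mm diameter, 120 mm long, with a black plug (30 mm square, 33 mm long) at its -x end; 160 g. Origin on the axis, 75 mm from the window end (+x), 78 mm from the plug's back; x along the axis. Grip the glass near the origin or up to 20 mm towards the window. None if its saddle is empty. Saddle 2 from the bay's -y side
- lamp3: hollow cathode lamp lying in the carriage: glass cylinder 37 mm diameter, 120 mm long, with a black plug (30 mm square, 33 mm long) at its -x end; 160 g. Origin on the axis, 75 mm from the window end (+x), 78 mm from the plug's back; x along the axis. Grip the glass near the origin or up to 20 mm towards the window. None if its saddle is empty. Saddle 3 from the bay's -y side
- old_a: another lamp of the same kind already lying in the rack's place1, not to be moved; None if absent (then old_b is there)
- old_b: another lamp of the same kind already lying in the rack's place3, not to be moved; None if absent
- mat: fixed grey mat in front of the rack, 160 mm (x) by 200 mm (y), 3 mm thick; origin under its centre on the bench
- beaker: bystander: glass beaker, 68 mm wide, 85 mm high, behind the rack; origin under its centre
- jar: bystander: lidded jar, 56 mm wide, 70 mm high, behind the rack; origin under its centre
- blue_bottle: bystander: blue bottle, 72 mm wide, 190 mm high, at the right side of the bench (-y); origin under its centre
- flask: bystander: stoppered volumetric flask, 72 mm wide, 155 mm high, at the left side of the bench (+y); origin under its centre

How it is judged:
By the outcome, as a careful person would: the job done as asked, in the order asked, and still so for the second after the job is handed in, with the robot touching nothing.
Of old_a, old_b only 1 to 1 are there at a start; the rules pass over those that are not, and their reading is None.
Of lamp0, lamp1, lamp2, lamp3 only 2 to 4 are there at a start; the rules pass over those that are not, and their reading is None.
At some moment in a run one of wedge may be knocked a few centimetres aside while the robot is not near it.
Once in a run the grip may slacken for a moment while it holds something.
It also fails if it takes over 210 s, if anything falls off the work surface, if the arm or the gripper's body presses on something with over 40 N, if the wrist force passes 120 N, or if a joint passes its speed limit or range.

## Working session

There is one attempt and no reset: what is moved stays moved. The work goes in short steps, Python scripts to look and compute and a tool call to move; the robot and the scene stay as the last step left them, time stands still between calls to the robot, and variables do not carry over. Pictures are saved under pics/ and viewed, at most 14 in all, crops included, and the job is handed in when it is done.

Besides the shell and the picture viewer there is one more tool, called after "Call:" in YAML: its name, and indented under it one key for each argument. carry_out: Moves the arm, as the interface text tells. Its arguments: {"type":"object","properties":{"commands":{"type":"array"},"newtons":{"type":"number"}},"required":["commands"]}

```bash
mkdir -p pics
cat > h.py <<'E'
import numpy as np, cv2
from bench import r
from scipy.spatial.transform import Rotation as R
def cloud(c):
    K=c["mtx"];z=c["range_z"];v,u=np.mgrid[0:480,0:640]
    p=np.stack([(u-K[0,2])/K[0,0]*z,(v-K[1,2])/K[1,1]*z,z,np.ones_like(z)],-1)
    w=p@c["cam_to_world"].T
    w=w[...,:3]; w[z<=0]=np.nan
    return w
def st():
    o=r.get_obs(); print({k:np.round(o[k],3).tolist() for k in o if k in("clock","tcp_pos","ee_rot","ft_force","gripper_width","gripper_force","qpos")})
    return o
E
python3 - <<'E'
from h import *
st()
for n in("scene","top"):
    c=r.camera(n); cv2.imwrite(f"pics/a_{n}.png",c["frame"]); w=cloud(c)
    print(n,np.round(c["cam_to_world"],2).tolist(),c["mtx"][0,0])
    for q in["lamp_bay","knob","keeper","wedge","rack","lamp0","mat","beaker","jar","blue_bottle","flask"]:
        for d in r.masks_of(c,q)[:6]:
            p=w[d["mask"]]; p=p[~np.isnan(p[:,0])]
            if len(p): print(q,round(d["confidence"],2),np.array(d["extent"]).astype(int),"med",np.round(np.median(p,0),3),"lo",np.round(np.percentile(p,2,0),3),"hi",np.round(np.percentile(p,98,0),3))
E
```

```text
{'clock': 0.0, 'qpos': [0.984, 0.049, 0.098, 1.622, -0.0, 1.443], 'tcp_pos': [0.232, 0.47, 0.23], 'ee_rot': [-3.139, -0.0, 2.683], 'ft_force': [0.516, -0.179, 0.429], 'gripper_force': 0.0, 'gripper_width': 1.003}
scene [[-0.69, 0.45, -0.57, 1.34], [0.72, 0.4, -0.56, 0.73], [-0.02, -0.8, -0.6, 0.87], [0.0, 0.0, 0.0, 1.0]] 507.9772103347711
lamp_bay 0.86 [120 174 340 319] med [ 0.801 -0.14   0.117] lo [ 0.488 -0.4    0.008] hi [ 0.902 -0.03   0.152]
lamp_bay 0.49 [409 242 446 280] med [0.41  0.232 0.03 ] lo [0.368 0.206 0.005] hi [0.48  0.25  0.066]
knob 0.48 [364 303 398 349] med [0.693 0.281 0.056] lo [0.656 0.247 0.004] hi [0.72  0.31  0.086]
knob 0.48 [325 289 346 324] med [0.72  0.174 0.049] lo [0.689 0.145 0.006] hi [0.734 0.19  0.072]
keeper 0.69 [235 174 307 229] med [ 0.533 -0.222  0.105] lo [ 0.433 -0.375 -0.   ] hi [ 0.567 -0.109  0.11 ]
wedge 0.7 [409 243 445 282] med [0.409 0.231 0.03 ] lo [0.366 0.203 0.002] hi [0.48  0.251 0.066]
wedge 0.43 [120 171 339 319] med [ 0.801 -0.141  0.117] lo [ 0.489 -0.401  0.008] hi [ 0.902 -0.03   0.152]
rack 0.85 [323 250 462 347] med [0.
[... 2708 characters left out ...]
47 191 268 213] med [0.697 0.161 0.067] lo [0.678 0.137 0.013] hi [0.725 0.186 0.074]
mat 0.45 [227 281 246 329] med [0.406 0.22  0.031] lo [0.36  0.202 0.002] hi [0.47  0.246 0.067]
beaker 0.74 [201 196 230 226] med [0.693 0.285 0.038] lo [ 0.655  0.248 -0.002] hi [0.716 0.308 0.086]
jar 0.57 [246 194 267 211] med [0.698 0.161 0.067] lo [0.678 0.138 0.025] hi [0.723 0.186 0.074]
blue_bottle 0.74 [250 225 268 282] med [0.554 0.15  0.082] lo [0.48  0.135 0.065] hi [0.622 0.17  0.098]
blue_bottle 0.68 [501 271 544 299] med [ 0.461 -0.528  0.122] lo [ 0.43  -0.597 -0.001] hi [ 0.498 -0.509  0.192]
flask 0.62 [105 279 143 307] med [0.449 0.515 0.051] lo [0.42  0.492 0.022] hi [0.48  0.542 0.155]
```

View pics/a_scene.png

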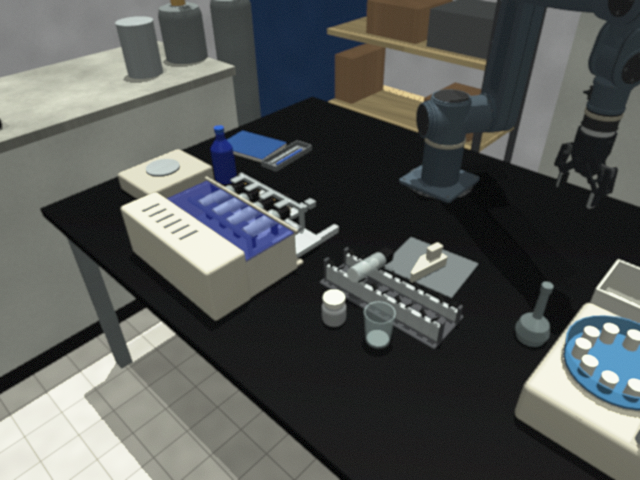

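View pics/a_top.png

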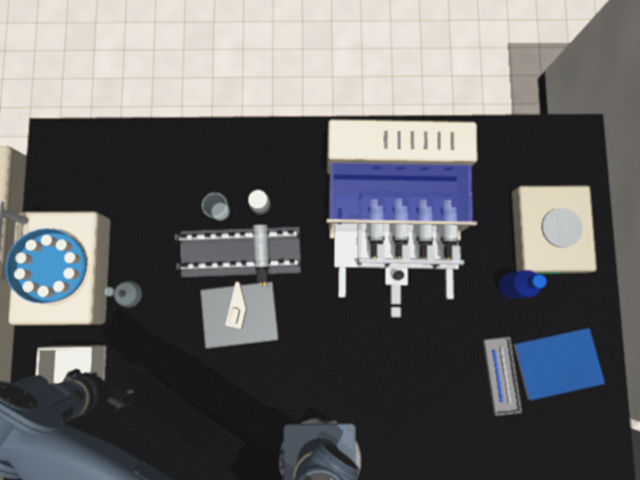

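The scene camera shows four lamps under the canopy and the combs. The top camera shows the knob near (398,275), the wedge on the mat near (236,308), and one old lamp in the rack near (261,250). Next I'll fit the poses.

```bash
cat >> h.py <<'E'
def sel(w,x0,x1,y0,y1,z0,z1):
    m=(w[...,0]>x0)&(w[...,0]<x1)&(w[...,1]>y0)&(w[...,1]<y1)&(w[...,2]>z0)&(w[...,2]<z1)
    return w[m]
def rect(p):
    (cx,cy),(a,b),t=cv2.minAreaRect((p[:,:2]*1000).astype(np.float32)); return np.round([cx,cy,a,b,t],1)
E
python3 - <<'E'
from h import *
for n in("top","scene"):
    c=r.camera(n); w=cloud(c); print(n)
    if n=="top": 
        cv2.imwrite("pics/b1.png",cv2.resize(c["frame"][190:350,310:490],None,fx=4.4,fy=3.7,interpolation=cv2.INTER_CUBIC)[:600])
    p=sel(w,.6,1.,-.45,.02,.140,.16); print("housing",len(p),rect(p),np.median(p[:,2]))
    p=sel(w,.40,.50,-.28,-.15,.077,.095); print("knob",len(p),p.mean(0),rect(p))
    p=sel(w,.49,.56,-.42,-.05,.100,.118); print("comb",len(p),rect(p),np.median(p,0)); 
    f=np.polyfit(p[:,1],p[:,0],1);print("slope",np.degrees(f[0]))
    p=sel(w,.32,.5,.15,.3,.060,.075);print("handle",len(p),p.mean(0),rect(p))
    p=sel(w,.3,.5,.13,.32,.024,.040);print("body",len(p),rect(p),p.mean(0))
    p=sel(w,.48,.66,.03,.42,.012,.085);
    for a,b in((.48,.56),(.56,.66)):
        q=sel(w,a,b,.03,.42,.02,.08); print("rail",len(q),rect(q),np.percentile(q[:,2],98),np.degrees(np.polyfit(q[:,1],q[:,0],1)[0]))
    p=sel(w,.44,.66,.1,.2,.086,.13);print("old top",len(p),rect(p),p.mean(0))
    p=sel(w,.28,.5,.10,.35,.0015,.008);print("mat",rect(p))
E
```

```text
top
housing 5888 [ 840.5 -226.8  392.1  112.    88.3] 0.14917645932756673
knob 73 [ 0.49032278 -0.21638665  0.08294907] [ 488.8 -216.4   25.2   21.4   89.1]
comb 798 [ 540.2 -245.9  272.3   43.2   88.8] [ 0.52981967 -0.25578239  0.10625735]
slope 0.06620760095292288
handle 153 [0.42339808 0.20159773 0.06620289] [436.  195.5  29.1 152.6  57.4]
body 404 [416.7 219.6  42.3 119.3  77.6] [0.41280946 0.22262781 0.03039496]
rail 840 [516.2 217.4  78.4 336.3   3.1] 0.07905602720860039 0.42893370654982205
rail 755 [610.5 219.1 331.3  83.7  80.9] 0.07732912460268872 -0.4195337279548283
old top 245 [580.5 153.2  92.8  35.1   1.4] [0.59599273 0.15352101 0.09179922]
mat [390.  226.1 248.  219.1  89.8]
scene
housing 4353 [ 844.3 -226.8  396.3  111.8   88.6] 0.14985246834399868
knob 28 [ 0.49046858 -0.21542782  0.08342371] [ 490.9 -216.4   30.8   14.2   86.1]
comb 427 [ 540.6 -246.2  277.9   42.    88.8] [ 0.53244613 -0.23854825  0.10618943]
slope 0.13103775736539564
handle 122 [0.4228849  0.2057055  0.06562023] [437.4 197.4  28.8 149.7  58.8]
body 357 [418.3 219.7  46.3 121.7  77.3] [0.42062833 0.22784328 0.03052679]
rail 1314 [518.9 217.6 337.1  77.1  89.8] 0.07792947983596438 0.0843636820457205
rail 1901 [610.8 219.1 334.8  82.5  80.9] 0.07801794308463639 -1.0781323006476118
old top 233 [591.4 157.3  33.9  83.8  86. ] [0.60302389 0.15707012 0.09133693]
mat [386.2 225.  249.3 210.7  89.8]
```

View pics/b1.png

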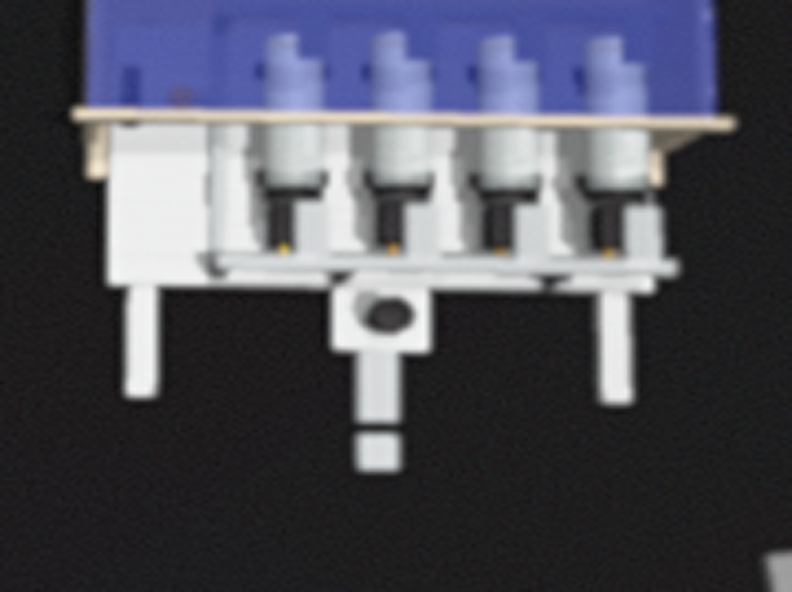

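The enlarged view shows the bay yawed about -1.3°, with the knob at (390,314). The roller and stop block are hidden under the canopy. I'll write a motion planner helper that prints tool-frame deltas.

```bash
cat >> h.py <<'E'
def plan(wps,p=None,rpy=None):
    """wps: list of (xyz, yaw or rotvec-matrix). prints per-call deltas from present pose (splits >1)"""
    o=r.get_obs(); p=np.array(o["tcp_pos"] if p is None else p,float)
    M=R.from_euler("xyz",o["ee_rot"] if rpy is None else rpy)
    for t,e in wps:
        t=np.array(t,float); T=R.from_euler("xyz",e if np.ndim(e) else [np.pi,0,e])
        while True:
            d=M.inv().apply(t-p)/.1; rv=(M.inv()*T).as_rotvec()/(2*np.pi); k=max(1,np.abs(d).max())
            s=d/k; print("pos",np.round(s,3).tolist(),"rot",np.round(rv,4).tolist(),"dist mm",round(np.linalg.norm(s)*100))
            p=p+M.apply(s*.1); M=T
            if k==1: break
E
python3 - <<'E'
from h import *
plan([((.490,-.216,.23),np.pi-.023),((.490,-.216,.12),np.pi-.023)])
E
```

```text
pos [-1.0, -0.938, 0.002] rot [0.0, 0.0, -0.0694] dist mm 137
pos [-0.401, -1.0, 0.002] rot [0.0, 0.0, 0.0] dist mm 108
pos [-0.401, -1.0, 0.002] rot [0.0, 0.0, 0.0] dist mm 108
pos [-0.401, -1.0, 0.002] rot [0.0, 0.0, 0.0] dist mm 108
pos [-0.401, -1.0, 0.002] rot [0.0, 0.0, 0.0] dist mm 108
pos [-0.401, -1.0, 0.002] rot [0.0, 0.0, 0.0] dist mm 108
pos [-0.214, -0.534, 0.001] rot [0.0, 0.0, 0.0] dist mm 58
pos [0.0, -0.0, 1.0] rot [0.0, 0.0, 0.0] dist mm 100
pos [0.0, -0.0, 0.1] rot [0.0, 0.0, 0.0] dist mm 10
```

Call:
carry_out:
  commands:
    - {"delta_pos":[-0.4,-0.38,0],"delta_rot":[0,0,-0.03],"grip":-1}
    - {"delta_pos":[-0.8,-0.75,0],"delta_rot":[0,0,-0.05],"grip":-1}
    - {"delta_pos":[-1,-0.938,0],"delta_rot":[0,0,-0.0694],"grip":-1}
    - {"delta_pos":[-1,-0.938,0],"delta_rot":[0,0,-0.0694],"grip":-1}

```text
clock: 1.8
tcp_pos: [0.2812, 0.3411, 0.2317]
ee_rot: [3.141, 0.001, 3.115]
ft_force: [-0.3, 0.1, -0.7]
gripper_width: 0.999
gripper_force: 0.0
```

Call:
carry_out:
  commands:
    - {"delta_pos":[-0.2,-0.5,0],"delta_rot":[0,0,0],"grip":-1}
    - {"delta_pos":[-0.401,-1,0],"delta_rot":[0,0,0],"grip":-1}

```text
clock: 2.05
tcp_pos: [0.3186, 0.2416, 0.2313]
ee_rot: [3.141, 0.001, 3.121]
ft_force: [0.6, -0.2, -0.2]
gripper_width: 0.998
gripper_force: 0.0
```

Call:
carry_out:
  commands:
    - {"delta_pos":[-0.2,-0.5,0],"delta_rot":[0,0,0],"grip":-1}
    - {"delta_pos":[-0.401,-1,0],"delta_rot":[0,0,0],"grip":-1}

```text
clock: 2.3
tcp_pos: [0.357, 0.1401, 0.2315]
ee_rot: [3.141, 0.001, 3.119]
ft_force: [0.3, 0.5, -0.0]
gripper_width: 1.001
gripper_force: 0.0
```

Call:
carry_out:
  commands:
    - {"delta_pos":[-0.2,-0.5,0],"delta_rot":[0,0,0],"grip":-1}
    - {"delta_pos":[-0.401,-1,0],"delta_rot":[0,0,0],"grip":-1}

```text
clock: 2.55
tcp_pos: [0.3951, 0.0389, 0.2315]
ee_rot: [3.141, 0.001, 3.119]
ft_force: [1.0, -0.6, 0.3]
gripper_width: 1.002
gripper_force: 0.0
```

Call:
carry_out:
  commands:
    - {"delta_pos":[-0.2,-0.5,0],"delta_rot":[0,0,0],"grip":-1}
    - {"delta_pos":[-0.401,-1,0],"delta_rot":[0,0,0],"grip":-1}

```text
clock: 2.8
tcp_pos: [0.4331, -0.0622, 0.2315]
ee_rot: [3.141, 0.001, 3.118]
ft_force: [0.6, 0.2, -0.0]
gripper_width: 0.996
gripper_force: 0.0
```

Call:
carry_out:
  commands:
    - {"delta_pos":[-0.2,-0.5,0],"delta_rot":[0,0,0],"grip":-1}
    - {"delta_pos":[-0.401,-1,0],"delta_rot":[0,0,0],"grip":-1}

```text
clock: 3.05
tcp_pos: [0.4711, -0.1631, 0.2313]
ee_rot: [3.141, 0.001, 3.118]
ft_force: [1.2, 0.1, -0.1]
gripper_width: 1.001
gripper_force: 0.0
```

Call:
carry_out:
  commands:
    - {"delta_pos":[-0.214,-0.534,0],"delta_rot":[0,0,0],"grip":-0.4}
    - {"delta_pos":[-0.214,-0.534,0.5],"delta_rot":[0,0,0],"grip":-0.4}
    - {"delta_pos":[-0.214,-0.534,1],"delta_rot":[0,0,0],"grip":-0.4}
    - {"delta_pos":[-0.214,-0.534,1],"delta_rot":[0,0,0],"grip":-0.4}
    - {"delta_pos":[-0.214,-0.534,1],"delta_rot":[0,0,0],"grip":-0.4}

```text
clock: 3.68
tcp_pos: [0.4913, -0.216, 0.1332]
ee_rot: [-3.141, 0.002, 3.119]
ft_force: [-0.2, -0.0, 1.8]
gripper_width: 0.701
gripper_force: 0.0
```

Run:
```python
from h import *
st(); c=r.camera("scene"); w=cloud(c); p=sel(w,.40,.50,-.28,-.15,.077,.09); print(len(p),p.mean(0) if len(p) else 0)
cv2.imwrite("pics/c1.png",cv2.resize(c["frame"][120:320,180:380],None,fx=3,fy=3))
```

```text
{'clock': 3.675, 'qpos': [-0.539, 0.076, -0.067, 1.426, 0.0, -0.517], 'tcp_pos': [0.491, -0.216, 0.133], 'ee_rot': [-3.141, 0.002, 3.119], 'ft_force': [-0.22, -0.017, 1.823], 'gripper_force': 0.0, 'gripper_width': 0.701}
28 [ 0.49075968 -0.21600172  0.08368825]
```

View pics/c1.png

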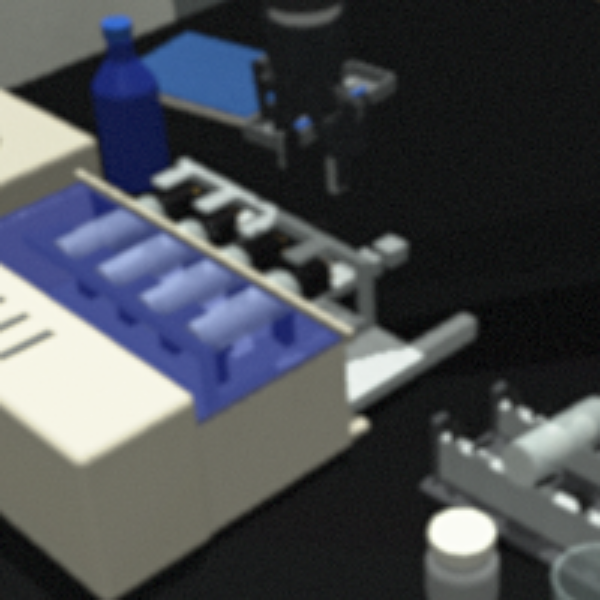

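The gripper is above the knob and well aligned. I'll descend and grip.

Call:
carry_out:
  commands:
    - {"delta_pos":[0,0,0.2],"delta_rot":[0,0,0],"grip":-0.4}
    - {"delta_pos":[0,0,0.4],"delta_rot":[0,0,0],"grip":-0.4}
    - {"delta_pos":[0,0,0.6],"delta_rot":[0,0,0],"grip":-0.4}
    - {"delta_pos":[0,0,0.78],"delta_rot":[0,0,0],"grip":-0.4}
    - {"delta_pos":[0,0,0.78],"delta_rot":[0,0,0],"grip":-0.4}
    - {"delta_pos":[0,0,0.78],"delta_rot":[0,0,0],"grip":0.2}
    - {"delta_pos":[0,0,0.78],"delta_rot":[0,0,0],"grip":0.6}
    - {"delta_pos":[0,0,0.78],"delta_rot":[0,0,0],"grip":1}
    - {"delta_pos":[0,0,0.78],"delta_rot":[0,0,0],"grip":1}
    - {"delta_pos":[0,0,0.78],"delta_rot":[0,0,0],"grip":1}
  newtons: 50

```text
clock: 4.97
tcp_pos: [0.4909, -0.2169, 0.055]
ee_rot: [-3.14, 0.003, 3.119]
ft_force: [-0.4, -0.6, 5.9]
gripper_width: 0.312
gripper_force: 49.5
```

Call:
carry_out:
  commands:
    - {"delta_pos":[0,0,-0.04],"delta_rot":[0,0,0],"grip":1}
    - {"delta_pos":[0,0,-0.08],"delta_rot":[0,0,0],"grip":1}
    - {"delta_pos":[0,0,-0.13],"delta_rot":[0,0,0],"grip":1}
    - {"delta_pos":[0,0,-0.13],"delta_rot":[0,0,0],"grip":1}
    - {"delta_pos":[0,0,-0.13],"delta_rot":[0,0,0],"grip":1}

```text
clock: 5.6
tcp_pos: [0.4892, -0.2167, 0.0649]
ee_rot: [-3.14, -0.002, 3.118]
ft_force: [2.2, -5.0, -8.0]
gripper_width: 0.309
gripper_force: 49.6
```

Call:
carry_out:
  commands:
    - {"delta_pos":[0,0,-0.015],"delta_rot":[0,0,0],"grip":1}
    - {"delta_pos":[0,0,-0.03],"delta_rot":[0,0,0],"grip":1}
    - {"delta_pos":[0,0,-0.03],"delta_rot":[0,0,0],"grip":1}
    - {"delta_pos":[0,0,-0.03],"delta_rot":[0,0,0],"grip":1}

```text
clock: 6.1
tcp_pos: [0.4891, -0.2167, 0.0677]
ee_rot: [-3.14, -0.002, 3.118]
ft_force: [2.4, -6.4, -6.8]
gripper_width: 0.309
gripper_force: 49.6
```

Call:
carry_out:
  commands:
    - {"delta_pos":[0.04,0,0],"delta_rot":[0,0,0],"grip":1}
    - {"delta_pos":[0.08,0,0],"delta_rot":[0,0,0],"grip":1}
    - {"delta_pos":[0.12,0,0],"delta_rot":[0,0,0],"grip":1}
    - {"delta_pos":[0.12,0,0],"delta_rot":[0,0,0],"grip":1}

```text
clock: 6.6
tcp_pos: [0.4764, -0.2164, 0.0676]
ee_rot: [-3.14, -0.003, 3.118]
ft_force: [-0.5, -6.3, -7.9]
gripper_width: 0.315
gripper_force: 49.6
```

Call:
carry_out:
  commands:
    - {"delta_pos":[0.1,0,0],"delta_rot":[0,0,0],"grip":1}
    - {"delta_pos":[0.2,0,0],"delta_rot":[0,0,0],"grip":1}
    - {"delta_pos":[0.3,0,0],"delta_rot":[0,0,0],"grip":1}
    - {"delta_pos":[0.4,0,0],"delta_rot":[0,0,0],"grip":1}
    - {"delta_pos":[0.5,0,0],"delta_rot":[0,0,0],"grip":1}
    - {"delta_pos":[0.57,0,0],"delta_rot":[0,0,0],"grip":1}
    - {"delta_pos":[0.63,0,0],"delta_rot":[0,0,0],"grip":1}
    - {"delta_pos":[0.67,0,0],"delta_rot":[0,0,0],"grip":1}
    - {"delta_pos":[0.67,0,0],"delta_rot":[0,0,0],"grip":1}
    - {"delta_pos":[0.67,0,0],"delta_rot":[0,0,0],"grip":1}

```text
clock: 7.85
tcp_pos: [0.4095, -0.2147, 0.0677]
ee_rot: [-3.141, -0.003, 3.118]
ft_force: [-0.3, -6.0, -8.2]
gripper_width: 0.312
gripper_force: 49.7
```

Call:
carry_out:
  commands:
    - {"delta_pos":[0.01,0,0],"delta_rot":[0,0,0],"grip":1}
    - {"delta_pos":[0.01,0,0],"delta_rot":[0,0,0],"grip":1}

```text
clock: 8.1
tcp_pos: [0.4093, -0.2147, 0.068]
ee_rot: [-3.141, -0.002, 3.118]
ft_force: [2.1, -5.6, -7.8]
gripper_width: 0.31
gripper_force: 49.7
```

Call:
carry_out:
  commands:
    - {"delta_pos":[0.01,0,0],"delta_rot":[0,0,0],"grip":1}
    - {"delta_pos":[0.01,0,0],"delta_rot":[0,0,0],"grip":1}

```text
clock: 8.35
tcp_pos: [0.4093, -0.2147, 0.0683]
ee_rot: [-3.141, 0.001, 3.119]
ft_force: [3.1, -5.1, -7.5]
gripper_width: 0.308
gripper_force: 49.7
```

Call:
carry_out:
  commands:
    - {"delta_pos":[0.01,0,0],"delta_rot":[0,0,0],"grip":1}
    - {"delta_pos":[0.01,0,0],"delta_rot":[0,0,0],"grip":1}

```text
clock: 8.6
tcp_pos: [0.4092, -0.2147, 0.0687]
ee_rot: [-3.141, 0.003, 3.119]
ft_force: [5.4, -4.4, -7.7]
gripper_width: 0.311
gripper_force: 49.7
```

Call:
carry_out:
  commands:
    - {"delta_pos":[-0.02,0,0],"delta_rot":[0,0,0],"grip":1}
    - {"delta_pos":[-0.045,0,0],"delta_rot":[0,0,0],"grip":1}
    - {"delta_pos":[-0.045,0,0],"delta_rot":[0,0,0],"grip":1}

```text
clock: 8.98
tcp_pos: [0.4103, -0.2146, 0.0674]
ee_rot: [-3.141, -0.005, 3.118]
ft_force: [-1.4, -6.6, -7.7]
gripper_width: 0.309
gripper_force: 49.8
```

Call:
carry_out:
  commands:
    - {"delta_pos":[0,0,0.05],"delta_rot":[0,0,0],"grip":1}
    - {"delta_pos":[0,0,0.1],"delta_rot":[0,0,0],"grip":1}
    - {"delta_pos":[0,0,0.13],"delta_rot":[0,0,0],"grip":1}
    - {"delta_pos":[0,0,0.13],"delta_rot":[0,0,0],"grip":1}
    - {"delta_pos":[0,0,0.13],"delta_rot":[0,0,0],"grip":1}

```text
clock: 9.6
tcp_pos: [0.4107, -0.2147, 0.0553]
ee_rot: [-3.14, -0.004, 3.118]
ft_force: [-2.4, -5.1, -4.1]
gripper_width: 0.311
gripper_force: 50.4
```

The knob is back to its rest height, so the pin has probably entered the hole. I'll release, retreat and check.

Call:
carry_out:
  commands:
    - {"delta_pos":[0,0,0],"delta_rot":[0,0,0],"grip":0.2}
    - {"delta_pos":[0,0,0],"delta_rot":[0,0,0],"grip":-0.4}
    - {"delta_pos":[0,0,0],"delta_rot":[0,0,0],"grip":-0.4}
    - {"delta_pos":[0,0,-0.5],"delta_rot":[0,0,0],"grip":-0.4}
    - {"delta_pos":[0,0,-1],"delta_rot":[0,0,0],"grip":-0.4}

```text
clock: 10.22
tcp_pos: [0.4118, -0.2134, 0.1567]
ee_rot: [3.14, -0.002, 3.119]
ft_force: [0.7, -0.4, 0.3]
gripper_width: 0.7
gripper_force: 0.0
```

Call:
carry_out:
  commands:
    - {"delta_pos":[0,0.5,-0.3],"delta_rot":[0,0,0],"grip":-0.4}
    - {"delta_pos":[0,1,-0.6],"delta_rot":[0,0,0],"grip":-0.4}

```text
clock: 10.48
tcp_pos: [0.4149, -0.1133, 0.218]
ee_rot: [3.141, 0.002, 3.117]
ft_force: [1.0, 0.6, -0.8]
gripper_width: 0.702
gripper_force: 0.0
```

Call:
carry_out:
  commands:
    - {"delta_pos":[0,0.5,0],"delta_rot":[0,0,0],"grip":-0.4}
    - {"delta_pos":[0,1,0],"delta_rot":[0,0,0],"grip":-0.4}

```text
clock: 10.72
tcp_pos: [0.4173, -0.0126, 0.2174]
ee_rot: [3.141, 0.002, 3.119]
ft_force: [1.5, 0.6, 0.6]
gripper_width: 0.701
gripper_force: 0.0
```

Call:
carry_out:
  commands:
    - {"delta_pos":[0,0.5,0],"delta_rot":[0,0,0],"grip":-0.4}
    - {"delta_pos":[0,1,0],"delta_rot":[0,0,0],"grip":-0.4}

```text
clock: 10.98
tcp_pos: [0.4191, 0.0876, 0.2167]
ee_rot: [3.141, 0.001, 3.119]
ft_force: [0.5, -0.2, 0.3]
gripper_width: 0.7
gripper_force: 0.0
```

Run:
```python
from h import *
st()
for n in("scene","top"):
    c=r.camera(n); w=cloud(c)
    p=sel(w,.37,.44,-.26,-.17,.077,.095); print("knob",len(p),p.mean(0),p[:,2].max())
    p=sel(w,.42,.475,-.42,-.05,.100,.118); print("comb",len(p),rect(p),np.median(p,0)) 
    p=sel(w,.40,.60,-.13,-.0,.027,.034); print("deck",len(p),rect(p))
    p=sel(w,.40,.60,-.13,-.0,.045,.056); print("roller/block tops",len(p),rect(p) if len(p) else 0)
    if n=="top": np.save("top.npy",w); a=c["frame"][220:330,320:480]; cv2.imwrite("pics/d1.png",cv2.resize(a,None,fx=5,fy=5,interpolation=cv2.INTER_CUBIC))
    if n=="scene": np.save("sc.npy",w); b=c["frame"][150:300,220:360]; cv2.imwrite("pics/d2.png",cv2.resize(b,None,fx=4,fy=4,interpolation=cv2.INTER_CUBIC))
    p=sel(w,.32,.5,.15,.3,.060,.075);print("handle",len(p),p.mean(0),rect(p),np.median(p,0))
```

```text
{'clock': 10.975, 'qpos': [0.049, -0.208, -0.17, 1.608, 0.001, 0.071], 'tcp_pos': [0.419, 0.088, 0.217], 'ee_rot': [3.141, 0.001, 3.119], 'ft_force': [0.523, -0.234, 0.254], 'gripper_force': 0.0, 'gripper_width': 0.7}
knob 21 [ 0.40870559 -0.21435586  0.08296041] 0.08794771448646077
comb 364 [ 457.1 -244.8  279.6   37.    88.8] [ 0.45161055 -0.23582039  0.1062464 ]
deck 585 [520.5 -79.5  71.9 155.9  88.4]
roller/block tops 131 [528.3 -98.4 161.6  53.6  24.2]
handle 124 [0.4244379  0.20506399 0.06526451] [436.6 197.9  32.8 151.5  57.8] [0.40264912 0.222292   0.06447253]
knob 88 [ 0.41230272 -0.21460832  0.08309475] 0.09414185498827221
comb 733 [ 457.1 -244.6  273.    36.8   89.6] [ 0.44909718 -0.25201866  0.10614393]
deck 976 [520.9 -87.8  83.5 158.9  89.2]
roller/block tops 208 [521.6 -85.2  64.  155.7  88.8]
handle 0 [nan nan nan] [0. 0. 0. 0. 0.] [nan nan nan]<stdin>:11: RuntimeWarning: Mean of empty slice.
  ret = um.true_divide(
  return _methods._mean(a, axis=axis, dtype=dtype,
```

View pics/d1.png

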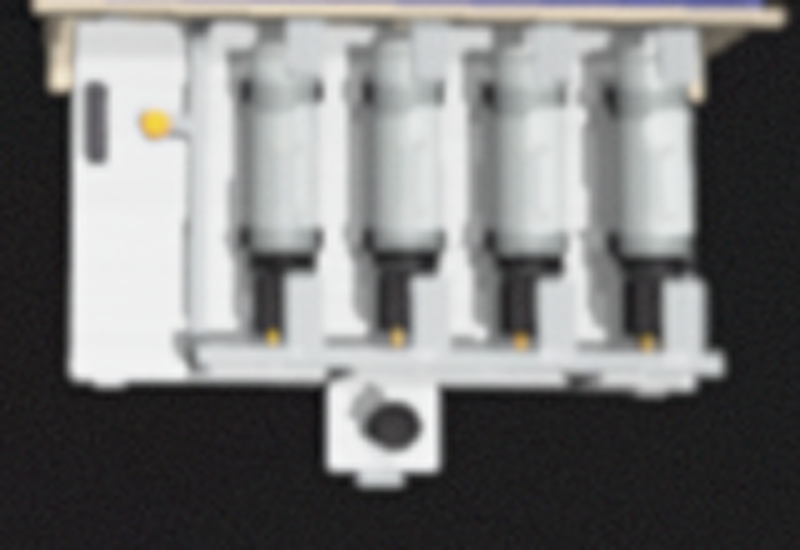

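View pics/d2.png

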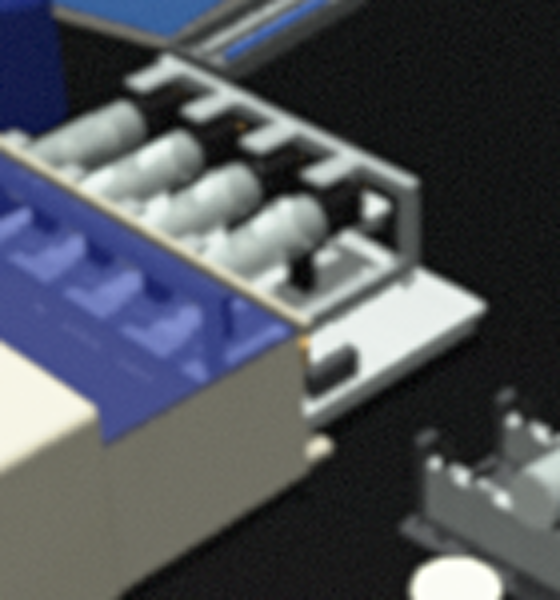

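In the top crop the roller is at (155,123), the block at (95,122), and all four lamps and tabs are visible. The plunger appears to be in. The scene crop confirms the layout: the block at (330,370) and the front comb post at (410,220). Next I'll compute the precise positions.

```bash
cat >> h.py <<'E'
def px(c,u,v,z):
    K=c["mtx"];T=c["cam_to_world"]; d=T[:3,:3]@np.array([(u-K[0,2])/K[0,0],(v-K[1,2])/K[1,1],1]); o=T[:3,3]
    return o+d*(z-o[2])/d[2]
yb=np.radians(-1.3)
def tobay(p,y=None): # rotate into bay axes about world origin
    y=yb if y is None else y
    c,s=np.cos(y),np.sin(y); p=np.asarray(p); return np.stack([c*p[...,0]+s*p[...,1],-s*p[...,0]+c*p[...,1]],-1)
E
python3 - <<'E'
from h import *
c=r.camera("top"); f=c["frame"].astype(int)
b=f[220:330,320:480]
hsv=cv2.cvtColor(b.astype(np.uint8),cv2.COLOR_BGR2HSV)
m=(hsv[...,1]>120)&(hsv[...,0]>15)&(hsv[...,0]<35)&(hsv[...,2]>120); m[:,50:]=0; m[:12]=0
wt=m; v,u=np.nonzero(wt); print("roller px",u.mean()+320,v.mean()+220,len(u)); P=px(c,u.mean()+320,v.mean()+220,.05);print("roller",P,tobay(P))
m=(b.mean(2)<150); m[:,:16]=0;m[:,23:]=0;m[:14]=0;m[36:]=0
v,u=np.nonzero(m);print("block px",u.min()+320,u.max()+320,v.min()+220,v.max()+220,u.mean()+320,v.mean()+220,len(u)); P=px(c,u.mean()+320,v.mean()+220,.052);print("block",P,tobay(P))
print((b[20:36:3,14:36].mean(2)).astype(int))
# bay axes structures
w=cloud(c); B=tobay(w)
def show(n,p):
    q=tobay(p); print(n,len(p),np.round(np.percentile(q,[2,50,98],0).T*1000,1).tolist(),np.round(np.percentile(p[:,2],[2,50,98]),4))
s=np.load("sc.npy")
for nm,W in(("top",w),("sc",s)):
    show(nm+" deck",sel(W,.36,.6,-.10,-.02,.026,.034))
    show(nm+" frontcomb",sel(W,.42,.47,-.42,-.05,.102,.112))
    show(nm+" post",sel(W,.42,.47,-.13,-.06,.06,.112))
    show(nm+" rear comb/lip",sel(W,.53,.60,-.12,-.02,.06,.15))
    show(nm+" lip",sel(W,.54,.62,-.3,-.2,.108,.16))
    show(nm+" side",sel(W,.47,.53,-.13,-.09,.034,.1))
for u in (337,341):
  for v in(236,253): print(u,v,tobay(px(c,u,v,.052)))
E
```

```text
roller px 350.5 244.5 16
roller [ 0.57924166 -0.09184956  0.05      ] [ 0.58117639 -0.07868447]
block px 337 340 237 251 338.52542372881356 243.8813559322034 59
block [ 0.58098063 -0.05883837  0.052     ] [ 0.58216598 -0.04564232]
[[136 200 184 128  98  99 121 176 227 237 236 235 235 235 234 234 233 235
  234 235 236 230]
 [138 201 185 129  99 100 122 178 227 237 236 237 231 210 184 178 178 180
  188 202 212 214]
 [141 205 187 130 100 101 119 172 226 237 237 236 236 226 194 172 169 171
  175 179 175 176]
 [144 208 193 133 100  99 118 173 230 239 239 238 238 238 238 236 235 235
  236 237 237 237]
 [146 228 232 195 158 151 165 208 232 238 238 238 238 238 237 238 238 238
  238 237 238 238]
 [150 229 240 239 238 239 239 238 238 238 237 237 237 237 237 238 237 237
  237 237 238 237]]
top deck 806 [[443.6, 509.6, 596.8], [-87.2, -62.3, -35.1]] [0.0262 0.0295 0.0337]
top frontcomb 616 [[445.4, 453.3, 475.0], [-362.6, -241.7, -106.0]] [0.1023 0.1065 0.1112]
top post 38 [[445.7, 449.8, 453.9], [-119.2, -108.4, -97.1]] [0.0827 0.106  0.1111]
top rear comb/lip 2 [[564.5, 573.7, 583.0], [-49.3, 
[... 483 characters left out ...]
call last):
  File "<stdin>", line 19, in <module>
  File "<stdin>", line 13, in show
    return _quantile_unchecked(
        a, q, axis, out, overwrite_input, method, keepdims, weights)
    return _ureduce(a,
                    func=_quantile_ureduce_func,
    ...<5 lines>...
                    overwrite_input=overwrite_input,
                    method=method)
    r = func(a, **kwargs)
    result = _quantile(arr,
                       quantiles=q,
    ...<2 lines>...
                       out=out,
                       weights=wgt)
    slices_having_nans = np.isnan(arr[-1, ...])
                                  ~~~^^^^^^^^^
IndexError: index -1 is out of bounds for axis 0 with size 0
```

Run:
```python
from h import *
c=r.camera("scene"); w=cloud(c)
p=sel(w,.34,.43,.19,.27,.058,.072); print("handle",len(p),p.mean(0),rect(p),np.percentile(p[:,2],[5,50,95]))
p=sel(w,.32,.5,.15,.3,.026,.036); print("body",len(p),rect(p))
for lo,hi in((.026,.036),):
    q=sel(w,.32,.5,.15,.3,lo,.07); h=cv2.convexHull((q[:,:2]*1000).astype(np.float32))[:,0]; print(np.round(h[:,:]).astype(int).tolist())
m=r.masks_of(c,"wedge")[0]; print(m["extent"],m["confidence"])
s=cloud(r.camera("top")); p=sel(s,.56,.62,-.38,-.0,.106,.16); q=tobay(p); print("lip pts",np.percentile(p[:,2],[5,50,95]),np.percentile(q[:,0],[1,5,50]))
c=r.camera("scene"); w=cloud(c);p=sel(w,.56,.64,-.38,-.05,.106,.16); q=tobay(p); print("lip pts",np.percentile(p[:,2],[5,50,95,99]),np.percentile(q[:,0],[1,5,50]))
```

```text
handle 97 [0.3926374  0.22741053 0.06337255] [392.2 225.4  22.7  43.7  78.8] [0.05945713 0.06355518 0.06647611]
body 322 [419.6 220.6  44.1 124.2  78.4]
[[500, 166], [485, 230], [397, 248], [373, 252], [370, 252], [362, 251], [363, 236], [375, 220], [397, 203], [479, 151], [486, 150], [492, 151], [500, 164], [500, 164]]
[410.3, 241.2, 447.0, 279.4] 0.78
lip pts [0.10624742 0.1082875  0.11236379] [0.58833122 0.59899962 0.61186428]
lip pts [0.10759644 0.12011424 0.12757275 0.12845574] [0.60164807 0.60743393 0.63649216]
```

```bash
cat >> h.py <<'E'
def tool(yaw,tilt=0): return (R.from_euler("z",yaw)*R.from_euler("x",np.pi)*R.from_euler("y",tilt,degrees=True)).as_euler("xyz")
E
python3 - <<'E'
from h import *
t=tool(np.pi-.209,-12)
plan([((.386,.2265,.13),t),((.388,.226,.0364),t)])
E
```

```text
pos [0.261, 1.0, 0.613] rot [0.003, -0.0332, 0.0293] dist mm 120
pos [0.228, 0.383, 0.208] rot [0.0, 0.0, 0.0] dist mm 49
pos [0.174, -0.001, 0.92] rot [0.0, 0.0, 0.0] dist mm 94
```

Call:
carry_out:
  commands:
    - {"delta_pos":[0.13,0.5,0.3],"delta_rot":[0.0015,-0.017,0.015],"grip":-0.2}
    - {"delta_pos":[0.261,1,0.613],"delta_rot":[0.003,-0.0332,0.0293],"grip":-0.2}
    - {"delta_pos":[0.261,1,0.613],"delta_rot":[0.003,-0.0332,0.0293],"grip":-0.2}

```text
clock: 11.7
tcp_pos: [0.3887, 0.1876, 0.1486]
ee_rot: [-3.137, 0.199, 2.942]
ft_force: [0.8, 0.2, -0.5]
gripper_width: 0.602
gripper_force: 0.0
```

Call:
carry_out:
  commands:
    - {"delta_pos":[0.228,0.383,0.208],"delta_rot":[0,0,0],"grip":-0.2}
    - {"delta_pos":[0.228,0.383,0.208],"delta_rot":[0,0,0],"grip":-0.2}
    - {"delta_pos":[0.228,0.383,0.208],"delta_rot":[0,0,0],"grip":-0.2}

```text
clock: 12.08
tcp_pos: [0.3869, 0.2262, 0.1308]
ee_rot: [3.141, 0.21, 2.932]
ft_force: [-0.1, -0.2, 0.4]
gripper_width: 0.604
gripper_force: 0.0
```

Run:
```python
from h import *
st()
c=r.camera("scene"); w=cloud(c)
p=sel(w,.34,.43,.19,.27,.058,.072); print("handle",len(p),p.mean(0),rect(p))
p=sel(w,.32,.5,.15,.3,.026,.036); print("body",len(p),rect(p))
t=tool(np.pi-.209,-12)
plan([((.388,.226,.0364),t)])
cv2.imwrite("pics/e1.png",cv2.resize(c["frame"][180:300,370:490],None,fx=5,fy=5))
```

```text
{'clock': 12.075, 'qpos': [0.472, -0.328, -0.453, 1.282, -0.132, 0.671], 'tcp_pos': [0.387, 0.226, 0.131], 'ee_rot': [3.141, 0.21, 2.932], 'ft_force': [-0.118, -0.191, 0.446], 'gripper_force': 0.0, 'gripper_width': 0.604}
handle 91 [0.39243723 0.22695427 0.06356786] [390.2 226.1  20.8  41.3  75.4]
body 308 [418.6 219.3  44.4 120.2  77.6]
pos [0.19, -0.002, 0.929] rot [0.0001, 0.0002, -0.0002] dist mm 95
```

View pics/e1.png

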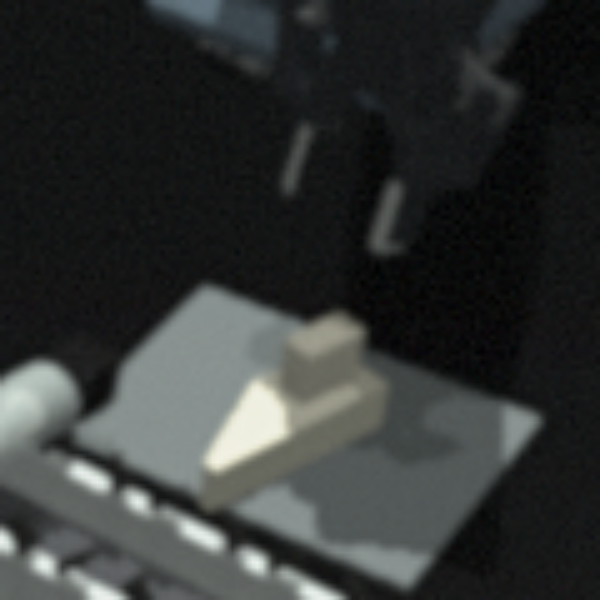

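The fingers straddle the handle at (325,360) and the nose is at (215,480), towards +x. I'll descend and grip.

Call:
carry_out:
  commands:
    - {"delta_pos":[0.09,0,0.45],"delta_rot":[0,0,0],"grip":-0.2}
    - {"delta_pos":[0.14,0,0.7],"delta_rot":[0,0,0],"grip":-0.2}
    - {"delta_pos":[0.19,0,0.929],"delta_rot":[0,0,0],"grip":-0.2}
    - {"delta_pos":[0.19,0,0.929],"delta_rot":[0,0,0],"grip":-0.2}
    - {"delta_pos":[0.19,0,0.929],"delta_rot":[0,0,0],"grip":0.4}
    - {"delta_pos":[0.19,0,0.929],"delta_rot":[0,0,0],"grip":1}
    - {"delta_pos":[0.19,0,0.929],"delta_rot":[0,0,0],"grip":1}
    - {"delta_pos":[0.19,0,0.929],"delta_rot":[0,0,0],"grip":1}
  newtons: 60

```text
clock: 13.12
tcp_pos: [0.3881, 0.2278, 0.0373]
ee_rot: [3.14, 0.213, 2.933]
ft_force: [-0.4, -2.2, 6.2]
gripper_width: 0.225
gripper_force: 59.6
```

Call:
carry_out:
  commands:
    - {"delta_pos":[-0.1,0,-0.45],"delta_rot":[0,0,0],"grip":1}
    - {"delta_pos":[-0.2,0,-0.95],"delta_rot":[0,0,0],"grip":1}
    - {"delta_pos":[-0.2,0,-0.95],"delta_rot":[0,0,0],"grip":1}
    - {"delta_pos":[-0.2,0,-0.95],"delta_rot":[0,0,0],"grip":1}

```text
clock: 13.62
tcp_pos: [0.3857, 0.2274, 0.1317]
ee_rot: [3.141, 0.208, 2.934]
ft_force: [-0.1, -0.9, -1.6]
gripper_width: 0.224
gripper_force: 59.0
```

Run:
```python
from h import *
st()
c=r.camera("scene"); w=cloud(c)
p=sel(w,.32,.52,.13,.3,.085,.135); print("body",len(p),rect(p),np.percentile(p[:,2],[5,50,95]))
t0=tool(np.pi-.209,-12);t=tool(np.pi+yb,-12)
# seat -> world
def b2w(x,y): 
    return [np.cos(yb)*x-np.sin(yb)*y, np.sin(yb)*x+np.cos(yb)*y]
# TCP rel wedge origin: x -2mm, z +33.4mm
for dx in(-.118,0): print(dx,b2w(.582+dx-.002,-.0731))
a=b2w(.582-.118-.002,-.0731-.002)
plan([((a[0],a[1],.13),t),((a[0],a[1],.072),t)])
```

```text
{'clock': 13.625, 'qpos': [0.475, -0.328, -0.451, 1.285, -0.13, 0.671], 'tcp_pos': [0.386, 0.227, 0.132], 'ee_rot': [3.141, 0.208, 2.934], 'ft_force': [-0.139, -0.855, -1.568], 'gripper_force': 59.05, 'gripper_width': 0.224}
body 596 [417.3 219.8  46.9 122.6  78.2] [0.09996146 0.12225966 0.12800266]
-0.118 [np.float64(0.46022264142291625), np.float64(-0.08356273285211423)]
0 [np.float64(0.5781922693229947), np.float64(-0.08623983821370243)]
pos [-0.464, -1.0, 0.1] rot [-0.0062, -0.0005, -0.0287] dist mm 111
pos [-0.258, -1.0, 0.057] rot [0.0, 0.0, 0.0] dist mm 103
pos [-0.258, -1.0, 0.057] rot [0.0, 0.0, 0.0] dist mm 103
pos [-0.01, -0.038, 0.002] rot [0.0, 0.0, 0.0] dist mm 4
pos [0.121, -0.0, 0.567] rot [0.0, 0.0, 0.0] dist mm 58
```

Call:
carry_out:
  commands:
    - {"delta_pos":[-0.1,-0.2,-0.2],"delta_rot":[0,0,0],"grip":1}
    - {"delta_pos":[-0.28,-0.6,-0.1],"delta_rot":[-0.003,0,-0.014],"grip":1}
    - {"delta_pos":[-0.464,-1,-0.1],"delta_rot":[-0.0062,-0.0005,-0.0287],"grip":1}
    - {"delta_pos":[-0.464,-1,-0.1],"delta_rot":[-0.0062,-0.0005,-0.0287],"grip":1}

```text
clock: 14.18
tcp_pos: [0.4073, 0.1175, 0.1494]
ee_rot: [-3.141, 0.209, 3.112]
ft_force: [-0.8, 0.4, -1.5]
gripper_width: 0.223
gripper_force: 59.3
```

Call:
carry_out:
  commands:
    - {"delta_pos":[-0.13,-0.5,0.05],"delta_rot":[0,0,0],"grip":1}
    - {"delta_pos":[-0.258,-1,0.057],"delta_rot":[0,0,0],"grip":1}

```text
clock: 14.42
tcp_pos: [0.4311, 0.0205, 0.1491]
ee_rot: [3.14, 0.209, 3.121]
ft_force: [1.4, 0.2, -1.8]
gripper_width: 0.223
gripper_force: 59.3
```

Call:
carry_out:
  commands:
    - {"delta_pos":[-0.13,-0.5,0.05],"delta_rot":[0,0,0],"grip":1}
    - {"delta_pos":[-0.24,-1,0.1],"delta_rot":[0,0,0],"grip":1}
    - {"delta_pos":[-0.24,-1,0.1],"delta_rot":[0,0,0],"grip":1}

```text
clock: 14.8
tcp_pos: [0.4548, -0.0824, 0.1443]
ee_rot: [3.14, 0.209, 3.113]
ft_force: [0.1, 0.7, -0.7]
gripper_width: 0.222
gripper_force: 59.6
```

Run:
```python
from h import *
st()
t=tool(np.pi+yb,-12)
plan([((.4603,-.0856,.090),t),((.4603,-.0856,.066),t)])
c=r.camera("scene"); w=cloud(c)
p=sel(w,.40,.58,-.13,-.03,.112,.132); q=tobay(p);print("body b",len(p),rect(np.c_[q,p[:,2]]),np.percentile(p[:,2],[5,50,95]))
p=sel(w,.40,.58,-.13,-.03,.145,.17); q=tobay(p);print("handle b",len(p),rect(np.c_[q,p[:,2]]))
print(tobay(r.get_obs()["tcp_pos"]))
```

```text
{'clock': 14.8, 'qpos': [-0.374, -0.352, -0.445, 1.282, 0.072, -0.339], 'tcp_pos': [0.455, -0.082, 0.144], 'ee_rot': [3.14, 0.209, 3.113], 'ft_force': [0.07, 0.728, -0.7], 'gripper_force': 59.648, 'gripper_width': 0.222}
pos [0.058, -0.031, 0.543] rot [0.0001, -0.0001, -0.0009] dist mm 55
pos [0.05, -0.0, 0.235] rot [0.0, 0.0, 0.0] dist mm 24
body b 206 [488.9 -53.9  12.4 121.2  87.3] [0.1128488  0.12265349 0.13100887]
handle b 134 [464.8 -70.2  35.4  49.1  19.4]
[ 0.45615338 -0.07028221]
```

Call:
carry_out:
  commands:
    - {"delta_pos":[0.03,-0.031,0.27],"delta_rot":[0,0,0],"grip":1}
    - {"delta_pos":[0.058,-0.031,0.543],"delta_rot":[0,0,0],"grip":1}
    - {"delta_pos":[0.085,-0.031,0.66],"delta_rot":[0,0,0],"grip":1}
    - {"delta_pos":[0.108,-0.031,0.77],"delta_rot":[0,0,0],"grip":1}
    - {"delta_pos":[0.108,-0.031,0.77],"delta_rot":[0,0,0],"grip":1}
    - {"delta_pos":[0.108,-0.031,0.77],"delta_rot":[0,0,0],"grip":1}

```text
clock: 15.6
tcp_pos: [0.4622, -0.0829, 0.0705]
ee_rot: [3.14, 0.216, 3.12]
ft_force: [0.5, 2.7, 3.2]
gripper_width: 0.226
gripper_force: 62.9
```

Run:
```python
from h import *
st()
c=r.camera("scene"); w=cloud(c)
t=tool(np.pi+yb,-12)
cv2.imwrite("pics/f1.png",cv2.resize(c["frame"][150:300,230:370],None,fx=4,fy=4,interpolation=cv2.INTER_CUBIC))
p=sel(w,.40,.58,-.13,-.03,.05,.064); q=tobay(p);print("body top b",len(p),rect(np.c_[q,p[:,2]]))
q2=q[(q[:,0]>.44)&(q[:,0]<.53)]
for a in np.arange(.42,.58,.02):
    k=q[(q[:,0]>a)&(q[:,0]<a+.02)]
    if len(k): print(round(a,2),np.round(np.percentile(k[:,1],[3,97]),4))
print(tobay(r.get_obs()["tcp_pos"]))
```

```text
{'clock': 15.6, 'qpos': [-0.371, -0.311, -0.563, 1.116, 0.075, -0.342], 'tcp_pos': [0.462, -0.083, 0.071], 'ee_rot': [3.14, 0.216, 3.12], 'ft_force': [0.543, 2.686, 3.154], 'gripper_force': 62.919, 'gripper_width': 0.226}
body top b 229 [507.3 -71.1 149.6  52.3   4.4]
0.42 [-0.0697 -0.0521]
0.44 [-0.0633 -0.0504]
0.46 [-0.0701 -0.0514]
0.48 [-0.093  -0.0511]
0.5 [-0.0824 -0.0501]
0.52 [-0.0781 -0.0502]
0.54 [-0.0669 -0.0515]
0.56 [-0.0523 -0.0404]
[ 0.46399801 -0.07262639]
```

View pics/f1.png

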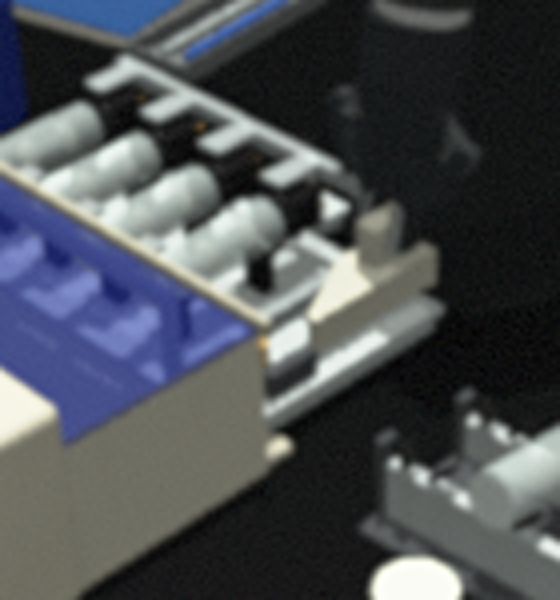

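The -y finger is touching the keeper's front post: z is held at 0.0705 with +y force. I'll lift, go about 20 mm further in where the finger is past the post, and come down there. The nose has about 8 mm of lateral room in the gap at that point.

Run:
```python
from h import *
t=tool(np.pi+yb,-12)
def b2w(x,y,z): return [np.cos(yb)*x-np.sin(yb)*y, np.sin(yb)*x+np.cos(yb)*y,z]
plan([(b2w(.464,-.0726,.11),t),(b2w(.486,-.0748,.11),t),(b2w(.486,-.0748,.066),t)])
```

```text
pos [-0.085, 0.001, -0.386] rot [0.0003, 0.001, 0.0001] dist mm 40
pos [-0.215, -0.022, 0.046] rot [0.0, 0.0, 0.0] dist mm 22
pos [0.091, -0.0, 0.43] rot [0.0, 0.0, 0.0] dist mm 44
```

Call:
carry_out:
  commands:
    - {"delta_pos":[-0.04,0,-0.2],"delta_rot":[0,0,0],"grip":1}
    - {"delta_pos":[-0.095,0,-0.43],"delta_rot":[0,0,0],"grip":1}
    - {"delta_pos":[-0.2,-0.02,-0.4],"delta_rot":[0,0,0],"grip":1}
    - {"delta_pos":[-0.31,-0.022,-0.38],"delta_rot":[0,0,0],"grip":1}
    - {"delta_pos":[-0.31,-0.022,-0.38],"delta_rot":[0,0,0],"grip":1}
    - {"delta_pos":[-0.31,-0.022,-0.38],"delta_rot":[0,0,0],"grip":1}

```text
clock: 16.4
tcp_pos: [0.4826, -0.0865, 0.1114]
ee_rot: [3.141, 0.21, 3.118]
ft_force: [-1.0, 0.1, -1.3]
gripper_width: 0.219
gripper_force: 59.7
```

```bash
cat >> h.py <<'E'
def b2w(x,y,z): return [np.cos(yb)*x-np.sin(yb)*y, np.sin(yb)*x+np.cos(yb)*y,z]
E
python3 - <<'E'
from h import *
st();t=tool(np.pi+yb,-12); print(tobay(r.get_obs()["tcp_pos"]))
plan([(b2w(.486,-.0748,.066),t)])
c=r.camera("scene"); w=cloud(c)
p=sel(w,.40,.60,-.13,-.03,.09,.106); q=tobay(p);q=q[q[:,1]>-.095]
for a in np.arange(.46,.6,.02):
    k=q[(q[:,0]>a)&(q[:,0]<a+.02)]
    if len(k): print(round(a,2),len(k),np.round(np.percentile(k[:,1],[3,97]),4),k[:,0].max())
E
```

```text
{'clock': 16.4, 'qpos': [-0.36, -0.266, -0.445, 1.193, 0.07, -0.33], 'tcp_pos': [0.483, -0.086, 0.111], 'ee_rot': [3.141, 0.21, 3.118], 'ft_force': [-0.952, 0.134, -1.336], 'gripper_force': 59.725, 'gripper_width': 0.219}
[ 0.4844674  -0.07550943]
pos [0.08, 0.007, 0.448] rot [0.0001, 0.0001, -0.0001] dist mm 45
0.46 40 [-0.0679 -0.0537] 0.4793828202927359
0.48 36 [-0.0686 -0.0539] 0.4998744832712702
0.5 65 [-0.0933 -0.0541] 0.5195308132364052
0.52 63 [-0.0879 -0.0543] 0.5388237505279786
0.54 48 [-0.0782 -0.0545] 0.5598758159108019
0.56 43 [-0.0666 -0.0546] 0.5768769385998581
```

Call:
carry_out:
  commands:
    - {"delta_pos":[0.04,0,0.2],"delta_rot":[0,0,0],"grip":1}
    - {"delta_pos":[0.06,0,0.32],"delta_rot":[0,0,0],"grip":1}
    - {"delta_pos":[0.08,0,0.42],"delta_rot":[0,0,0],"grip":1}
    - {"delta_pos":[0.084,0,0.46],"delta_rot":[0,0,0],"grip":1}
    - {"delta_pos":[0.084,0,0.46],"delta_rot":[0,0,0],"grip":1}

```text
clock: 17.08
tcp_pos: [0.4846, -0.0865, 0.0658]
ee_rot: [3.141, 0.212, 3.118]
ft_force: [1.4, 0.6, -1.0]
gripper_width: 0.221
gripper_force: 59.7
```

Call:
carry_out:
  commands:
    - {"delta_pos":[-0.147,0,0.031],"delta_rot":[0,0,0],"grip":1}
    - {"delta_pos":[-0.245,0,0.052],"delta_rot":[0,0,0],"grip":1}
    - {"delta_pos":[-0.293,0,0.062],"delta_rot":[0,0,0],"grip":1}
    - {"delta_pos":[-0.342,0,0.073],"delta_rot":[0,0,0],"grip":1}
    - {"delta_pos":[-0.391,0,0.083],"delta_rot":[0,0,0],"grip":1}
    - {"delta_pos":[-0.44,0,0.094],"delta_rot":[0,0,0],"grip":1}
    - {"delta_pos":[-0.44,0,0.094],"delta_rot":[0,0,0],"grip":1}

```text
clock: 17.95
tcp_pos: [0.5273, -0.0852, 0.0648]
ee_rot: [3.136, 0.207, 3.12]
ft_force: [-6.1, 4.5, 1.1]
gripper_width: 0.223
gripper_force: 60.3
```

Call:
carry_out:
  commands:
    - {"delta_pos":[-0.05,0,0.01],"delta_rot":[0,0,0],"grip":1}
    - {"delta_pos":[-0.1,0,0.021],"delta_rot":[0,0,0],"grip":1}
    - {"delta_pos":[-0.15,0,0.031],"delta_rot":[0,0,0],"grip":1}
    - {"delta_pos":[-0.2,0,0.042],"delta_rot":[0,0,0],"grip":1}
    - {"delta_pos":[-0.25,0,0.052],"delta_rot":[0,0,0],"grip":1}
    - {"delta_pos":[-0.3,0,0.062],"delta_rot":[0,0,0],"grip":1}
    - {"delta_pos":[-0.3,0,0.062],"delta_rot":[0,0,0],"grip":1}

```text
clock: 18.82
tcp_pos: [0.5572, -0.0857, 0.065]
ee_rot: [3.136, 0.205, 3.119]
ft_force: [-7.0, 5.4, 2.0]
gripper_width: 0.225
gripper_force: 60.4
```

Call:
carry_out:
  commands:
    - {"delta_pos":[-0.05,0,0.01],"delta_rot":[0,0,0],"grip":1}
    - {"delta_pos":[-0.1,0,0.021],"delta_rot":[0,0,0],"grip":1}
    - {"delta_pos":[-0.15,0,0.031],"delta_rot":[0,0,0],"grip":1}
    - {"delta_pos":[-0.2,0,0.042],"delta_rot":[0,0,0],"grip":1}
    - {"delta_pos":[-0.22,0,0.047],"delta_rot":[0,0,0],"grip":1}
    - {"delta_pos":[-0.22,0,0.047],"delta_rot":[0,0,0],"grip":1}

```text
clock: 19.58
tcp_pos: [0.5803, -0.0862, 0.0648]
ee_rot: [3.136, 0.206, 3.119]
ft_force: [-5.8, 4.9, 0.8]
gripper_width: 0.225
gripper_force: 60.2
```

Run:
```python
from h import *
st();print(tobay(r.get_obs()["tcp_pos"]))
c=r.camera("scene"); w=cloud(c)
cv2.imwrite("pics/g1.png",cv2.resize(c["frame"][150:300,230:370],None,fx=4,fy=4,interpolation=cv2.INTER_CUBIC))
p=sel(w,.42,.475,-.44,-.05,.102,.112); q=tobay(p); print("comb b-y",np.percentile(q[:,1],[1,99]), "was -.3645..-.0998 (2..98)")
```

```text
{'clock': 19.575, 'qpos': [-0.295, 0.021, -0.279, 1.073, 0.061, -0.267], 'tcp_pos': [0.58, -0.086, 0.065], 'ee_rot': [3.136, 0.206, 3.119], 'ft_force': [-5.803, 4.904, 0.837], 'gripper_force': 60.224, 'gripper_width': 0.225}
[ 0.58212983 -0.07305282]
comb b-y [-0.39407469 -0.12168727] was -.3645..-.0998 (2..98)
```

View pics/g1.png

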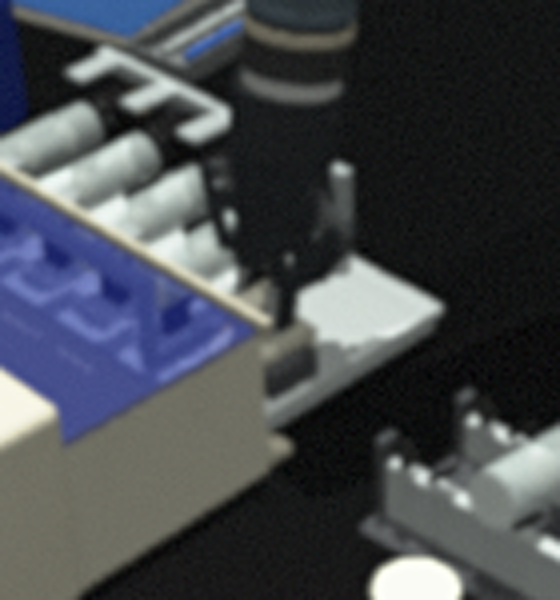

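The keeper has moved about 24 mm, and the wedge is between the roller and the block at (280,330). I'll release and back away.

Call:
carry_out:
  commands:
    - {"delta_pos":[0,0,0],"delta_rot":[0,0,0],"grip":0.3}
    - {"delta_pos":[0,0,0],"delta_rot":[0,0,0],"grip":0.1}
    - {"delta_pos":[0,0,0],"delta_rot":[0,0,0],"grip":0.1}
    - {"delta_pos":[0,0,-0.2],"delta_rot":[0,0,0],"grip":0.1}
    - {"delta_pos":[0,0,-0.6],"delta_rot":[0,0,0],"grip":0.1}
    - {"delta_pos":[0,0,-1],"delta_rot":[0,0,0],"grip":0.1}

```text
clock: 20.38
tcp_pos: [0.5616, -0.0886, 0.1652]
ee_rot: [3.141, 0.213, 3.118]
ft_force: [0.1, 0.6, -1.0]
gripper_width: 0.451
gripper_force: 0.0
```

Call:
carry_out:
  commands:
    - {"delta_pos":[0.5,0.3,-0.2],"delta_rot":[0,0.02,0],"grip":-0.2}
    - {"delta_pos":[1,0.8,-0.2],"delta_rot":[0,0.0333,0],"grip":-0.2}
    - {"delta_pos":[1,1,-0.2],"delta_rot":[0,0.0333,0],"grip":-0.2}
    - {"delta_pos":[1,1,-0.2],"delta_rot":[0,0.0333,0],"grip":-0.2}

```text
clock: 20.88
tcp_pos: [0.4622, 0.0151, 0.1631]
ee_rot: [3.141, 0.004, 3.121]
ft_force: [-0.2, -0.4, 0.5]
gripper_width: 0.6
gripper_force: 0.0
```

Run:
```python
from h import *
st()
c=r.camera("scene"); w=cloud(c)
p=sel(w,.42,.475,-.44,-.05,.102,.112); q=tobay(p); print("comb b-y",np.percentile(q[:,1],[1,99]))
p=sel(w,.40,.50,-.28,-.15,.077,.09); print("knob",p.mean(0))
c=r.camera("top"); w=cloud(c)
cv2.imwrite("pics/h1.png",cv2.resize(c["frame"][215:305,170:480],None,fx=2.58,fy=4,interpolation=cv2.INTER_CUBIC))
q=tobay(w); z=w[...,2]
m=(q[...,0]>.47)&(q[...,0]<.60)&(q[...,1]>-.42)&(q[...,1]<-.12)
k=m&(z>.096)&(z<.112)
# lamp ridge positions: 10mm slices in b-x
for a in(.50,.52,.54,.56):
    s=m&(q[...,0]>a)&(q[...,0]<a+.02)&(z>.088); Y=q[s][:,1]; print(a,[ (round(float(Y[(Y>c0)&(Y<c0+.066)].mean()),4), round(float(np.percentile(z[s][(Y>c0)&(Y<c0+.066)],90)),4)) for c0 in (-.375,-.309,-.243,-.177)])
# rack: V rails
p=sel(w,.46,.68,.03,.42,.02,.12); np.save("rk.npy",p)
for a,b in((.48,.55),(.57,.66)):
    for y0 in np.arange(.05,.39,.04):
        s=p[(p[:,1]>y0)&(p[:,1]<y0+.04)&(p[:,0]>a)&(p[:,0]<b)]
        if len(s): print(a,round(y0,2),len(s),np.round(np.percentile(s[:,0],[5,50,95]),3),np.round(np.percentile(s[:,2],95),3))
```

```text
{'clock': 20.875, 'qpos': [-0.113, -0.125, -0.204, 1.487, 0.001, -0.093], 'tcp_pos': [0.462, 0.015, 0.163], 'ee_rot': [3.141, 0.004, 3.121], 'ft_force': [-0.181, -0.36, 0.469], 'gripper_force': 0.0, 'gripper_width': 0.6}
comb b-y [-0.39093936 -0.12298526]
knob [ 0.46016996 -0.22167699  0.08343989]
0.5 [(-0.3409, 0.1021), (-0.2761, 0.1014), (-0.2103, 0.1008), (-0.1443, 0.1011)]
0.52 [(-0.342, 0.1017), (-0.275, 0.1018), (-0.2098, 0.1024), (-0.1446, 0.1009)]
0.54 [(-0.3411, 0.1022), (-0.2762, 0.1007), (-0.21, 0.1011), (-0.1444, 0.1023)]
0.56 [(-0.341, 0.1005), (-0.2765, 0.1028), (-0.2107, 0.102), (-0.1441, 0.1011)]
0.48 0.09 48 [0.526 0.53  0.537] 0.056
0.48 0.13 347 [0.485 0.517 0.546] 0.084
0.48 0.17 66 [0.524 0.529 0.536] 0.057
0.48 0.21 71 [0.523 0.528 0.534] 0.057
0.48 0.25 69 [0.522 0.527 0.533] 0.057
0.48 0.29 78 [0.521 0.526 0.532] 0.057
0.48 0.33 80 [0.52  0.525 0.532] 0.055
0.48 0.37 37 [0.517 0.523 0.53 ] 0.054
0.57 0.05 92 [0.606 0.61  0.618] 0.071
0.57 0.09 85 [0.605 0.609 0.616] 0.07
0.57 0.13 307 [0.573 0.6   0.623] 0.097
0.57 0.17 84 [0.603 0.606 0.616] 0.082
0.57 0.21 97 [0.601 0.605 0.614] 0.068
0.57 0.25 128 [0.6   0.607 0.659] 0.085
0.57 0.29 96 [0.599 0.603 0.614] 0.073
0.57 0.33 101 [0.598 0.602 0.61 ] 0.069
0.57 0.37 49 [0.596 0.599 0.608] 0.071
```

View pics/h1.png

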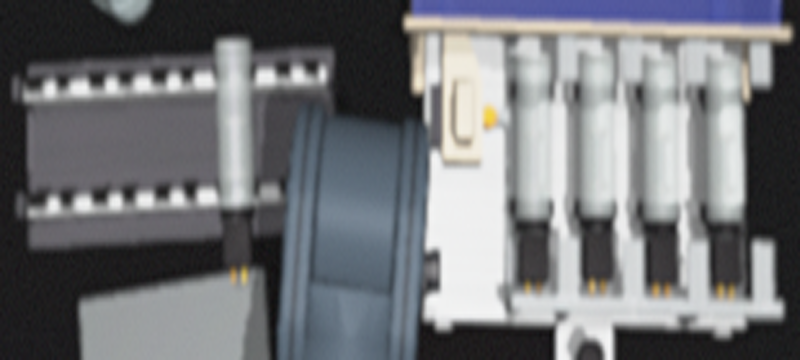

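The keeper stands open by itself, with the wedge at (463,100). The four lamps are clear of the tabs, and the old lamp lies in the second rack place from the right at (235,150). Next I'll measure lamp origins and rack places.

Run:
```python
from h import *
from scipy.optimize import least_squares
c=r.camera("top"); w=cloud(c); f=c["frame"].mean(2)
K=c["mtx"]; Ti=np.linalg.inv(c["cam_to_world"])
def uv(P): q=Ti@np.r_[P,1]; return K[0,0]*q[0]/q[2]+K[0,2],K[1,1]*q[1]/q[2]+K[1,2]
# intensity profile along lamp axis (b) at top surface
for i,y in enumerate((-.3419,-.2759,-.2099,-.1439)):
    xs=np.arange(.44,.62,.002); v=[]
    for x in xs:
        u0,v0=uv(np.array(b2w(x,y,.10))); v.append(cv2.getRectSubPix(f.astype(np.float32),(1,1),(u0,v0))[0,0])
    v=np.array(v); d=np.diff(v); k=np.argmax(d[10:50])+10; print("lamp",i,"plug/glass border b-x",xs[k]+.001)
    if i==1: print(list(zip(np.round(xs,3)[::3].tolist(),v[::3].astype(int).tolist())))
# old lamp cylinder fit
for nm,W in(("top",w),("scene",cloud(r.camera("scene")))):
    p=sel(W,.52,.64,.12,.19,.07,.12); p=p[(p[:,2]>.072+.0*p[:,0])]
    def res(a): # axis point at x=.57: y,z ; slopes
        d=np.array([1,a[2],a[3]]);d/=np.linalg.norm(d); q=p-[.57,a[0],a[1]]
        return np.linalg.norm(np.cross(q,d),axis=1)-.0185
    s=least_squares(res,[.153,.07,.03,.176],loss="soft_l1",f_scale=.002); print(nm,len(p),"axis at x=.57: y,z",s.x[:2],"slopes deg",np.degrees(np.arctan(s.x[2:])))
xs=np.arange(.44,.66,.002);v=[]
for x in xs:
    z=s.x[1]+(x-.57)*.176+.018; u0,v0=uv(np.array([x,s.x[0]+(x-.57)*s.x[2],z])); v.append(cv2.getRectSubPix(f.astype(np.float32),(1,1),(u0,v0))[0,0])
print(list(zip(np.round(xs,3)[::3].tolist(),np.array(v)[::3].astype(int).tolist())))
# rail fits
p=np.load("rk.npy")
for a,b in((.515,.545),(.592,.622)):
    q=p[(p[:,0]>a)&(p[:,0]<b)&(p[:,2]<.075)&((p[:,1]<.12)|(p[:,1]>.19))]; print("rail yaw",-np.degrees(np.arctan(np.polyfit(q[:,1],q[:,0],1)[0])),np.polyval(np.polyfit(q[:,1],q[:,0],1),.22),q[:,1].min(),q[:,1].max())
```

```text
lamp 0 plug/glass border b-x 0.511
lamp 1 plug/glass border b-x 0.509
[(0.44, 139), (0.446, 212), (0.452, 210), (0.458, 179), (0.464, 105), (0.47, 59), (0.476, 60), (0.482, 58), (0.488, 58), (0.494, 55), (0.5, 51), (0.506, 58), (0.512, 165), (0.518, 197), (0.524, 216), (0.53, 216), (0.536, 213), (0.542, 212), (0.548, 212), (0.554, 212), (0.56, 211), (0.566, 218), (0.572, 226), (0.578, 226), (0.584, 213), (0.59, 189), (0.596, 196), (0.602, 218), (0.608, 218), (0.614, 199)]
lamp 2 plug/glass border b-x 0.511
lamp 3 plug/glass border b-x 0.509
top 521 axis at x=.57: y,z [0.15306444 0.07014769] slopes deg [1.98756684 9.8798197 ]
scene 512 axis at x=.57: y,z [0.15245074 0.06998697] slopes deg [1.81368036 9.37638621]
[(0.44, 163), (0.446, 163), (0.452, 162), (0.458, 162), (0.464, 153), (0.47, 140), (0.476, 92), (0.482, 59), (0.488, 64), (0.494, 64), (0.5, 65), (0.506, 64), (0.512, 67), (0.518, 139), (0.524, 219), (0.53, 215), (0.536, 210), (0.542, 217), (0.548, 215), (0.554, 215), (0.56, 216), (0.566, 216), (0.572, 218), (0.578, 212), (0.584, 202), (0.59, 206), (0.596, 215), (0.602, 219), (0.608, 210), (0.614, 206), (0.62, 200), (0.626, 181), (0.632, 53), (0.638, 29), (0.644, 28), (0.65, 27), (0.656, 50)]
rail yaw 1.526918851942398 0.52840564275484 0.10168872152135443 0.3875553715689177
rail yaw 1.6738934139193868 0.6063712341083146 0.05229677051157113 0.3877608572034853
```

Run:
```python
from h import *
c=r.camera("top"); f=c["frame"]
for col in(376,400,425): print(col,[(v,int(x)) for v,x in zip(range(216,236),f[216:236,col].mean(1))])
for v in(220,222,224): print(v,[np.round(tobay(px(c,400,v,z)),4).tolist() for z in(.118,.128)])
for v in(226,228,230): print(v,[np.round(tobay(px(c,400,v,z)),4).tolist() for z in(.084,.10)])
s=r.camera("scene"); w=cloud(s); q=tobay(w); z=w[...,2]
for y0 in(-.35,-.28,-.21,-.15):
    m=(abs(q[...,1]-y0)<.008)&(q[...,0]>.54)&(q[...,0]<.68)&(z>.08)
    o=np.argsort(q[m][:,0]); print(y0,[(round(a*1000),round(b*1000)) for a,b in zip(q[m][o][::4,0],z[m][o][::4])])
```

```text
376 [(216, 111), (217, 109), (218, 114), (219, 140), (220, 186), (221, 211), (222, 188), (223, 154), (224, 177), (225, 211), (226, 217), (227, 217), (228, 218), (229, 209), (230, 201), (231, 211), (232, 220), (233, 221), (234, 219), (235, 210)]
400 [(216, 111), (217, 110), (218, 108), (219, 125), (220, 164), (221, 198), (222, 194), (223, 165), (224, 174), (225, 207), (226, 219), (227, 219), (228, 215), (229, 196), (230, 196), (231, 207), (232, 214), (233, 215), (234, 213), (235, 207)]
425 [(216, 108), (217, 109), (218, 108), (219, 115), (220, 148), (221, 188), (222, 197), (223, 169), (224, 133), (225, 150), (226, 187), (227, 202), (228, 215), (229, 214), (230, 198), (231, 198), (232, 214), (233, 218), (234, 218), (235, 215)]
220 [[0.6383, -0.2048], [0.6363, -0.2032]]
222 [[0.6329, -0.2048], [0.631, -0.2032]]
224 [[0.6275, -0.2047], [0.6257, -0.2032]]
226 [[0.6285, -0.2101], [0.6255, -0.2075]]
228 [[0.623, -0.21], [0.6201, -0.2075]]
230 [[0.6175, -0.21], [0.6147, -0.2074]]
-0.35 [(541, 101), (548, 100), (558, 97), (562, 99), (568, 99), (579, 100), (586, 101), (594, 97), (602, 100), (6
[... 663 characters left out ...]
 100), (578, 100), (582, 99), (585, 100), (588, 100), (591, 99), (596, 97), (597, 104), (601, 102), (604, 101), (629, 125), (634, 127), (636, 126), (637, 120), (638, 116), (641, 120), (645, 118), (647, 116), (651, 115), (652, 116), (658, 120), (661, 119), (663, 117), (668, 117), (672, 117), (676, 118), (679, 118)]
-0.15 [(541, 99), (547, 101), (553, 100), (557, 100), (561, 99), (565, 101), (570, 99), (574, 102), (580, 99), (585, 99), (588, 99), (594, 102), (598, 101), (601, 101), (630, 123), (634, 126), (636, 117), (637, 125), (639, 119), (640, 117), (644, 117), (648, 119), (652, 119), (655, 118), (657, 120), (659, 119), (664, 119), (665, 118), (670, 119), (672, 117), (675, 119), (677, 119)]
```

```bash
cat >> h.py <<'E'
LY=[-.3419,-.2759,-.2099,-.1439]; yr=.0305; RZ=np.pi+yr
PL=[(.558-.002*i,.0867+.066*i) for i in range(5)]
TP=tool(RZ,-10); TV=tool(np.pi+yb)
def pick(i): 
    a=b2w(.555,LY[i],0); return a
E
python3 - <<'E'
from h import *
a=pick(3); print(a,PL)
plan([((a[0],a[1],.16),TV),((a[0],a[1],.0645),TV)])
print("transport from lifted");
b=b2w(.548,LY[3],.165); x,y=PL[4]
plan([((x+.0072,y,.165),TP),((x+.0072,y,.055),TP)],p=b,rpy=TV)
E
```

```text
[np.float64(0.5515924408729743), np.float64(-0.15645443161442996), 0] [(0.558, 0.0867), (0.556, 0.1527), (0.554, 0.2187), (0.552, 0.2847), (0.55, 0.3507)]
pos [-0.557, -1.0, 0.018] rot [0.0001, 0.0006, -0.0003] dist mm 114
pos [-0.374, -0.674, 0.011] rot [0.0, 0.0, 0.0] dist mm 77
pos [-0.0, -0.0, 0.955] rot [0.0, 0.0, 0.0] dist mm 95
transport from lifted
pos [-0.002, 1.0, 0.0] rot [-0.0007, -0.0278, -0.0084] dist mm 100
pos [-0.055, 1.0, 0.01] rot [0.0, 0.0, 0.0] dist mm 100
pos [-0.055, 1.0, 0.01] rot [0.0, 0.0, 0.0] dist mm 100
pos [-0.055, 1.0, 0.01] rot [0.0, 0.0, 0.0] dist mm 100
pos [-0.055, 1.0, 0.01] rot [0.0, 0.0, 0.0] dist mm 100
pos [-0.004, 0.065, 0.001] rot [0.0, 0.0, 0.0] dist mm 7
pos [0.176, -0.0, 1.0] rot [0.0, 0.0, 0.0] dist mm 102
pos [0.015, -0.0, 0.083] rot [0.0, 0.0, 0.0] dist mm 8
```

Call:
carry_out:
  commands:
    - {"delta_pos":[-0.28,-0.5,0],"delta_rot":[0,0,0],"grip":-0.2}
    - {"delta_pos":[-0.557,-1,0],"delta_rot":[0,0,0],"grip":-0.2}

```text
clock: 21.42
tcp_pos: [0.5163, -0.0888, 0.163]
ee_rot: [3.141, 0.004, 3.119]
ft_force: [0.1, 1.1, 1.1]
gripper_width: 0.599
gripper_force: 0.0
```

Call:
carry_out:
  commands:
    - {"delta_pos":[-0.37,-0.672,0],"delta_rot":[0,0.0006,0],"grip":-0.2}
    - {"delta_pos":[-0.37,-0.672,0],"delta_rot":[0,0.0006,0],"grip":-0.2}
    - {"delta_pos":[-0.37,-0.672,0.3],"delta_rot":[0,0.0006,0],"grip":-0.2}
    - {"delta_pos":[-0.37,-0.672,0.6],"delta_rot":[0,0.0006,0],"grip":-0.2}
    - {"delta_pos":[-0.37,-0.672,0.82],"delta_rot":[0,0.0006,0],"grip":-0.2}
    - {"delta_pos":[-0.37,-0.672,0.96],"delta_rot":[0,0.0006,0],"grip":-0.2}
    - {"delta_pos":[-0.37,-0.672,0.96],"delta_rot":[0,0.0006,0],"grip":-0.2}

```text
clock: 22.3
tcp_pos: [0.5502, -0.1547, 0.0656]
ee_rot: [3.14, -0.003, 3.119]
ft_force: [0.4, 0.1, 0.1]
gripper_width: 0.604
gripper_force: 0.0
```

Call:
carry_out:
  commands:
    - {"delta_pos":[0,0,0],"delta_rot":[0,0,0],"grip":0.1}
    - {"delta_pos":[0,0,0],"delta_rot":[0,0,0],"grip":0.5}
    - {"delta_pos":[0,0,0],"delta_rot":[0,0,0],"grip":1}
    - {"delta_pos":[0,0,0],"delta_rot":[0,0,0],"grip":1}
    - {"delta_pos":[0,0,-0.05],"delta_rot":[0,0,0],"grip":1}
    - {"delta_pos":[0,0,-0.1],"delta_rot":[0,0,0],"grip":1}
    - {"delta_pos":[0,0,-0.1],"delta_rot":[0,0,0],"grip":1}
    - {"delta_pos":[0.03,0,-0.12],"delta_rot":[0,0,0],"grip":1}
    - {"delta_pos":[0.06,0,-0.16],"delta_rot":[0,0,0],"grip":1}
    - {"delta_pos":[0.06,0,-0.4],"delta_rot":[0,0,0],"grip":1}
    - {"delta_pos":[0.06,0,-0.7],"delta_rot":[0,0,0],"grip":1}
    - {"delta_pos":[0.06,0,-1],"delta_rot":[0,0,0],"grip":1}
  newtons: 50

```text
clock: 23.8
tcp_pos: [0.5449, -0.155, 0.1676]
ee_rot: [3.14, -0.001, 3.119]
ft_force: [0.9, -0.3, -1.8]
gripper_width: 0.413
gripper_force: 50.6
```

```bash
cat >> h.py <<'E'
def held(): # held lamp axis relative to TCP, fit from scene/top
    from scipy.optimize import least_squares
    o=st(); t=o["tcp_pos"]
    for n in("scene","top"):
        c=r.camera(n); 
        for d in r.masks_of(c,"lamp0"):
            w=cloud(c); p=w[d["mask"]]; p=p[~np.isnan(p[:,0])]
            m=np.median(p,0)
            if np.linalg.norm(m-t)<.12: print(n,d["confidence"],"med",m.round(3),"x",np.percentile(p[:,0],[1,99]).round(3),"z",np.percentile(p[:,2],[2,98]).round(3),"y",np.percentile(p[:,1],[2,98]).round(3))
E
python3 - <<'E'
from h import *
held()
x,y=PL[4]
plan([((x+.0072,y,.165),TP),((x+.0072,y,.055),TP)])
E
```

```text
{'clock': 23.8, 'qpos': [-0.396, 0.152, 0.085, 1.505, 0.001, -0.373], 'tcp_pos': [0.545, -0.155, 0.168], 'ee_rot': [3.14, -0.001, 3.119], 'ft_force': [0.901, -0.335, -1.807], 'gripper_force': 50.596, 'gripper_width': 0.413}
scene 0.79 med [ 0.532 -0.211  0.094] x [0.467 0.598] z [0.07  0.106] y [-0.233 -0.197]
scene 0.7 med [ 0.571 -0.143  0.189] x [0.462 0.612] z [0.172 0.2  ] y [-0.164 -0.136]
pos [0.0, 1.0, 0.004] rot [-0.0007, -0.0277, -0.0085] dist mm 100
pos [-0.052, 1.0, 0.013] rot [0.0, 0.0, 0.0] dist mm 100
pos [-0.052, 1.0, 0.013] rot [0.0, 0.0, 0.0] dist mm 100
pos [-0.052, 1.0, 0.013] rot [0.0, 0.0, 0.0] dist mm 100
pos [-0.052, 1.0, 0.013] rot [0.0, 0.0, 0.0] dist mm 100
pos [-0.003, 0.056, 0.001] rot [0.0, 0.0, 0.0] dist mm 6
pos [0.176, -0.0, 1.0] rot [0.0, 0.0, 0.0] dist mm 102
pos [0.015, -0.0, 0.083] rot [0.0, 0.0, 0.0] dist mm 8
```

Call:
carry_out:
  commands:
    - {"delta_pos":[0,0.4,0],"delta_rot":[0,0,0],"grip":1}
    - {"delta_pos":[0,0.8,0],"delta_rot":[0,-0.012,-0.004],"grip":1}
    - {"delta_pos":[0,1,0],"delta_rot":[-0.0007,-0.0277,-0.0085],"grip":1}
    - {"delta_pos":[0,1,0],"delta_rot":[-0.0007,-0.0277,-0.0085],"grip":1}

```text
clock: 24.5
tcp_pos: [0.5433, -0.0531, 0.1626]
ee_rot: [3.139, 0.166, -3.11]
ft_force: [0.4, -0.1, -1.8]
gripper_width: 0.41
gripper_force: 50.9
```

Call:
carry_out:
  commands:
    - {"delta_pos":[-0.026,0.4,0.006],"delta_rot":[0,0,0],"grip":1}
    - {"delta_pos":[-0.052,0.9,0.013],"delta_rot":[0,0,0],"grip":1}
    - {"delta_pos":[-0.052,1,0.013],"delta_rot":[0,0,0],"grip":1}

```text
clock: 24.88
tcp_pos: [0.55, 0.0464, 0.1657]
ee_rot: [3.141, 0.171, -3.109]
ft_force: [0.4, -0.6, -2.2]
gripper_width: 0.411
gripper_force: 50.9
```

Call:
carry_out:
  commands:
    - {"delta_pos":[-0.026,0.4,0.006],"delta_rot":[0,0,0],"grip":1}
    - {"delta_pos":[-0.052,0.9,0.013],"delta_rot":[0,0,0],"grip":1}
    - {"delta_pos":[-0.052,1,0.013],"delta_rot":[0,0,0],"grip":1}

```text
clock: 25.25
tcp_pos: [0.5525, 0.1463, 0.1655]
ee_rot: [3.142, 0.172, -3.109]
ft_force: [-0.3, -0.5, -2.3]
gripper_width: 0.415
gripper_force: 51.0
```

Call:
carry_out:
  commands:
    - {"delta_pos":[-0.026,0.4,0.006],"delta_rot":[0,0,0],"grip":1}
    - {"delta_pos":[-0.052,0.9,0.013],"delta_rot":[0,0,0],"grip":1}
    - {"delta_pos":[-0.052,1,0.013],"delta_rot":[0,0,0],"grip":1}

```text
clock: 25.62
tcp_pos: [0.555, 0.2461, 0.1652]
ee_rot: [-3.141, 0.173, -3.11]
ft_force: [0.1, -1.9, -1.2]
gripper_width: 0.415
gripper_force: 51.1
```

Call:
carry_out:
  commands:
    - {"delta_pos":[-0.026,0.4,0.006],"delta_rot":[0,0,0],"grip":1}
    - {"delta_pos":[-0.052,0.9,0.013],"delta_rot":[0,0,0],"grip":1}
    - {"delta_pos":[-0.055,1.056,0.013],"delta_rot":[0,0,0],"grip":1}

```text
out of range: row 3 has 1.056, outside -1 to 1
```

Run:
```python
from h import *
held()
x,y=PL[4]
plan([((x+.0072,y,.085),TP),((x+.0072,y,.055),TP)])
```

```text
{'clock': 25.625, 'qpos': [0.334, 0.079, -0.012, 1.315, -0.051, 0.298], 'tcp_pos': [0.555, 0.246, 0.165], 'ee_rot': [-3.141, 0.173, -3.11], 'ft_force': [0.133, -1.897, -1.207], 'gripper_force': 51.083, 'gripper_width': 0.415}
top 0.95 med [0.509 0.238 0.185] x [0.462 0.612] z [0.001 0.21 ] y [0.225 0.262]
pos [0.079, 1.0, 0.747] rot [-0.0002, -0.0003, -0.0002] dist mm 125
pos [0.006, 0.072, 0.054] rot [0.0, 0.0, 0.0] dist mm 9
pos [0.052, -0.0, 0.295] rot [0.0, 0.0, 0.0] dist mm 30
```

Call:
carry_out:
  commands:
    - {"delta_pos":[-0.026,0.5,0.006],"delta_rot":[0,0,0],"grip":1}
    - {"delta_pos":[-0.055,1,0.013],"delta_rot":[0,0,0],"grip":1}
    - {"delta_pos":[-0.055,1,0.013],"delta_rot":[0,0,0],"grip":1}

```text
clock: 26.2
tcp_pos: [0.5572, 0.3465, 0.165]
ee_rot: [3.141, 0.173, -3.109]
ft_force: [-0.8, 0.0, -1.8]
gripper_width: 0.414
gripper_force: 51.2
```

Call:
carry_out:
  commands:
    - {"delta_pos":[0.03,0.072,0.2],"delta_rot":[0,0,0],"grip":1}
    - {"delta_pos":[0.09,0.072,0.5],"delta_rot":[0,0,0],"grip":1}
    - {"delta_pos":[0.14,0.072,0.79],"delta_rot":[0,0,0],"grip":1}
    - {"delta_pos":[0.14,0.072,0.79],"delta_rot":[0,0,0],"grip":1}
    - {"delta_pos":[0.14,0.072,0.79],"delta_rot":[0,0,0],"grip":1}

```text
clock: 26.82
tcp_pos: [0.5572, 0.3516, 0.0858]
ee_rot: [3.141, 0.174, -3.113]
ft_force: [0.6, 0.2, -0.6]
gripper_width: 0.414
gripper_force: 51.2
```

```bash
cat >> h.py <<'E'
def border(c,x0,y0,z0,yaw,pitch=np.radians(10)):
    """axis point (x0,y0,z0); returns plug/glass border & window end distance along the axis from that point"""
    f=c["frame"].mean(2).astype(np.float32);K=c["mtx"]; Ti=np.linalg.inv(c["cam_to_world"])
    d=np.array([np.cos(pitch)*np.cos(yaw),np.cos(pitch)*np.sin(yaw),np.sin(pitch)]); n=np.array([-np.sin(pitch),0,np.cos(pitch)])
    s=np.arange(-.1,.1,.001); v=[]
    for a in s:
        q=Ti@np.r_[np.array([x0,y0,z0])+a*d+.018*n,1]; v.append(cv2.getRectSubPix(f,(3,1),(K[0,0]*q[0]/q[2]+K[0,2],K[1,1]*q[1]/q[2]+K[1,2])).mean())
    v=np.array(v); k=np.gradient(cv2.GaussianBlur(v[None],(9,1),2)[0]); i=np.argmax(np.where((s>-.075)&(s<-.02),k,-9)); j=np.argmin(np.where((s>.05)&(s<.095),k,9))
    return s[i],s[j]
E
python3 - <<'E'
from h import *
o=st(); c=r.camera("top")
print("old",border(c,.556,.1527,.068,yr))
t=o["tcp_pos"]; M=R.from_euler("xyz",o["ee_rot"]); ax=t-M.apply([0,0,.019]); print("axis pt",ax, "lamp origin exp", ax+M.apply([.004,0,0]))
print("held",border(c,*ax,yr))
x,y=PL[4]
plan([((x+.0072,y,.055),TP)])
E
```

```text
{'clock': 26.825, 'qpos': [0.499, 0.247, 0.019, 1.187, -0.078, 0.463], 'tcp_pos': [0.557, 0.352, 0.086], 'ee_rot': [3.141, 0.174, -3.113], 'ft_force': [0.622, 0.152, -0.558], 'gripper_force': 51.218, 'gripper_width': 0.414}
old (np.float64(-0.03599999999999995), np.float64(0.07700000000000015))
axis pt [0.55386901 0.35152388 0.10452117] lamp origin exp [0.54993111 0.35140941 0.10382848]
held (np.float64(-0.04499999999999996), np.float64(0.06700000000000014))
pos [0.063, -0.016, 0.314] rot [0.0002, 0.0002, -0.0002] dist mm 32
```

Call:
carry_out:
  commands:
    - {"delta_pos":[0,0,0.1],"delta_rot":[0,0,0],"grip":1}
    - {"delta_pos":[0.03,-0.01,0.2],"delta_rot":[0,0,0],"grip":1}
    - {"delta_pos":[0.033,-0.01,0.28],"delta_rot":[0,0,0],"grip":1}
    - {"delta_pos":[0.033,-0.01,0.31],"delta_rot":[0,0,0],"grip":1}
    - {"delta_pos":[0.033,-0.01,0.31],"delta_rot":[0,0,0],"grip":1}

```text
clock: 27.5
tcp_pos: [0.5578, 0.3517, 0.0556]
ee_rot: [3.141, 0.172, -3.111]
ft_force: [-5.8, -1.5, 6.2]
gripper_width: 0.414
gripper_force: 52.4
```

Call:
carry_out:
  commands:
    - {"delta_pos":[0,0,0.01],"delta_rot":[0,0,0],"grip":1}
    - {"delta_pos":[0,0,0.02],"delta_rot":[0,0,0],"grip":1}
    - {"delta_pos":[0,0,0.02],"delta_rot":[0,0,0],"grip":1}

```text
clock: 27.88
tcp_pos: [0.5578, 0.3517, 0.0556]
ee_rot: [3.141, 0.172, -3.111]
ft_force: [-10.8, -3.1, 13.6]
gripper_width: 0.413
gripper_force: 53.0
```

Call:
carry_out:
  commands:
    - {"delta_pos":[0,0,0.01],"delta_rot":[0,0,0],"grip":1}
    - {"delta_pos":[0,0,0.02],"delta_rot":[0,0,0],"grip":1}
    - {"delta_pos":[0,0,0.02],"delta_rot":[0,0,0],"grip":1}

```text
clock: 28.25
tcp_pos: [0.5579, 0.3517, 0.0555]
ee_rot: [3.141, 0.173, -3.111]
ft_force: [-14.8, -5.4, 20.1]
gripper_width: 0.41
gripper_force: 53.8
```

Call:
carry_out:
  commands:
    - {"delta_pos":[0,0,-0.04],"delta_rot":[0,0,0],"grip":1}
    - {"delta_pos":[0,0,-0.06],"delta_rot":[0,0,0],"grip":1}
    - {"delta_pos":[0,0,-0.06],"delta_rot":[0,0,0],"grip":1}

```text
clock: 28.62
tcp_pos: [0.5586, 0.3517, 0.056]
ee_rot: [3.141, 0.174, -3.111]
ft_force: [-0.2, 0.2, -0.0]
gripper_width: 0.417
gripper_force: 51.4
```

```bash
cat >> h.py <<'E'
def fitlamp(x0,x1,y,z0=.07,x=.57,half=.03,zlo=-.02):
    """fit cylinders: prints y,z at x, yaw and pitch"""
    from scipy.optimize import least_squares
    for n in("top","scene"):
        W=cloud(r.camera(n)); p=sel(W,x0,x1,y-half,y+half,.04,.2); p=p[p[:,2]>z0+(p[:,0]-x)*.17+.002]; 
        def res(a):
            d=np.array([1,a[2],a[3]]);d/=np.linalg.norm(d); return np.linalg.norm(np.cross(p-[x,a[0],a[1]],d),axis=1)-.0185
        s=least_squares(res,[y,z0,.03,.17],loss="soft_l1",f_scale=.0015)
        if len(p)>30: print(n,len(p),"y,z@x",s.x[:2].round(4),"yaw,pitch deg",np.degrees(np.arctan(s.x[2:])).round(2),"rms",np.sqrt(np.mean(np.minimum(abs(s.fun),.005)**2)).round(4),"xmax",np.percentile(p[:,0],99).round(3))
E
python3 - <<'E'
from h import *
o=st(); print(o["moment"])
print("old");fitlamp(.525,.63,.152,.07)
print("held");fitlamp(.515,.65,.351,.078)
W=cloud(r.camera("scene")); 
for a in np.arange(.46,.65,.01):
    p=sel(W,a,a+.01,.34,.36,.03,.12); 
    if len(p): print(round(a,2),len(p),np.percentile(p[:,2],[90]).round(4))
E
```

```text
{'clock': 28.625, 'qpos': [0.497, 0.267, -0.018, 1.13, -0.077, 0.461], 'tcp_pos': [0.559, 0.352, 0.056], 'ee_rot': [3.141, 0.174, -3.111], 'ft_force': [-0.23, 0.231, -0.015], 'gripper_force': 51.393, 'gripper_width': 0.417}
[ 0.03181444  0.29042341 -0.01653441]
old
top 513 y,z@x [0.1531 0.0698] yaw,pitch deg [2.01 9.89] rms 0.0023 xmax 0.625
scene 424 y,z@x [0.1523 0.0701] yaw,pitch deg [1.99 8.95] rms 0.0018 xmax 0.629
held
top 253 y,z@x [0.3506 0.0718] yaw,pitch deg [0.37 9.94] rms 0.0029 xmax 0.616
scene 1292 y,z@x [0.3519 0.1049] yaw,pitch deg [-14.74 -81.69] rms 0.0043 xmax 0.619
0.46 3 [0.068]
0.47 8 [0.0706]
0.48 4 [0.0715]
0.49 1 [0.0711]
0.51 3 [0.0795]
0.52 7 [0.0829]
0.53 18 [0.0846]
0.54 19 [0.0864]
0.55 26 [0.0882]
0.56 23 [0.0903]
0.57 23 [0.0925]
0.58 27 [0.0943]
0.59 26 [0.0946]
0.6 57 [0.0972]
0.61 72 [0.0976]
0.62 70 [0.0906]
```

Call:
carry_out:
  commands:
    - {"delta_pos":[0,-0.008,0.015],"delta_rot":[0,0,0],"grip":1}
    - {"delta_pos":[0,-0.008,0.015],"delta_rot":[0,0,0],"grip":0.4}
    - {"delta_pos":[0,-0.008,0.015],"delta_rot":[0,0,0],"grip":0.05}
    - {"delta_pos":[0,-0.008,0.015],"delta_rot":[0,0,0],"grip":-0.15}
    - {"delta_pos":[0,-0.008,0.015],"delta_rot":[0,0,0],"grip":-0.15}
    - {"delta_pos":[0,-0.008,0.015],"delta_rot":[0,0,0],"grip":-0.15}

```text
clock: 29.62
tcp_pos: [0.5587, 0.3506, 0.0545]
ee_rot: [3.141, 0.173, -3.111]
ft_force: [0.0, 0.6, -0.2]
gripper_width: 0.578
gripper_force: 0.0
```

Call:
carry_out:
  commands:
    - {"delta_pos":[0,0,-0.3],"delta_rot":[0,0,0],"grip":-0.15}
    - {"delta_pos":[0,0,-0.6],"delta_rot":[0,0,0],"grip":-0.15}
    - {"delta_pos":[0,0,-1],"delta_rot":[0,0,0],"grip":-0.2}

```text
clock: 30.0
tcp_pos: [0.5407, 0.3496, 0.1528]
ee_rot: [-3.141, 0.171, -3.111]
ft_force: [0.0, 0.9, 0.0]
gripper_width: 0.6
gripper_force: 0.0
```

Call:
carry_out:
  commands:
    - {"delta_pos":[0,-0.5,-0.1],"delta_rot":[0,0.015,0],"grip":-0.2}
    - {"delta_pos":[0,-1,-0.1],"delta_rot":[0,0.0278,0],"grip":-0.2}

```text
clock: 30.25
tcp_pos: [0.5437, 0.2502, 0.1658]
ee_rot: [3.139, 0.001, -3.109]
ft_force: [0.4, 0.2, -1.1]
gripper_width: 0.599
gripper_force: 0.0
```

Run:
```python
from h import *
st()
print("old");fitlamp(.525,.63,.152,.07)
print("new");fitlamp(.52,.63,.3507,.07)
c=r.camera("top")
print(border(c,.556,.1527,.068,yr),border(c,.550,.3507,.068,yr))
a=pick(2)
plan([((a[0],a[1],.165),TV),((a[0],a[1],.066),TV)])
```

```text
{'clock': 30.25, 'qpos': [0.319, 0.233, 0.174, 1.51, 0.002, 0.286], 'tcp_pos': [0.544, 0.25, 0.166], 'ee_rot': [3.139, 0.001, -3.109], 'ft_force': [0.352, 0.217, -1.125], 'gripper_force': 0.0, 'gripper_width': 0.599}
old
top 510 y,z@x [0.1531 0.0697] yaw,pitch deg [1.69 9.91] rms 0.0022 xmax 0.626
scene 430 y,z@x [0.1524 0.0701] yaw,pitch deg [2.26 9.23] rms 0.0019 xmax 0.63
new
scene 549 y,z@x [0.3504 0.0708] yaw,pitch deg [2.03 8.73] rms 0.002 xmax 0.622
(np.float64(-0.03599999999999995), np.float64(0.07700000000000015)) (np.float64(-0.06799999999999998), np.float64(0.09100000000000016))
pos [0.015, -1.0, -0.006] rot [0.0002, -0.0002, 0.0083] dist mm 100
pos [-0.038, -1.0, -0.005] rot [0.0, 0.0, 0.0] dist mm 100
pos [-0.038, -1.0, -0.005] rot [0.0, 0.0, 0.0] dist mm 100
pos [-0.038, -1.0, -0.005] rot [0.0, 0.0, 0.0] dist mm 100
pos [-0.027, -0.724, -0.003] rot [0.0, 0.0, 0.0] dist mm 72
pos [-0.0, -0.0, 0.99] rot [0.0, 0.0, 0.0] dist mm 99
```

Lamp 3 lies correctly in place 4. Next is lamp 2, going to place 3.

Call:
carry_out:
  commands:
    - {"delta_pos":[0.015,-0.5,0],"delta_rot":[0,0,0.004],"grip":-0.2}
    - {"delta_pos":[0.015,-1,0],"delta_rot":[0,0,0.0083],"grip":-0.2}

```text
clock: 30.75
tcp_pos: [0.5438, 0.1511, 0.1627]
ee_rot: [3.141, -0.001, 3.123]
ft_force: [0.5, -0.9, 0.2]
gripper_width: 0.598
gripper_force: 0.0
```

Call:
carry_out:
  commands:
    - {"delta_pos":[-0.02,-0.5,0],"delta_rot":[0,0,0],"grip":-0.2}
    - {"delta_pos":[-0.038,-1,0],"delta_rot":[0,0,0],"grip":-0.2}

```text
clock: 31.0
tcp_pos: [0.5457, 0.0504, 0.1629]
ee_rot: [3.141, -0.0, 3.123]
ft_force: [1.8, 0.7, 0.6]
gripper_width: 0.601
gripper_force: 0.0
```

Call:
carry_out:
  commands:
    - {"delta_pos":[-0.02,-0.5,0],"delta_rot":[0,0,0],"grip":-0.2}
    - {"delta_pos":[-0.038,-1,0],"delta_rot":[0,0,0],"grip":-0.2}

```text
clock: 31.25
tcp_pos: [0.5477, -0.0497, 0.1629]
ee_rot: [3.141, -0.0, 3.123]
ft_force: [0.3, -0.0, 0.1]
gripper_width: 0.6
gripper_force: 0.0
```

Call:
carry_out:
  commands:
    - {"delta_pos":[-0.02,-0.5,0],"delta_rot":[0,0,0],"grip":-0.2}
    - {"delta_pos":[-0.038,-1,0],"delta_rot":[0,0,0],"grip":-0.2}

```text
clock: 31.5
tcp_pos: [0.5496, -0.1498, 0.1628]
ee_rot: [3.141, -0.0, 3.123]
ft_force: [1.2, -0.2, 0.1]
gripper_width: 0.597
gripper_force: 0.0
```

Call:
carry_out:
  commands:
    - {"delta_pos":[-0.015,-0.4,0],"delta_rot":[0,0,0],"grip":-0.2}
    - {"delta_pos":[-0.027,-0.724,0],"delta_rot":[0,0,0],"grip":-0.2}
    - {"delta_pos":[-0.027,-0.724,0],"delta_rot":[0,0,0],"grip":-0.2}
    - {"delta_pos":[-0.027,-0.724,0.2],"delta_rot":[0,0,0],"grip":-0.2}
    - {"delta_pos":[-0.027,-0.724,0.3],"delta_rot":[0,0,0],"grip":-0.2}
    - {"delta_pos":[-0.027,-0.724,0.3],"delta_rot":[0,0,0],"grip":-0.2}

```text
clock: 32.25
tcp_pos: [0.5498, -0.2206, 0.1315]
ee_rot: [3.14, -0.004, 3.122]
ft_force: [-0.1, -0.3, 0.4]
gripper_width: 0.598
gripper_force: 0.0
```

Run:
```python
from h import *
st(); a=pick(2)
plan([((a[0]-.0015,a[1],.0655),TV)])
```

```text
{'clock': 32.25, 'qpos': [-0.495, 0.228, 0.1, 1.447, 0.0, -0.475], 'tcp_pos': [0.55, -0.221, 0.132], 'ee_rot': [3.14, -0.004, 3.122], 'ft_force': [-0.085, -0.331, 0.437], 'gripper_force': 0.0, 'gripper_width': 0.598}
pos [0.01, -0.02, 0.66] rot [0.0003, -0.0006, 0.0005] dist mm 66
```

Call:
carry_out:
  commands:
    - {"delta_pos":[0.01,-0.02,0.3],"delta_rot":[0,0,0],"grip":-0.2}
    - {"delta_pos":[0.01,-0.02,0.55],"delta_rot":[0,0,0],"grip":-0.2}
    - {"delta_pos":[0.01,-0.02,0.66],"delta_rot":[0,0,0],"grip":-0.2}
    - {"delta_pos":[0.01,-0.02,0.66],"delta_rot":[0,0,0],"grip":-0.2}
    - {"delta_pos":[0.01,-0.02,0.66],"delta_rot":[0,0,0],"grip":0.1}
    - {"delta_pos":[0.01,-0.02,0.66],"delta_rot":[0,0,0],"grip":0.5}
    - {"delta_pos":[0.01,-0.02,0.66],"delta_rot":[0,0,0],"grip":1}
    - {"delta_pos":[0.01,-0.02,0.66],"delta_rot":[0,0,0],"grip":1}
  newtons: 50

```text
clock: 33.25
tcp_pos: [0.5502, -0.2236, 0.0686]
ee_rot: [3.14, 0.001, 3.121]
ft_force: [-1.3, 5.6, 5.6]
gripper_width: 0.412
gripper_force: 50.2
```

Call:
carry_out:
  commands:
    - {"delta_pos":[0,0,-0.05],"delta_rot":[0,0,0],"grip":1}
    - {"delta_pos":[0,0,-0.1],"delta_rot":[0,0,0],"grip":1}
    - {"delta_pos":[0,0,-0.1],"delta_rot":[0,0,0],"grip":1}
    - {"delta_pos":[0.03,0,-0.12],"delta_rot":[0,0,0],"grip":1}
    - {"delta_pos":[0.06,0,-0.16],"delta_rot":[0,0,0],"grip":1}
    - {"delta_pos":[0.06,0,-0.4],"delta_rot":[0,0,0],"grip":1}
    - {"delta_pos":[0.06,0,-0.7],"delta_rot":[0,0,0],"grip":1}
    - {"delta_pos":[0.06,0,-1],"delta_rot":[0,0,0],"grip":1}
    - {"delta_pos":[0.06,0,-1],"delta_rot":[0,0,0],"grip":1}

```text
clock: 34.38
tcp_pos: [0.5452, -0.2254, 0.1704]
ee_rot: [-3.139, 0.005, 3.12]
ft_force: [-0.7, 0.3, -2.3]
gripper_width: 0.413
gripper_force: 50.2
```

Run:
```python
from h import *
held()
x,y=PL[3]
plan([((x+.0085,y,.165),TP),((x+.0085,y,.066),TP)])
```

```text
{'clock': 34.375, 'qpos': [-0.506, 0.206, 0.151, 1.511, -0.0, -0.484], 'tcp_pos': [0.545, -0.225, 0.17], 'ee_rot': [-3.139, 0.005, 3.12], 'ft_force': [-0.662, 0.284, -2.252], 'gripper_force': 50.153, 'gripper_width': 0.413}
scene 0.86 med [ 0.53  -0.278  0.094] x [0.465 0.597] z [0.068 0.103] y [-0.301 -0.269]
scene 0.83 med [ 0.571 -0.213  0.191] x [0.463 0.614] z [0.171 0.204] y [-0.237 -0.206]
pos [-0.014, 1.0, 0.002] rot [-0.0004, -0.0284, -0.0083] dist mm 100
pos [-0.065, 1.0, 0.011] rot [0.0, 0.0, 0.0] dist mm 100
pos [-0.065, 1.0, 0.011] rot [0.0, 0.0, 0.0] dist mm 100
pos [-0.065, 1.0, 0.011] rot [0.0, 0.0, 0.0] dist mm 100
pos [-0.065, 1.0, 0.011] rot [0.0, 0.0, 0.0] dist mm 100
pos [-0.005, 0.079, 0.001] rot [0.0, 0.0, 0.0] dist mm 8
pos [0.172, -0.0, 0.975] rot [0.0, 0.0, 0.0] dist mm 99
```

Call:
carry_out:
  commands:
    - {"delta_pos":[0,0.4,0],"delta_rot":[0,0,0],"grip":1}
    - {"delta_pos":[-0.01,0.8,0],"delta_rot":[0,-0.012,-0.004],"grip":1}
    - {"delta_pos":[-0.014,1,0],"delta_rot":[-0.0004,-0.0284,-0.0083],"grip":1}
    - {"delta_pos":[-0.014,1,0],"delta_rot":[-0.0004,-0.0284,-0.0083],"grip":1}

```text
clock: 35.08
tcp_pos: [0.5428, -0.1219, 0.1628]
ee_rot: [3.14, 0.17, -3.11]
ft_force: [-0.2, -0.2, -2.0]
gripper_width: 0.416
gripper_force: 50.5
```

Call:
carry_out:
  commands:
    - {"delta_pos":[-0.03,0.4,0.005],"delta_rot":[0,0,0],"grip":1}
    - {"delta_pos":[-0.06,0.9,0.01],"delta_rot":[0,0,0],"grip":1}
    - {"delta_pos":[-0.065,1,0.011],"delta_rot":[0,0,0],"grip":1}

```text
clock: 35.45
tcp_pos: [0.551, -0.0228, 0.1666]
ee_rot: [-3.14, 0.176, -3.109]
ft_force: [-0.4, -0.6, -1.7]
gripper_width: 0.413
gripper_force: 50.6
```

Call:
carry_out:
  commands:
    - {"delta_pos":[-0.03,0.4,0.005],"delta_rot":[0,0,0],"grip":1}
    - {"delta_pos":[-0.06,0.9,0.01],"delta_rot":[0,0,0],"grip":1}
    - {"delta_pos":[-0.065,1,0.011],"delta_rot":[0,0,0],"grip":1}

```text
clock: 35.83
tcp_pos: [0.5547, 0.0772, 0.1664]
ee_rot: [-3.139, 0.176, -3.109]
ft_force: [-0.3, -1.0, -1.7]
gripper_width: 0.418
gripper_force: 50.8
```

Call:
carry_out:
  commands:
    - {"delta_pos":[-0.03,0.4,0.005],"delta_rot":[0,0,0],"grip":1}
    - {"delta_pos":[-0.06,0.9,0.01],"delta_rot":[0,0,0],"grip":1}
    - {"delta_pos":[-0.065,1,0.011],"delta_rot":[0,0,0],"grip":1}

```text
clock: 36.2
tcp_pos: [0.5583, 0.1771, 0.1663]
ee_rot: [-3.139, 0.177, -3.109]
ft_force: [-0.2, -1.0, -1.6]
gripper_width: 0.414
gripper_force: 50.9
```

Call:
carry_out:
  commands:
    - {"delta_pos":[-0.03,0.4,0.005],"delta_rot":[0,0,0],"grip":1}
    - {"delta_pos":[-0.06,0.9,0.01],"delta_rot":[0,0,0],"grip":1}
    - {"delta_pos":[-0.065,1,0.011],"delta_rot":[0,0,0],"grip":1}
    - {"delta_pos":[-0.065,1,0.011],"delta_rot":[0,0,0],"grip":1}

```text
clock: 36.7
tcp_pos: [0.5617, 0.2752, 0.166]
ee_rot: [-3.138, 0.177, -3.111]
ft_force: [-0.8, -0.1, -2.1]
gripper_width: 0.415
gripper_force: 51.1
```

Run:
```python
from h import *
st()
x,y=PL[3]
plan([((x+.0085,y,.064),TP)])
```

```text
{'clock': 36.7, 'qpos': [0.381, 0.127, 0.041, 1.32, -0.064, 0.345], 'tcp_pos': [0.562, 0.275, 0.166], 'ee_rot': [-3.138, 0.177, -3.111], 'ft_force': [-0.758, -0.058, -2.099], 'gripper_force': 51.063, 'gripper_width': 0.415}
pos [0.187, 0.098, 1.0] rot [-0.0006, 0.0003, -0.0] dist mm 102
pos [0.0, 0.0, 0.002] rot [0.0, 0.0, 0.0] dist mm 0
```

Call:
carry_out:
  commands:
    - {"delta_pos":[0.02,0.095,0.1],"delta_rot":[0,0,0],"grip":1}
    - {"delta_pos":[0.07,0.095,0.4],"delta_rot":[0,0,0],"grip":1}
    - {"delta_pos":[0.13,0.095,0.7],"delta_rot":[0,0,0],"grip":1}
    - {"delta_pos":[0.17,0.095,0.9],"delta_rot":[0,0,0],"grip":1}
    - {"delta_pos":[0.187,0.095,1],"delta_rot":[0,0,0],"grip":1}
    - {"delta_pos":[0.187,0.095,1],"delta_rot":[0,0,0],"grip":1}

```text
clock: 37.45
tcp_pos: [0.5594, 0.2847, 0.0636]
ee_rot: [-3.139, 0.175, -3.112]
ft_force: [0.0, 0.1, -1.7]
gripper_width: 0.412
gripper_force: 51.1
```

Call:
carry_out:
  commands:
    - {"delta_pos":[0.005,0,0.025],"delta_rot":[0,0,0],"grip":1}
    - {"delta_pos":[0.007,0,0.04],"delta_rot":[0,0,0],"grip":1}
    - {"delta_pos":[0.007,0,0.04],"delta_rot":[0,0,0],"grip":1}

```text
clock: 37.83
tcp_pos: [0.5604, 0.2858, 0.0614]
ee_rot: [-3.14, 0.178, -3.111]
ft_force: [-0.8, -0.3, -1.9]
gripper_width: 0.416
gripper_force: 51.1
```

Run:
```python
from h import *
print("held");fitlamp(.52,.63,.2847,.073)
```

```text
held
top 266 y,z@x [0.287  0.0826] yaw,pitch deg [-0.31  0.05] rms 0.0028 xmax 0.62
scene 1286 y,z@x [0.2874 0.1158] yaw,pitch deg [ -6.14 -58.32] rms 0.0044 xmax 0.625
```

Call:
carry_out:
  commands:
    - {"delta_pos":[0.004,-0.01,0.02],"delta_rot":[0,0,0],"grip":1}
    - {"delta_pos":[0.004,-0.01,0.02],"delta_rot":[0,0,0],"grip":1}
    - {"delta_pos":[0.004,-0.01,0.02],"delta_rot":[0,0,0],"grip":1}

```text
clock: 38.3
tcp_pos: [0.56, 0.2845, 0.0586]
ee_rot: [-3.14, 0.177, -3.111]
ft_force: [-0.2, -0.2, -2.5]
gripper_width: 0.417
gripper_force: 51.1
```

Call:
carry_out:
  commands:
    - {"delta_pos":[0.004,0,0.02],"delta_rot":[0,0,0],"grip":1}
    - {"delta_pos":[0.004,0,0.02],"delta_rot":[0,0,0],"grip":1}
    - {"delta_pos":[0.004,0,0.02],"delta_rot":[0,0,0],"grip":1}

```text
clock: 38.67
tcp_pos: [0.5602, 0.2848, 0.0568]
ee_rot: [-3.141, 0.178, -3.111]
ft_force: [0.6, 0.3, -0.9]
gripper_width: 0.414
gripper_force: 51.2
```

Call:
carry_out:
  commands:
    - {"delta_pos":[0.003,0,0.015],"delta_rot":[0,0,0],"grip":1}
    - {"delta_pos":[0.003,0,0.015],"delta_rot":[0,0,0],"grip":1}
    - {"delta_pos":[0.003,0,0.015],"delta_rot":[0,0,0],"grip":1}

```text
clock: 39.05
tcp_pos: [0.5605, 0.2855, 0.0562]
ee_rot: [3.141, 0.179, -3.111]
ft_force: [-1.2, 2.7, 4.8]
gripper_width: 0.415
gripper_force: 51.7
```

Call:
carry_out:
  commands:
    - {"delta_pos":[0.003,0,0.015],"delta_rot":[0,0,0],"grip":1}
    - {"delta_pos":[0.003,0,0.015],"delta_rot":[0,0,0],"grip":1}
    - {"delta_pos":[0.003,0,0.015],"delta_rot":[0,0,0],"grip":1}

```text
clock: 39.42
tcp_pos: [0.5606, 0.2856, 0.056]
ee_rot: [3.141, 0.18, -3.11]
ft_force: [-4.1, 2.8, 9.1]
gripper_width: 0.418
gripper_force: 52.4
```

Run:
```python
from h import *
st();print("held");fitlamp(.52,.63,.2847,.068,half=.022)
W=cloud(r.camera("scene")); 
for a in np.arange(.46,.65,.01):
    p=sel(W,a,a+.01,.275,.295,.03,.11); q=sel(W,a+.004,a+.014,.143,.163,.03,.12); 
    if len(p): print(round(a,2),len(p),np.percentile(p[:,2],[90]).round(4),"old",np.percentile(q[:,2],[90]).round(4) if len(q) else "")
```

```text
{'clock': 39.425, 'qpos': [0.397, 0.175, -0.126, 1.101, -0.064, 0.36], 'tcp_pos': [0.561, 0.286, 0.056], 'ee_rot': [3.141, 0.18, -3.11], 'ft_force': [-4.12, 2.847, 9.129], 'gripper_force': 52.388, 'gripper_width': 0.418}
held
top 248 y,z@x [0.2856 0.071 ] yaw,pitch deg [1.33 9.  ] rms 0.0022 xmax 0.622
scene 1010 y,z@x [0.286  0.1196] yaw,pitch deg [ -2.22 -57.69] rms 0.0043 xmax 0.625
0.47 8 [0.0697] old [0.0704]
0.48 9 [0.0713] old [0.072]
0.49 6 [0.0723] old [0.0752]
0.52 3 [0.0818] old [0.0818]
0.53 13 [0.0836] old [0.0837]
0.54 19 [0.0859] old [0.0861]
0.55 22 [0.0874] old [0.0887]
0.56 20 [0.0889] old [0.0902]
0.57 25 [0.0921] old [0.0921]
0.58 25 [0.0922] old [0.0925]
0.59 22 [0.0947] old [0.0954]
0.6 28 [0.0968] old [0.0963]
0.61 69 [0.0977] old [0.0974]
0.62 103 [0.0949] old [0.0959]
0.63 1 [0.0697] old [0.0826]
```

Lamp 2 is seated in the V at the same height as the old lamp. I'll release and go to lamp 1.

Call:
carry_out:
  commands:
    - {"delta_pos":[0,0,-0.02],"delta_rot":[0,0,0],"grip":1}
    - {"delta_pos":[0,0,-0.02],"delta_rot":[0,0,0],"grip":0.4}
    - {"delta_pos":[0,0,-0.02],"delta_rot":[0,0,0],"grip":0.05}
    - {"delta_pos":[0,0,-0.02],"delta_rot":[0,0,0],"grip":-0.15}
    - {"delta_pos":[0,0,-0.02],"delta_rot":[0,0,0],"grip":-0.15}
    - {"delta_pos":[0,0,-0.02],"delta_rot":[0,0,0],"grip":-0.15}

```text
clock: 40.33
tcp_pos: [0.5593, 0.2841, 0.0549]
ee_rot: [-3.139, 0.176, -3.111]
ft_force: [-1.0, 0.3, 0.0]
gripper_width: 0.573
gripper_force: 0.0
```

Call:
carry_out:
  commands:
    - {"delta_pos":[0,0,-0.3],"delta_rot":[0,0,0],"grip":-0.15}
    - {"delta_pos":[0,0,-0.6],"delta_rot":[0,0,0],"grip":-0.15}
    - {"delta_pos":[0,0,-1],"delta_rot":[0,0,0],"grip":-0.2}

```text
clock: 40.7
tcp_pos: [0.541, 0.2835, 0.1534]
ee_rot: [-3.139, 0.175, -3.111]
ft_force: [0.3, -0.1, 0.0]
gripper_width: 0.604
gripper_force: 0.0
```

Call:
carry_out:
  commands:
    - {"delta_pos":[0,-0.5,-0.1],"delta_rot":[0,0.015,0.004],"grip":-0.2}
    - {"delta_pos":[0,-1,-0.1],"delta_rot":[0,0.0282,0.0085],"grip":-0.2}
    - {"delta_pos":[0,-1,-0.1],"delta_rot":[0,0.0282,0.0085],"grip":-0.2}

```text
clock: 41.08
tcp_pos: [0.5449, 0.1807, 0.1639]
ee_rot: [3.14, -0.0, 3.113]
ft_force: [0.2, -0.4, -0.5]
gripper_width: 0.596
gripper_force: 0.0
```

Run:
```python
from h import *
st()
print("p3");fitlamp(.52,.63,.2847,.07)
a=pick(1)
plan([((a[0]-.0015,a[1],.165),TV),((a[0]-.0015,a[1],.066),TV)])
```

```text
{'clock': 41.075, 'qpos': [0.202, 0.17, 0.098, 1.498, 0.002, 0.231], 'tcp_pos': [0.545, 0.181, 0.164], 'ee_rot': [3.14, -0.0, 3.113], 'ft_force': [0.206, -0.362, -0.538], 'gripper_force': 0.0, 'gripper_width': 0.596}
p3
scene 515 y,z@x [0.2845 0.0704] yaw,pitch deg [2.28 8.66] rms 0.002 xmax 0.626
pos [-0.032, -1.0, -0.006] rot [0.0006, -0.0, -0.0002] dist mm 100
pos [-0.03, -1.0, -0.003] rot [0.0, 0.0, 0.0] dist mm 100
pos [-0.03, -1.0, -0.003] rot [0.0, 0.0, 0.0] dist mm 100
pos [-0.03, -1.0, -0.003] rot [0.0, 0.0, 0.0] dist mm 100
pos [-0.022, -0.719, -0.002] rot [0.0, 0.0, 0.0] dist mm 72
pos [0.0, -0.0, 0.99] rot [0.0, 0.0, 0.0] dist mm 99
```

Call:
carry_out:
  commands:
    - {"delta_pos":[-0.016,-0.5,0],"delta_rot":[0,0,0],"grip":-0.2}
    - {"delta_pos":[-0.032,-1,0],"delta_rot":[0,0,0],"grip":-0.2}

```text
clock: 41.42
tcp_pos: [0.5437, 0.085, 0.1634]
ee_rot: [3.138, 0.0, 3.123]
ft_force: [0.1, -0.4, -0.3]
gripper_width: 0.599
gripper_force: 0.0
```

Call:
carry_out:
  commands:
    - {"delta_pos":[-0.015,-0.5,0],"delta_rot":[0,0,0],"grip":-0.2}
    - {"delta_pos":[-0.03,-1,0],"delta_rot":[0,0,0],"grip":-0.2}

```text
clock: 41.68
tcp_pos: [0.5446, -0.0156, 0.1632]
ee_rot: [3.138, 0.001, 3.122]
ft_force: [1.4, -0.2, 0.4]
gripper_width: 0.605
gripper_force: 0.0
```

Call:
carry_out:
  commands:
    - {"delta_pos":[-0.015,-0.5,0],"delta_rot":[0,0,0],"grip":-0.2}
    - {"delta_pos":[-0.03,-1,0],"delta_rot":[0,0,0],"grip":-0.2}

```text
clock: 41.92
tcp_pos: [0.5457, -0.1157, 0.1629]
ee_rot: [3.138, 0.001, 3.122]
ft_force: [1.1, 0.5, 0.4]
gripper_width: 0.6
gripper_force: 0.0
```

Call:
carry_out:
  commands:
    - {"delta_pos":[-0.015,-0.5,0],"delta_rot":[0,0,0],"grip":-0.2}
    - {"delta_pos":[-0.03,-1,0],"delta_rot":[0,0,0],"grip":-0.2}

```text
clock: 42.18
tcp_pos: [0.5467, -0.2158, 0.1626]
ee_rot: [3.138, 0.001, 3.122]
ft_force: [0.5, -0.2, -0.4]
gripper_width: 0.602
gripper_force: 0.0
```

Call:
carry_out:
  commands:
    - {"delta_pos":[-0.015,-0.4,0],"delta_rot":[0,0,0],"grip":-0.2}
    - {"delta_pos":[-0.022,-0.705,0],"delta_rot":[0,0,0],"grip":-0.2}
    - {"delta_pos":[-0.022,-0.705,0],"delta_rot":[0,0,0],"grip":-0.2}
    - {"delta_pos":[-0.022,-0.705,0.2],"delta_rot":[0,0,0],"grip":-0.2}
    - {"delta_pos":[-0.022,-0.705,0.3],"delta_rot":[0,0,0],"grip":-0.2}
    - {"delta_pos":[-0.022,-0.705,0.3],"delta_rot":[0,0,0],"grip":-0.2}

```text
clock: 42.92
tcp_pos: [0.5466, -0.2844, 0.1312]
ee_rot: [3.137, -0.002, 3.121]
ft_force: [-0.1, 0.2, 0.3]
gripper_width: 0.596
gripper_force: 0.0
```

Run:
```python
from h import *
st(); a=pick(1)
plan([((a[0]-.0015,a[1]+.0015,.0655),TV)])
```

```text
{'clock': 42.925, 'qpos': [-0.59, 0.29, 0.174, 1.459, 0.003, -0.569], 'tcp_pos': [0.547, -0.284, 0.131], 'ee_rot': [3.137, -0.002, 3.121], 'ft_force': [-0.124, 0.214, 0.308], 'gripper_force': 0.0, 'gripper_width': 0.596}
pos [-0.007, -0.028, 0.657] rot [0.0008, -0.0004, 0.0003] dist mm 66
```

Call:
carry_out:
  commands:
    - {"delta_pos":[-0.007,-0.025,0.3],"delta_rot":[0,0,0],"grip":-0.2}
    - {"delta_pos":[-0.007,-0.025,0.55],"delta_rot":[0.0008,0,0],"grip":-0.2}
    - {"delta_pos":[-0.007,-0.025,0.66],"delta_rot":[0.0008,0,0],"grip":-0.2}
    - {"delta_pos":[-0.007,-0.025,0.66],"delta_rot":[0.0008,0,0],"grip":-0.2}
    - {"delta_pos":[-0.007,-0.025,0.66],"delta_rot":[0.0008,0,0],"grip":0.1}
    - {"delta_pos":[-0.007,-0.025,0.66],"delta_rot":[0.0008,0,0],"grip":0.5}
    - {"delta_pos":[-0.007,-0.025,0.66],"delta_rot":[0.0008,0,0],"grip":1}
    - {"delta_pos":[-0.007,-0.025,0.66],"delta_rot":[0.0008,0,0],"grip":1}
  newtons: 50

```text
clock: 43.92
tcp_pos: [0.5487, -0.2895, 0.0685]
ee_rot: [-3.138, 0.003, 3.119]
ft_force: [-1.0, -0.2, 5.3]
gripper_width: 0.417
gripper_force: 50.2
```

Call:
carry_out:
  commands:
    - {"delta_pos":[0,0,-0.05],"delta_rot":[0,0,0],"grip":1}
    - {"delta_pos":[0,0,-0.1],"delta_rot":[0,0,0],"grip":1}
    - {"delta_pos":[0,0,-0.1],"delta_rot":[0,0,0],"grip":1}
    - {"delta_pos":[0.03,0,-0.12],"delta_rot":[0,0,0],"grip":1}
    - {"delta_pos":[0.06,0,-0.16],"delta_rot":[0,0,0],"grip":1}
    - {"delta_pos":[0.06,0,-0.4],"delta_rot":[0,0,0],"grip":1}
    - {"delta_pos":[0.06,0,-0.7],"delta_rot":[0,0,0],"grip":1}
    - {"delta_pos":[0.06,0,-1],"delta_rot":[0,0,0],"grip":1}
    - {"delta_pos":[0.06,0,-1],"delta_rot":[0,0,0],"grip":1}

```text
clock: 45.05
tcp_pos: [0.5433, -0.2896, 0.1702]
ee_rot: [-3.136, 0.006, 3.119]
ft_force: [0.0, -0.7, -1.8]
gripper_width: 0.413
gripper_force: 50.1
```

Run:
```python
from h import *
held()
x,y=PL[2]
plan([((x+.0085,y,.165),TP),((x+.0085,y,.066),TP)])
```

```text
{'clock': 45.05, 'qpos': [-0.598, 0.272, 0.229, 1.52, -0.002, -0.575], 'tcp_pos': [0.543, -0.29, 0.17], 'ee_rot': [-3.136, 0.006, 3.119], 'ft_force': [0.018, -0.662, -1.841], 'gripper_force': 50.067, 'gripper_width': 0.413}
scene 0.94 med [ 0.526 -0.343  0.093] x [0.462 0.593] z [0.071 0.103] y [-0.366 -0.335]
scene 0.88 med [ 0.564 -0.278  0.19 ] x [0.355 0.611] z [0.003 0.203] y [-0.521 -0.27 ]
top 0.66 med [ 0.59  -0.278  0.193] x [0.519 0.621] z [0.178 0.337] y [-0.308 -0.266]
pos [-0.02, 1.0, -0.001] rot [-0.0007, -0.0282, -0.0084] dist mm 100
pos [-0.073, 1.0, 0.011] rot [0.0, 0.0, 0.0] dist mm 100
pos [-0.073, 1.0, 0.011] rot [0.0, 0.0, 0.0] dist mm 100
pos [-0.073, 1.0, 0.011] rot [0.0, 0.0, 0.0] dist mm 100
pos [-0.073, 1.0, 0.011] rot [0.0, 0.0, 0.0] dist mm 100
pos [-0.004, 0.058, 0.001] rot [0.0, 0.0, 0.0] dist mm 6
pos [0.172, -0.0, 0.975] rot [0.0, 0.0, 0.0] dist mm 99
```

Call:
carry_out:
  commands:
    - {"delta_pos":[0,0.4,0],"delta_rot":[0,0,0],"grip":1}
    - {"delta_pos":[-0.01,0.8,0],"delta_rot":[0,-0.012,-0.004],"grip":1}
    - {"delta_pos":[-0.02,1,0],"delta_rot":[-0.0007,-0.0282,-0.0084],"grip":1}
    - {"delta_pos":[-0.02,1,0],"delta_rot":[-0.0007,-0.0282,-0.0084],"grip":1}

```text
clock: 45.75
tcp_pos: [0.542, -0.1858, 0.1623]
ee_rot: [3.14, 0.17, -3.111]
ft_force: [0.0, -0.3, -1.5]
gripper_width: 0.415
gripper_force: 50.4
```

Call:
carry_out:
  commands:
    - {"delta_pos":[-0.03,0.4,0.005],"delta_rot":[0,0,0],"grip":1}
    - {"delta_pos":[-0.06,0.9,0.01],"delta_rot":[0,0,0],"grip":1}
    - {"delta_pos":[-0.073,1,0.011],"delta_rot":[0,0,0],"grip":1}

```text
clock: 46.12
tcp_pos: [0.5509, -0.0871, 0.1663]
ee_rot: [-3.139, 0.176, -3.109]
ft_force: [-0.4, -0.5, -1.2]
gripper_width: 0.42
gripper_force: 50.6
```

Call:
carry_out:
  commands:
    - {"delta_pos":[-0.03,0.4,0.005],"delta_rot":[0,0,0],"grip":1}
    - {"delta_pos":[-0.06,0.9,0.01],"delta_rot":[0,0,0],"grip":1}
    - {"delta_pos":[-0.073,1,0.011],"delta_rot":[0,0,0],"grip":1}

```text
clock: 46.5
tcp_pos: [0.5555, 0.013, 0.1663]
ee_rot: [-3.139, 0.176, -3.109]
ft_force: [-0.1, -1.1, -1.5]
gripper_width: 0.412
gripper_force: 50.7
```

Call:
carry_out:
  commands:
    - {"delta_pos":[-0.03,0.4,0.005],"delta_rot":[0,0,0],"grip":1}
    - {"delta_pos":[-0.06,0.9,0.01],"delta_rot":[0,0,0],"grip":1}
    - {"delta_pos":[-0.073,1,0.011],"delta_rot":[0,0,0],"grip":1}

```text
clock: 46.88
tcp_pos: [0.5599, 0.1131, 0.1662]
ee_rot: [-3.139, 0.177, -3.109]
ft_force: [-0.5, -0.1, -1.9]
gripper_width: 0.412
gripper_force: 50.8
```

Call:
carry_out:
  commands:
    - {"delta_pos":[-0.03,0.4,0.005],"delta_rot":[0,0,0],"grip":1}
    - {"delta_pos":[-0.06,0.9,0.01],"delta_rot":[0,0,0],"grip":1}
    - {"delta_pos":[-0.073,1,0.011],"delta_rot":[0,0,0],"grip":1}
    - {"delta_pos":[-0.073,1,0.011],"delta_rot":[0,0,0],"grip":1}

```text
clock: 47.38
tcp_pos: [0.5641, 0.2113, 0.1659]
ee_rot: [-3.138, 0.177, -3.111]
ft_force: [-0.5, -0.9, -2.0]
gripper_width: 0.416
gripper_force: 50.9
```

Run:
```python
from h import *
st()
x,y=PL[2]
plan([((x+.0085,y,.062),TP)])
```

```text
{'clock': 47.375, 'qpos': [0.271, 0.06, -0.031, 1.309, -0.046, 0.237], 'tcp_pos': [0.564, 0.211, 0.166], 'ee_rot': [-3.138, 0.177, -3.111], 'ft_force': [-0.548, -0.948, -1.985], 'gripper_force': 50.901, 'gripper_width': 0.416}
pos [0.192, 0.077, 1.0] rot [-0.0006, 0.0003, -0.0] dist mm 102
pos [0.004, 0.002, 0.021] rot [0.0, 0.0, 0.0] dist mm 2
```

Call:
carry_out:
  commands:
    - {"delta_pos":[0.02,0.077,0.1],"delta_rot":[0,0,0],"grip":1}
    - {"delta_pos":[0.07,0.077,0.4],"delta_rot":[0,0,0],"grip":1}
    - {"delta_pos":[0.13,0.077,0.7],"delta_rot":[0,0,0],"grip":1}
    - {"delta_pos":[0.17,0.077,0.9],"delta_rot":[0,0,0],"grip":1}
    - {"delta_pos":[0.192,0.077,1],"delta_rot":[0,0,0],"grip":1}
    - {"delta_pos":[0.192,0.077,1],"delta_rot":[0,0,0],"grip":1}

```text
clock: 48.12
tcp_pos: [0.5611, 0.2188, 0.0633]
ee_rot: [-3.139, 0.175, -3.112]
ft_force: [-0.3, -0.3, -1.9]
gripper_width: 0.417
gripper_force: 50.9
```

Call:
carry_out:
  commands:
    - {"delta_pos":[0.01,0,0.03],"delta_rot":[0,0,0],"grip":1}
    - {"delta_pos":[0.012,0,0.06],"delta_rot":[0,0,0],"grip":1}
    - {"delta_pos":[0.012,0,0.06],"delta_rot":[0,0,0],"grip":1}

```text
clock: 48.5
tcp_pos: [0.5619, 0.2197, 0.0587]
ee_rot: [-3.14, 0.178, -3.111]
ft_force: [0.0, -0.2, -2.0]
gripper_width: 0.411
gripper_force: 50.9
```

Call:
carry_out:
  commands:
    - {"delta_pos":[0.003,0,0.015],"delta_rot":[0,0,0],"grip":1}
    - {"delta_pos":[0.003,0,0.015],"delta_rot":[0,0,0],"grip":1}
    - {"delta_pos":[0.003,0,0.015],"delta_rot":[0,0,0],"grip":1}

```text
clock: 48.88
tcp_pos: [0.5617, 0.2197, 0.0568]
ee_rot: [-3.139, 0.177, -3.111]
ft_force: [0.6, 0.2, -1.5]
gripper_width: 0.413
gripper_force: 50.9
```

Call:
carry_out:
  commands:
    - {"delta_pos":[0.003,-0.008,0.015],"delta_rot":[0,0,0],"grip":1}
    - {"delta_pos":[0.003,-0.008,0.015],"delta_rot":[0,0,0],"grip":1}
    - {"delta_pos":[0.003,-0.008,0.015],"delta_rot":[0,0,0],"grip":1}

```text
clock: 49.25
tcp_pos: [0.562, 0.2194, 0.0559]
ee_rot: [-3.141, 0.178, -3.111]
ft_force: [-0.4, 2.6, 1.4]
gripper_width: 0.414
gripper_force: 51.3
```

Run:
```python
from h import *
fitlamp(.52,.63,.2187,.068,half=.022)
W=cloud(r.camera("scene")); 
for a in (.53,.56,.59,.61):
    p=sel(W,a,a+.01,.209,.229,.03,.11); q=sel(W,a+.002,a+.012,.143,.163,.03,.12); 
    if len(p): print(round(a,2),len(p),np.percentile(p[:,2],[90]).round(4),"old",np.percentile(q[:,2],[90]).round(4) if len(q) else "")
```

```text
top 211 y,z@x [0.2193 0.0707] yaw,pitch deg [1.39 9.26] rms 0.0022 xmax 0.621
scene 913 y,z@x [0.2199 0.1208] yaw,pitch deg [ -3.08 -57.91] rms 0.0043 xmax 0.625
0.53 6 [0.0836] old [0.0812]
0.56 21 [0.0888] old [0.091]
0.59 21 [0.0944] old [0.095]
0.61 64 [0.0971] old [0.0967]
```

Lamp 1 is seated in place 2. I'll release and go for lamp 0.

Call:
carry_out:
  commands:
    - {"delta_pos":[0,0,0],"delta_rot":[0,0,0],"grip":0.4}
    - {"delta_pos":[0,0,0],"delta_rot":[0,0,0],"grip":0.05}
    - {"delta_pos":[0,0,0],"delta_rot":[0,0,0],"grip":-0.15}
    - {"delta_pos":[0,0,0],"delta_rot":[0,0,0],"grip":-0.15}
    - {"delta_pos":[0,0,0],"delta_rot":[0,0,0],"grip":-0.15}

```text
clock: 50.02
tcp_pos: [0.5616, 0.2186, 0.055]
ee_rot: [-3.139, 0.177, -3.111]
ft_force: [-0.0, -0.6, 0.2]
gripper_width: 0.576
gripper_force: 0.0
```

Call:
carry_out:
  commands:
    - {"delta_pos":[0,0,-0.3],"delta_rot":[0,0,0],"grip":-0.15}
    - {"delta_pos":[0,0,-0.6],"delta_rot":[0,0,0],"grip":-0.15}
    - {"delta_pos":[0,0,-1],"delta_rot":[0,0,0],"grip":-0.2}

```text
clock: 50.4
tcp_pos: [0.5431, 0.2181, 0.1533]
ee_rot: [-3.139, 0.175, -3.111]
ft_force: [1.0, 0.2, -0.4]
gripper_width: 0.602
gripper_force: 0.0
```

Call:
carry_out:
  commands:
    - {"delta_pos":[0,-0.5,-0.1],"delta_rot":[0,0.015,0.004],"grip":-0.2}
    - {"delta_pos":[0,-1,-0.1],"delta_rot":[0,0.0282,0.0085],"grip":-0.2}
    - {"delta_pos":[0,-1,-0.1],"delta_rot":[0,0.0282,0.0085],"grip":-0.2}

```text
clock: 50.78
tcp_pos: [0.5469, 0.1152, 0.1636]
ee_rot: [3.14, -0.0, 3.113]
ft_force: [-0.2, 0.1, -0.3]
gripper_width: 0.599
gripper_force: 0.0
```

Run:
```python
from h import *
st()
print("p2");fitlamp(.52,.63,.2187,.07)
a=pick(0)
plan([((a[0]-.0015,a[1]+.0015,.165),TV),((a[0]-.0015,a[1]+.0015,.066),TV)])
```

```text
{'clock': 50.775, 'qpos': [0.087, 0.131, 0.053, 1.493, 0.001, 0.115], 'tcp_pos': [0.547, 0.115, 0.164], 'ee_rot': [3.14, -0.0, 3.113], 'ft_force': [-0.16, 0.098, -0.314], 'gripper_force': 0.0, 'gripper_width': 0.599}
p2
scene 471 y,z@x [0.2185 0.07  ] yaw,pitch deg [2.27 9.01] rms 0.002 xmax 0.625
pos [-0.024, -1.0, -0.006] rot [0.0005, -0.0001, -0.0003] dist mm 100
pos [-0.023, -1.0, -0.003] rot [0.0, 0.0, 0.0] dist mm 100
pos [-0.023, -1.0, -0.003] rot [0.0, 0.0, 0.0] dist mm 100
pos [-0.023, -1.0, -0.003] rot [0.0, 0.0, 0.0] dist mm 100
pos [-0.016, -0.709, -0.002] rot [0.0, 0.0, 0.0] dist mm 71
pos [-0.0, -0.0, 0.99] rot [0.0, 0.0, 0.0] dist mm 99
```

Call:
carry_out:
  commands:
    - {"delta_pos":[-0.012,-0.5,0],"delta_rot":[0,0,0],"grip":-0.2}
    - {"delta_pos":[-0.024,-1,0],"delta_rot":[0,0,0],"grip":-0.2}

```text
clock: 51.12
tcp_pos: [0.545, 0.0195, 0.1633]
ee_rot: [3.139, 0.0, 3.123]
ft_force: [0.2, 0.3, -0.3]
gripper_width: 0.603
gripper_force: 0.0
```

Call:
carry_out:
  commands:
    - {"delta_pos":[-0.012,-0.5,0],"delta_rot":[0,0,0],"grip":-0.2}
    - {"delta_pos":[-0.023,-1,0],"delta_rot":[0,0,0],"grip":-0.2}

```text
clock: 51.38
tcp_pos: [0.5452, -0.0812, 0.1632]
ee_rot: [3.139, 0.001, 3.122]
ft_force: [-0.6, -0.7, 0.3]
gripper_width: 0.595
gripper_force: 0.0
```

Call:
carry_out:
  commands:
    - {"delta_pos":[-0.012,-0.5,0],"delta_rot":[0,0,0],"grip":-0.2}
    - {"delta_pos":[-0.023,-1,0],"delta_rot":[0,0,0],"grip":-0.2}

```text
clock: 51.62
tcp_pos: [0.5455, -0.1813, 0.1629]
ee_rot: [3.139, 0.001, 3.121]
ft_force: [0.6, 0.1, 0.2]
gripper_width: 0.601
gripper_force: 0.0
```

Call:
carry_out:
  commands:
    - {"delta_pos":[-0.012,-0.5,0],"delta_rot":[0,0,0],"grip":-0.2}
    - {"delta_pos":[-0.023,-1,0],"delta_rot":[0,0,0],"grip":-0.2}

```text
clock: 51.88
tcp_pos: [0.5459, -0.2813, 0.1627]
ee_rot: [3.139, 0.001, 3.121]
ft_force: [0.5, -0.3, -0.3]
gripper_width: 0.6
gripper_force: 0.0
```

Call:
carry_out:
  commands:
    - {"delta_pos":[-0.012,-0.4,0],"delta_rot":[0,0,0],"grip":-0.2}
    - {"delta_pos":[-0.018,-0.709,0],"delta_rot":[0,0,0],"grip":-0.2}
    - {"delta_pos":[-0.018,-0.709,0],"delta_rot":[0,0,0],"grip":-0.2}
    - {"delta_pos":[-0.018,-0.709,0.2],"delta_rot":[0,0,0],"grip":-0.2}
    - {"delta_pos":[-0.018,-0.709,0.3],"delta_rot":[0,0,0],"grip":-0.2}
    - {"delta_pos":[-0.018,-0.709,0.3],"delta_rot":[0,0,0],"grip":-0.2}

```text
clock: 52.62
tcp_pos: [0.5453, -0.3503, 0.1312]
ee_rot: [3.137, -0.002, 3.121]
ft_force: [-0.4, -0.2, 0.2]
gripper_width: 0.601
gripper_force: 0.0
```

Run:
```python
from h import *
st(); a=pick(0)
plan([((a[0]-.0015,a[1]+.0015,.0655),TV)])
```

```text
{'clock': 52.625, 'qpos': [-0.676, 0.377, 0.282, 1.481, 0.002, -0.655], 'tcp_pos': [0.545, -0.35, 0.131], 'ee_rot': [3.137, -0.002, 3.121], 'ft_force': [-0.415, -0.245, 0.203], 'gripper_force': 0.0, 'gripper_width': 0.601}
pos [-0.005, -0.029, 0.656] rot [0.0007, -0.0004, 0.0003] dist mm 66
```

Call:
carry_out:
  commands:
    - {"delta_pos":[-0.005,-0.025,0.3],"delta_rot":[0,0,0],"grip":-0.2}
    - {"delta_pos":[-0.005,-0.025,0.55],"delta_rot":[0.0007,0,0],"grip":-0.2}
    - {"delta_pos":[-0.005,-0.025,0.66],"delta_rot":[0.0007,0,0],"grip":-0.2}
    - {"delta_pos":[-0.005,-0.025,0.66],"delta_rot":[0.0007,0,0],"grip":-0.2}
    - {"delta_pos":[-0.005,-0.025,0.66],"delta_rot":[0.0007,0,0],"grip":0.1}
    - {"delta_pos":[-0.005,-0.025,0.66],"delta_rot":[0.0007,0,0],"grip":0.5}
    - {"delta_pos":[-0.005,-0.025,0.66],"delta_rot":[0.0007,0,0],"grip":1}
    - {"delta_pos":[-0.005,-0.025,0.66],"delta_rot":[0.0007,0,0],"grip":1}
  newtons: 50

```text
clock: 53.62
tcp_pos: [0.547, -0.3555, 0.0685]
ee_rot: [-3.138, 0.003, 3.119]
ft_force: [-0.6, 0.0, 5.4]
gripper_width: 0.415
gripper_force: 50.2
```

Call:
carry_out:
  commands:
    - {"delta_pos":[0,0,-0.05],"delta_rot":[0,0,0],"grip":1}
    - {"delta_pos":[0,0,-0.1],"delta_rot":[0,0,0],"grip":1}
    - {"delta_pos":[0,0,-0.1],"delta_rot":[0,0,0],"grip":1}
    - {"delta_pos":[0.03,0,-0.12],"delta_rot":[0,0,0],"grip":1}
    - {"delta_pos":[0.06,0,-0.16],"delta_rot":[0,0,0],"grip":1}
    - {"delta_pos":[0.06,0,-0.4],"delta_rot":[0,0,0],"grip":1}
    - {"delta_pos":[0.06,0,-0.7],"delta_rot":[0,0,0],"grip":1}
    - {"delta_pos":[0.06,0,-1],"delta_rot":[0,0,0],"grip":1}
    - {"delta_pos":[0.06,0,-1],"delta_rot":[0,0,0],"grip":1}

```text
clock: 54.75
tcp_pos: [0.5416, -0.3558, 0.1705]
ee_rot: [-3.135, 0.006, 3.119]
ft_force: [-0.3, -0.2, -1.6]
gripper_width: 0.412
gripper_force: 50.1
```

Run:
```python
from h import *
held()
x,y=PL[0]
plan([((x+.0085,y,.165),TP),((x+.0085,y,.066),TP)])
```

```text
{'clock': 54.75, 'qpos': [-0.684, 0.36, 0.339, 1.541, -0.002, -0.661], 'tcp_pos': [0.542, -0.356, 0.17], 'ee_rot': [-3.135, 0.006, 3.119], 'ft_force': [-0.283, -0.172, -1.607], 'gripper_force': 50.108, 'gripper_width': 0.412}
scene 0.91 med [ 0.563 -0.343  0.191] x [0.458 0.61 ] z [0.172 0.203] y [-0.368 -0.335]
top 0.59 med [ 0.584 -0.344  0.193] x [0.511 0.601] z [0.18  0.201] y [-0.366 -0.337]
pos [-0.039, 1.0, -0.001] rot [-0.0007, -0.0282, -0.0085] dist mm 100
pos [-0.092, 1.0, 0.014] rot [0.0, 0.0, 0.0] dist mm 100
pos [-0.092, 1.0, 0.014] rot [0.0, 0.0, 0.0] dist mm 100
pos [-0.092, 1.0, 0.014] rot [0.0, 0.0, 0.0] dist mm 100
pos [-0.036, 0.398, 0.006] rot [0.0, 0.0, 0.0] dist mm 40
pos [0.172, -0.0, 0.975] rot [0.0, 0.0, 0.0] dist mm 99
```

Call:
carry_out:
  commands:
    - {"delta_pos":[0,0.4,0],"delta_rot":[0,0,0],"grip":1}
    - {"delta_pos":[-0.02,0.8,0],"delta_rot":[0,-0.012,-0.004],"grip":1}
    - {"delta_pos":[-0.039,1,0],"delta_rot":[-0.0007,-0.0282,-0.0085],"grip":1}
    - {"delta_pos":[-0.039,1,0],"delta_rot":[-0.0007,-0.0282,-0.0085],"grip":1}

```text
clock: 55.45
tcp_pos: [0.5425, -0.2516, 0.1622]
ee_rot: [3.139, 0.17, -3.111]
ft_force: [-0.1, 0.1, -1.3]
gripper_width: 0.418
gripper_force: 50.4
```

Call:
carry_out:
  commands:
    - {"delta_pos":[-0.04,0.4,0.006],"delta_rot":[0,0,0],"grip":1}
    - {"delta_pos":[-0.08,0.9,0.012],"delta_rot":[0,0,0],"grip":1}
    - {"delta_pos":[-0.092,1,0.014],"delta_rot":[0,0,0],"grip":1}

```text
clock: 55.82
tcp_pos: [0.5532, -0.1531, 0.1664]
ee_rot: [-3.139, 0.176, -3.109]
ft_force: [0.4, -0.6, -2.3]
gripper_width: 0.416
gripper_force: 50.6
```

Call:
carry_out:
  commands:
    - {"delta_pos":[-0.04,0.4,0.006],"delta_rot":[0,0,0],"grip":1}
    - {"delta_pos":[-0.08,0.9,0.012],"delta_rot":[0,0,0],"grip":1}
    - {"delta_pos":[-0.092,1,0.014],"delta_rot":[0,0,0],"grip":1}

```text
clock: 56.2
tcp_pos: [0.5596, -0.053, 0.1665]
ee_rot: [-3.139, 0.176, -3.109]
ft_force: [-0.2, -0.3, -1.7]
gripper_width: 0.423
gripper_force: 50.8
```

Call:
carry_out:
  commands:
    - {"delta_pos":[-0.04,0.4,0.006],"delta_rot":[0,0,0],"grip":1}
    - {"delta_pos":[-0.08,0.9,0.012],"delta_rot":[0,0,0],"grip":1}
    - {"delta_pos":[-0.092,1,0.014],"delta_rot":[0,0,0],"grip":1}

```text
clock: 56.58
tcp_pos: [0.5659, 0.0471, 0.1665]
ee_rot: [-3.139, 0.177, -3.109]
ft_force: [-0.3, -0.8, -1.4]
gripper_width: 0.416
gripper_force: 50.9
```

Call:
carry_out:
  commands:
    - {"delta_pos":[-0.03,0.3,0.005],"delta_rot":[0,0,0],"grip":1}
    - {"delta_pos":[-0.036,0.398,0.006],"delta_rot":[0,0,0],"grip":1}
    - {"delta_pos":[-0.036,0.398,0.006],"delta_rot":[0,0,0],"grip":1}

```text
clock: 56.95
tcp_pos: [0.5679, 0.0851, 0.1663]
ee_rot: [-3.138, 0.177, -3.111]
ft_force: [-0.7, -0.3, -2.9]
gripper_width: 0.416
gripper_force: 50.9
```

Run:
```python
from h import *
st()
x,y=PL[0]
plan([((x+.0085,y,.062),TP)])
```

```text
{'clock': 56.95, 'qpos': [0.034, -0.023, -0.115, 1.302, -0.004, 0.004], 'tcp_pos': [0.568, 0.085, 0.166], 'ee_rot': [-3.138, 0.177, -3.111], 'ft_force': [-0.673, -0.321, -2.862], 'gripper_force': 50.942, 'gripper_width': 0.416}
pos [0.192, 0.02, 1.0] rot [-0.0006, 0.0003, 0.0] dist mm 102
pos [0.005, 0.0, 0.024] rot [0.0, 0.0, 0.0] dist mm 2
```

Call:
carry_out:
  commands:
    - {"delta_pos":[0.02,0.02,0.1],"delta_rot":[0,0,0],"grip":1}
    - {"delta_pos":[0.07,0.02,0.4],"delta_rot":[0,0,0],"grip":1}
    - {"delta_pos":[0.13,0.02,0.7],"delta_rot":[0,0,0],"grip":1}
    - {"delta_pos":[0.17,0.02,0.9],"delta_rot":[0,0,0],"grip":1}
    - {"delta_pos":[0.192,0.02,1],"delta_rot":[0,0,0],"grip":1}
    - {"delta_pos":[0.192,0.02,1],"delta_rot":[0,0,0],"grip":1}

```text
clock: 57.7
tcp_pos: [0.5652, 0.0872, 0.0634]
ee_rot: [-3.139, 0.175, -3.111]
ft_force: [-0.2, -0.1, -1.7]
gripper_width: 0.416
gripper_force: 50.9
```

Call:
carry_out:
  commands:
    - {"delta_pos":[0.01,0,0.03],"delta_rot":[0,0,0],"grip":1}
    - {"delta_pos":[0.012,0,0.06],"delta_rot":[0,0,0],"grip":1}
    - {"delta_pos":[0.012,-0.008,0.06],"delta_rot":[0,0,0],"grip":1}

```text
clock: 58.08
tcp_pos: [0.5662, 0.087, 0.0588]
ee_rot: [-3.139, 0.178, -3.11]
ft_force: [0.2, -0.7, -2.4]
gripper_width: 0.414
gripper_force: 50.9
```

Call:
carry_out:
  commands:
    - {"delta_pos":[0.003,0,0.015],"delta_rot":[0,0,0],"grip":1}
    - {"delta_pos":[0.003,0,0.015],"delta_rot":[0,0,0],"grip":1}
    - {"delta_pos":[0.003,0,0.015],"delta_rot":[0,0,0],"grip":1}

```text
clock: 58.45
tcp_pos: [0.5659, 0.087, 0.0569]
ee_rot: [-3.139, 0.177, -3.111]
ft_force: [0.3, -0.1, -1.8]
gripper_width: 0.418
gripper_force: 50.9
```

Call:
carry_out:
  commands:
    - {"delta_pos":[0.003,0,0.012],"delta_rot":[0,0,0],"grip":1}
    - {"delta_pos":[0.003,0,0.012],"delta_rot":[0,0,0],"grip":1}
    - {"delta_pos":[0.003,0,0.012],"delta_rot":[0,0,0],"grip":1}

```text
clock: 58.82
tcp_pos: [0.5662, 0.0874, 0.0562]
ee_rot: [-3.14, 0.178, -3.11]
ft_force: [-0.7, 1.2, 0.7]
gripper_width: 0.417
gripper_force: 51.3
```

Run:
```python
from h import *
fitlamp(.52,.63,.0867,.068,half=.022)
W=cloud(r.camera("scene")); 
for a in (.53,.56,.59,.61):
    p=sel(W,a,a+.01,.077,.097,.03,.11); q=sel(W,a-.002,a+.008,.143,.163,.03,.12); 
    if len(p): print(round(a,2),len(p),np.percentile(p[:,2],[90]).round(4),"old",np.percentile(q[:,2],[90]).round(4) if len(q) else "")
```

```text
top 145 y,z@x [0.0874 0.0699] yaw,pitch deg [0.83 9.31] rms 0.002 xmax 0.625
scene 787 y,z@x [0.0883 0.127 ] yaw,pitch deg [ -2.53 -57.71] rms 0.0042 xmax 0.629
0.53 4 [0.0685] old [0.0825]
0.56 21 [0.0886] old [0.0878]
0.59 18 [0.0944] old [0.0938]
0.61 57 [0.0957] old [0.0958]
```

Call:
carry_out:
  commands:
    - {"delta_pos":[0,0,0],"delta_rot":[0,0,0],"grip":0.4}
    - {"delta_pos":[0,0,0],"delta_rot":[0,0,0],"grip":0.05}
    - {"delta_pos":[0,0,0],"delta_rot":[0,0,0],"grip":-0.15}
    - {"delta_pos":[0,0,0],"delta_rot":[0,0,0],"grip":-0.15}
    - {"delta_pos":[0,0,0],"delta_rot":[0,0,0],"grip":-0.15}

```text
clock: 59.6
tcp_pos: [0.5658, 0.0868, 0.0555]
ee_rot: [-3.139, 0.177, -3.111]
ft_force: [-0.3, 0.2, 0.7]
gripper_width: 0.576
gripper_force: 0.0
```

Call:
carry_out:
  commands:
    - {"delta_pos":[0,0,-0.3],"delta_rot":[0,0,0],"grip":-0.15}
    - {"delta_pos":[0,0,-0.6],"delta_rot":[0,0,0],"grip":-0.15}
    - {"delta_pos":[0,0,-1],"delta_rot":[0,0,0],"grip":0.1}

```text
clock: 59.98
tcp_pos: [0.5472, 0.0865, 0.1538]
ee_rot: [-3.139, 0.175, -3.111]
ft_force: [1.7, 0.5, 0.0]
gripper_width: 0.449
gripper_force: 0.0
```

Call:
carry_out:
  commands:
    - {"delta_pos":[0.2,-0.4,-0.1],"delta_rot":[0,0,0],"grip":0.1}
    - {"delta_pos":[0.4,-0.8,-0.1],"delta_rot":[0,0,0],"grip":0.1}

```text
clock: 60.22
tcp_pos: [0.5104, 0.0047, 0.1593]
ee_rot: [-3.138, 0.181, -3.109]
ft_force: [-0.0, -0.8, 0.1]
gripper_width: 0.45
gripper_force: 0.0
```

Run:
```python
from h import *
st()
print("p0");fitlamp(.52,.63,.0867,.07)
for n in("scene","top"):
    c=r.camera(n); w=cloud(c)
    p=sel(w,.54,.62,-.12,-.05,.086,.099); q=tobay(p) if len(p) else p; print(n,"handle b",len(p),rect(q) if len(p)>4 else 0)
    p=sel(w,.42,.475,-.44,-.05,.102,.112); q=tobay(p); print("comb b-y",np.percentile(q[:,1],[1,99]))
T12=tool(np.pi+yb,-12)
plan([((.5616,-.0862,.166),T12),((.5803,-.0862,.0660),T12)])
```

```text
{'clock': 60.225, 'qpos': [-0.139, -0.196, -0.288, 1.3, 0.028, -0.17], 'tcp_pos': [0.51, 0.005, 0.159], 'ee_rot': [-3.138, 0.181, -3.109], 'ft_force': [-0.046, -0.777, 0.098], 'gripper_force': 0.0, 'gripper_width': 0.45}
p0
top 517 y,z@x [0.0869 0.0696] yaw,pitch deg [1.71 9.63] rms 0.0022 xmax 0.625
scene 421 y,z@x [0.0865 0.0695] yaw,pitch deg [2.12 9.13] rms 0.002 xmax 0.629
scene handle b 70 [581.6 -72.2  21.5  36.8  88.1]
comb b-y [-0.39162726 -0.12303666]
top handle b 109 [ 5.795e+02 -7.360e+01  3.800e+01  1.900e+01  4.000e-01]
comb b-y [-0.39020828 -0.12421812]
pos [-0.502, -0.926, 0.002] rot [0.0013, -0.0051, 0.0081] dist mm 105
pos [0.025, 0.004, 1.0] rot [0.0, 0.0, 0.0] dist mm 100
pos [0.0, 0.0, 0.017] rot [0.0, 0.0, 0.0] dist mm 2
```

Call:
carry_out:
  commands:
    - {"delta_pos":[-0.25,-0.45,0],"delta_rot":[0,0,0.004],"grip":0.1}
    - {"delta_pos":[-0.475,-0.926,0],"delta_rot":[0.0013,-0.0051,0.0081],"grip":0.1}
    - {"delta_pos":[-0.475,-0.926,0],"delta_rot":[0.0013,-0.0051,0.0081],"grip":0.1}
    - {"delta_pos":[-0.475,-0.926,0],"delta_rot":[0.0013,-0.0051,0.0081],"grip":0.1}

```text
clock: 60.92
tcp_pos: [0.5591, -0.0846, 0.1652]
ee_rot: [3.141, 0.208, 3.122]
ft_force: [-1.0, 0.4, 0.1]
gripper_width: 0.449
gripper_force: 0.0
```

Run:
```python
from h import *
st()
T12=tool(np.pi+yb,-12)
plan([((.5775,-.0862,.0660),T12)])
```

```text
{'clock': 60.925, 'qpos': [-0.301, -0.077, -0.174, 1.274, 0.058, -0.276], 'tcp_pos': [0.559, -0.085, 0.165], 'ee_rot': [3.141, 0.208, 3.122], 'ft_force': [-0.978, 0.37, 0.138], 'gripper_force': 0.0, 'gripper_width': 0.449}
pos [0.024, -0.012, 1.0] rot [0.0002, -0.0002, 0.0004] dist mm 100
pos [0.0, -0.0, 0.008] rot [0.0, 0.0, 0.0] dist mm 1
```

Call:
carry_out:
  commands:
    - {"delta_pos":[0.01,-0.012,0.4],"delta_rot":[0,0,0],"grip":0.1}
    - {"delta_pos":[0.024,-0.012,0.75],"delta_rot":[0,0,0],"grip":0.1}
    - {"delta_pos":[0.024,-0.012,0.92],"delta_rot":[0,0,0],"grip":0.1}
    - {"delta_pos":[0.024,-0.012,1],"delta_rot":[0,0,0],"grip":0.1}
    - {"delta_pos":[0.024,-0.012,1],"delta_rot":[0,0,0],"grip":0.1}
    - {"delta_pos":[0.024,-0.012,1],"delta_rot":[0,0,0],"grip":0.5}
    - {"delta_pos":[0.024,-0.012,1],"delta_rot":[0,0,0],"grip":1}
    - {"delta_pos":[0.024,-0.012,1],"delta_rot":[0,0,0],"grip":1}
    - {"delta_pos":[0.024,-0.012,1],"delta_rot":[0,0,0],"grip":1}
  newtons: 60

```text
clock: 62.05
tcp_pos: [0.5787, -0.0867, 0.0692]
ee_rot: [3.141, 0.212, 3.121]
ft_force: [-2.0, 3.8, 5.7]
gripper_width: 0.218
gripper_force: 61.4
```

Call:
carry_out:
  commands:
    - {"delta_pos":[0.06,0,-0.0128],"delta_rot":[0,0,0],"grip":1}
    - {"delta_pos":[0.12,0,-0.0255],"delta_rot":[0,0,0],"grip":1}
    - {"delta_pos":[0.18,0,-0.038],"delta_rot":[0,0,0],"grip":1}
    - {"delta_pos":[0.24,0,-0.051],"delta_rot":[0,0,0],"grip":1}
    - {"delta_pos":[0.3,0,-0.064],"delta_rot":[0,0,0],"grip":1}
    - {"delta_pos":[0.36,0,-0.077],"delta_rot":[0,0,0],"grip":1}
    - {"delta_pos":[0.42,0,-0.089],"delta_rot":[0,0,0],"grip":1}
    - {"delta_pos":[0.48,0,-0.102],"delta_rot":[0,0,0],"grip":1}
    - {"delta_pos":[0.54,0,-0.115],"delta_rot":[0,0,0],"grip":1}
    - {"delta_pos":[0.54,0,-0.115],"delta_rot":[0,0,0],"grip":1}

```text
clock: 63.3
tcp_pos: [0.5234, -0.0857, 0.0691]
ee_rot: [3.141, 0.213, 3.122]
ft_force: [-0.0, 4.3, 6.7]
gripper_width: 0.223
gripper_force: 61.3
```

Call:
carry_out:
  commands:
    - {"delta_pos":[0.06,0,-0.0128],"delta_rot":[0,0,0],"grip":1}
    - {"delta_pos":[0.12,0,-0.0255],"delta_rot":[0,0,0],"grip":1}
    - {"delta_pos":[0.18,0,-0.038],"delta_rot":[0,0,0],"grip":1}
    - {"delta_pos":[0.24,0,-0.051],"delta_rot":[0,0,0],"grip":1}
    - {"delta_pos":[0.3,0,-0.064],"delta_rot":[0,0,0],"grip":1}
    - {"delta_pos":[0.36,0,-0.077],"delta_rot":[0,0,0],"grip":1}
    - {"delta_pos":[0.36,0,-0.077],"delta_rot":[0,0,0],"grip":1}

```text
clock: 64.18
tcp_pos: [0.4862, -0.087, 0.069]
ee_rot: [-3.138, 0.212, 3.12]
ft_force: [-0.2, 1.1, 7.2]
gripper_width: 0.221
gripper_force: 61.4
```

Run:
```python
from h import *
st(); print(tobay(r.get_obs()["tcp_pos"]))
c=r.camera("scene"); w=cloud(c)
p=sel(w,.42,.475,-.44,-.05,.102,.112); q=tobay(p); print("comb b-y",np.percentile(q[:,1],[1,99]))
p=sel(w,.46,.60,-.12,-.04,.05,.064); q=tobay(p); print("wedge",rect(q), q[:,0].max())
```

```text
{'clock': 64.175, 'qpos': [-0.355, -0.238, -0.508, 1.099, 0.065, -0.326], 'tcp_pos': [0.486, -0.087, 0.069], 'ee_rot': [-3.138, 0.212, 3.12], 'ft_force': [-0.166, 1.078, 7.21], 'gripper_force': 61.447, 'gripper_width': 0.221}
[ 0.48804084 -0.07589787]
comb b-y [-0.36775202 -0.08757028]
wedge [533.9 -69.1 139.4  49.8   8.1] 0.6009969346136774
```

Call:
carry_out:
  commands:
    - {"delta_pos":[-0.04,0,-0.2],"delta_rot":[0,0,0],"grip":1}
    - {"delta_pos":[-0.1,0,-0.48],"delta_rot":[0,0,0],"grip":1}
    - {"delta_pos":[-0.17,0,-0.8],"delta_rot":[0,0,0],"grip":1}
    - {"delta_pos":[-0.17,0,-0.8],"delta_rot":[0,0,0],"grip":1}

```text
clock: 64.72
tcp_pos: [0.4854, -0.0869, 0.1505]
ee_rot: [-3.138, 0.21, 3.12]
ft_force: [0.4, -0.1, -0.9]
gripper_width: 0.218
gripper_force: 60.5
```

Run:
```python
from h import *
st()
c=r.camera("scene"); w=cloud(c)
p=sel(w,.42,.475,-.44,-.05,.102,.112); q=tobay(p); print("comb b-y",np.percentile(q[:,1],[1,99]))
p=sel(w,.44,.62,-.13,-.03,.10,.16); q=tobay(p); print("wedge",len(p),rect(q),np.percentile(p[:,2],[2,50,98]))
m=r.masks_of(c,"mat")[0]; M=np.argwhere(m["mask"]); pts=w[m["mask"]]; pts=pts[(abs(pts[:,2]-.003)<.004)]; print("mat",m["confidence"],rect(pts[(pts[:,0]>.29)&(pts[:,1]>.1)]))
T=tool(np.pi,-12)
plan([((.366,.22,.14),T),((.366,.22,.0435),T)])
```

```text
{'clock': 64.725, 'qpos': [-0.355, -0.269, -0.37, 1.271, 0.064, -0.326], 'tcp_pos': [0.485, -0.087, 0.15], 'ee_rot': [-3.138, 0.21, 3.12], 'ft_force': [0.443, -0.113, -0.908], 'gripper_force': 60.469, 'gripper_width': 0.218}
comb b-y [-0.36572061 -0.14399515]
wedge 578 [518.9 -75.3 126.6  46.8   1. ] [0.11201964 0.13657645 0.15764761]
mat 0.76 [390.6 220.7 169.  200.    6. ]
pos [0.407, 1.0, -0.061] rot [-0.0009, -0.0008, -0.0034] dist mm 108
pos [0.381, 1.0, -0.057] rot [0.0, 0.0, 0.0] dist mm 107
pos [0.381, 1.0, -0.057] rot [0.0, 0.0, 0.0] dist mm 107
pos [0.019, 0.049, -0.003] rot [0.0, 0.0, 0.0] dist mm 5
pos [0.201, -0.0, 0.944] rot [0.0, 0.0, 0.0] dist mm 97
```

Call:
carry_out:
  commands:
    - {"delta_pos":[0.2,0.5,-0.03],"delta_rot":[0,0,0],"grip":1}
    - {"delta_pos":[0.407,1,-0.061],"delta_rot":[-0.0009,-0.0008,-0.0034],"grip":1}

```text
clock: 65.08
tcp_pos: [0.444, 0.0158, 0.1433]
ee_rot: [3.141, 0.208, 3.14]
ft_force: [0.4, 1.5, -1.7]
gripper_width: 0.222
gripper_force: 60.4
```

Call:
carry_out:
  commands:
    - {"delta_pos":[0.19,0.5,-0.03],"delta_rot":[0,0,0],"grip":1}
    - {"delta_pos":[0.381,1,-0.057],"delta_rot":[0,0,0],"grip":1}

```text
clock: 65.32
tcp_pos: [0.4053, 0.1158, 0.1411]
ee_rot: [-3.14, 0.209, 3.141]
ft_force: [1.3, 0.0, -1.0]
gripper_width: 0.219
gripper_force: 60.4
```

Call:
carry_out:
  commands:
    - {"delta_pos":[0.19,0.5,-0.03],"delta_rot":[0,0,0],"grip":1}
    - {"delta_pos":[0.39,1,-0.057],"delta_rot":[0,0,0],"grip":1}
    - {"delta_pos":[0.39,1,-0.057],"delta_rot":[0,0,0],"grip":1}
    - {"delta_pos":[0.39,1,-0.057],"delta_rot":[0,0,0],"grip":1}

```text
clock: 65.82
tcp_pos: [0.3673, 0.2144, 0.1393]
ee_rot: [-3.139, 0.211, -3.139]
ft_force: [0.4, -0.4, -2.3]
gripper_width: 0.222
gripper_force: 60.5
```

Run:
```python
from h import *
st()
c=r.camera("scene"); w=cloud(c)
p=sel(w,.30,.50,.13,.3,.08,.17); print("wedge",len(p),rect(p),np.percentile(p[:,2],[2,50,98]))
T=tool(np.pi,-12)
plan([((.366,.22,.0465),T)])
```

```text
{'clock': 65.825, 'qpos': [0.438, -0.429, -0.51, 1.3, -0.091, 0.427], 'tcp_pos': [0.367, 0.214, 0.139], 'ee_rot': [-3.139, 0.211, -3.139], 'ft_force': [0.418, -0.401, -2.322], 'gripper_force': 60.509, 'gripper_width': 0.222}
wedge 772 [399.3 213.   47.3 123.5  89.3] [0.10145011 0.12776125 0.16741595]
pos [0.215, 0.062, 0.908] rot [-0.0003, 0.0004, 0.0] dist mm 94
```

Call:
carry_out:
  commands:
    - {"delta_pos":[0.08,0.06,0.3],"delta_rot":[0,0,0],"grip":1}
    - {"delta_pos":[0.15,0.06,0.6],"delta_rot":[0,0,0],"grip":1}
    - {"delta_pos":[0.19,0.06,0.8],"delta_rot":[0,0,0],"grip":1}
    - {"delta_pos":[0.215,0.06,0.905],"delta_rot":[0,0,0],"grip":1}
    - {"delta_pos":[0.215,0.06,0.905],"delta_rot":[0,0,0],"grip":1}

```text
clock: 66.5
tcp_pos: [0.3665, 0.22, 0.0476]
ee_rot: [-3.141, 0.212, 3.14]
ft_force: [-0.4, 0.3, -0.6]
gripper_width: 0.221
gripper_force: 60.5
```

Call:
carry_out:
  commands:
    - {"delta_pos":[0.004,0,0.02],"delta_rot":[0,0,0],"grip":1}
    - {"delta_pos":[0.008,0,0.04],"delta_rot":[0,0,0],"grip":1}
    - {"delta_pos":[0.008,0,0.04],"delta_rot":[0,0,0],"grip":1}

```text
clock: 66.88
tcp_pos: [0.3671, 0.2217, 0.045]
ee_rot: [3.141, 0.215, -3.14]
ft_force: [0.2, -0.2, -0.8]
gripper_width: 0.222
gripper_force: 60.5
```

Call:
carry_out:
  commands:
    - {"delta_pos":[0.006,0,0.03],"delta_rot":[0,0,0],"grip":1}
    - {"delta_pos":[0.006,0,0.03],"delta_rot":[0,0,0],"grip":1}
    - {"delta_pos":[0.006,0,0.03],"delta_rot":[0,0,0],"grip":1}

```text
clock: 67.25
tcp_pos: [0.3674, 0.2219, 0.0422]
ee_rot: [3.14, 0.215, -3.14]
ft_force: [-1.4, -0.7, 2.6]
gripper_width: 0.219
gripper_force: 61.0
```

Call:
carry_out:
  commands:
    - {"delta_pos":[0.003,0,0.015],"delta_rot":[0,0,0],"grip":1}
    - {"delta_pos":[0.003,0,0.015],"delta_rot":[0,0,0],"grip":1}
    - {"delta_pos":[0.003,0,0.015],"delta_rot":[0,0,0],"grip":1}

```text
clock: 67.62
tcp_pos: [0.3679, 0.222, 0.0421]
ee_rot: [3.14, 0.217, -3.14]
ft_force: [-4.7, -0.6, 10.2]
gripper_width: 0.218
gripper_force: 61.9
```

Contact with the mat. I'll release, retreat, and head to the knob.

Call:
carry_out:
  commands:
    - {"delta_pos":[0,0,-0.02],"delta_rot":[0,0,0],"grip":1}
    - {"delta_pos":[0,0,-0.02],"delta_rot":[0,0,0],"grip":0.4}
    - {"delta_pos":[0,0,-0.02],"delta_rot":[0,0,0],"grip":0}
    - {"delta_pos":[0,0,-0.02],"delta_rot":[0,0,0],"grip":-0.2}
    - {"delta_pos":[0,0,-0.02],"delta_rot":[0,0,0],"grip":-0.2}
    - {"delta_pos":[0,0,-0.4],"delta_rot":[0,0,0],"grip":-0.2}
    - {"delta_pos":[0,0,-0.95],"delta_rot":[0,0,0],"grip":-0.3}

```text
clock: 68.5
tcp_pos: [0.345, 0.2205, 0.1314]
ee_rot: [-3.14, 0.21, -3.141]
ft_force: [0.9, 0.9, 0.2]
gripper_width: 0.647
gripper_force: 0.0
```

Call:
carry_out:
  commands:
    - {"delta_pos":[-0.1,-0.4,-0.2],"delta_rot":[0,0.017,0],"grip":-0.4}
    - {"delta_pos":[-0.2,-0.8,-0.2],"delta_rot":[0,0.034,0],"grip":-0.4}

```text
clock: 68.75
tcp_pos: [0.3638, 0.1419, 0.1601]
ee_rot: [3.139, 0.005, -3.137]
ft_force: [0.7, 0.0, -0.9]
gripper_width: 0.698
gripper_force: 0.0
```

Run:
```python
from h import *
st()
for n in("scene","top"):
    c=r.camera(n); w=cloud(c)
    p=sel(w,.30,.50,.15,.29,.022,.04); print("wedge body",len(p),rect(p),np.median(p[:,2]))
    p=sel(w,.33,.41,.19,.25,.055,.07); print("handle",len(p),rect(p) if len(p)>4 else 0,np.median(p[:,2]))
    p=sel(w,.37,.44,-.26,-.17,.077,.095); print("knob",len(p),p.mean(0))
plan([((.4115,-.2145,.15),TV),((.4115,-.2145,.055),TV)])
```

```text
{'clock': 68.75, 'qpos': [0.198, -0.32, -0.372, 1.513, 0.002, 0.193], 'tcp_pos': [0.364, 0.142, 0.16], 'ee_rot': [3.139, 0.005, -3.137], 'ft_force': [0.67, 0.043, -0.857], 'gripper_force': 0.0, 'gripper_width': 0.698}
wedge body 337 [399.2 220.5  44.8 123.4  89.3] 0.03041889334436576
handle 102 [369.1 221.2  44.   20.1   0.9] 0.06331624063915298
knob 18 [ 0.40733317 -0.21492087  0.08323108]
wedge body 72 [441.5 232.1  30.6  22.5   9.4] 0.030298672288384454
handle 0 0 nan
knob 87 [ 0.41126778 -0.21386565  0.08293502]
pos [-0.137, -1.0, 0.021] rot [-0.0001, 0.0002, 0.0027] dist mm 101
pos [-0.154, -1.0, 0.02] rot [0.0, 0.0, 0.0] dist mm 101
pos [-0.154, -1.0, 0.02] rot [0.0, 0.0, 0.0] dist mm 101
pos [-0.08, -0.519, 0.011] rot [0.0, 0.0, 0.0] dist mm 53
pos [-0.0, -0.0, 0.95] rot [0.0, 0.0, 0.0] dist mm 95
  return _methods._mean(a, axis=axis, dtype=dtype,
  ret = ret.dtype.type(ret / rcount)
```

Call:
carry_out:
  commands:
    - {"delta_pos":[-0.07,-0.5,0],"delta_rot":[0,0,0],"grip":-0.4}
    - {"delta_pos":[-0.137,-1,0.02],"delta_rot":[0,0,0.0027],"grip":-0.4}

```text
clock: 69.1
tcp_pos: [0.3761, 0.041, 0.1542]
ee_rot: [3.141, 0.001, 3.128]
ft_force: [0.8, 0.2, 0.1]
gripper_width: 0.701
gripper_force: 0.0
```

Call:
carry_out:
  commands:
    - {"delta_pos":[-0.077,-0.5,0],"delta_rot":[0,0,0],"grip":-0.4}
    - {"delta_pos":[-0.154,-1,0.02],"delta_rot":[0,0,0],"grip":-0.4}

```text
clock: 69.35
tcp_pos: [0.3899, -0.0597, 0.1522]
ee_rot: [3.141, 0.002, 3.127]
ft_force: [0.7, -0.6, 0.4]
gripper_width: 0.699
gripper_force: 0.0
```

Call:
carry_out:
  commands:
    - {"delta_pos":[-0.077,-0.5,0],"delta_rot":[0,0,0],"grip":-0.4}
    - {"delta_pos":[-0.154,-1,0.02],"delta_rot":[0,0,0],"grip":-0.4}

```text
clock: 69.6
tcp_pos: [0.4038, -0.16, 0.1502]
ee_rot: [3.141, 0.002, 3.126]
ft_force: [0.1, -0.4, -0.1]
gripper_width: 0.701
gripper_force: 0.0
```

Call:
carry_out:
  commands:
    - {"delta_pos":[-0.04,-0.3,0],"delta_rot":[0,0,0],"grip":-0.4}
    - {"delta_pos":[-0.08,-0.519,0.01],"delta_rot":[0,0,0],"grip":-0.4}
    - {"delta_pos":[-0.08,-0.519,0.01],"delta_rot":[0,0,0],"grip":-0.4}
    - {"delta_pos":[-0.08,-0.519,0.01],"delta_rot":[0,0,0],"grip":-0.4}

```text
clock: 70.1
tcp_pos: [0.4107, -0.2099, 0.1491]
ee_rot: [3.14, 0.0, 3.127]
ft_force: [-0.3, -0.1, -0.4]
gripper_width: 0.698
gripper_force: 0.0
```

Run:
```python
from h import *
st()
plan([((.4115,-.2147,.055),TV)])
```

```text
{'clock': 70.1, 'qpos': [-0.619, -0.121, -0.228, 1.464, 0.001, -0.604], 'tcp_pos': [0.411, -0.21, 0.149], 'ee_rot': [3.14, 0.0, 3.127], 'ft_force': [-0.341, -0.05, -0.35], 'gripper_force': 0.0, 'gripper_width': 0.698}
pos [-0.009, -0.049, 0.941] rot [0.0003, 0.0, 0.0013] dist mm 94
```

Call:
carry_out:
  commands:
    - {"delta_pos":[-0.005,-0.049,0.2],"delta_rot":[0,0,0.0013],"grip":-0.4}
    - {"delta_pos":[-0.005,-0.049,0.5],"delta_rot":[0,0,0.0013],"grip":-0.4}
    - {"delta_pos":[-0.005,-0.049,0.75],"delta_rot":[0,0,0.0013],"grip":-0.4}
    - {"delta_pos":[-0.005,-0.049,0.94],"delta_rot":[0,0,0.0013],"grip":-0.4}
    - {"delta_pos":[-0.005,-0.049,0.94],"delta_rot":[0,0,0.0013],"grip":-0.4}
    - {"delta_pos":[-0.005,-0.049,0.94],"delta_rot":[0,0,0.0013],"grip":0.2}
    - {"delta_pos":[-0.005,-0.049,0.94],"delta_rot":[0,0,0.0013],"grip":0.6}
    - {"delta_pos":[-0.005,-0.049,0.94],"delta_rot":[0,0,0.0013],"grip":1}
    - {"delta_pos":[-0.005,-0.049,0.94],"delta_rot":[0,0,0.0013],"grip":1}
    - {"delta_pos":[-0.005,-0.049,0.94],"delta_rot":[0,0,0.0013],"grip":1}
  newtons: 50

```text
clock: 71.35
tcp_pos: [0.4122, -0.215, 0.057]
ee_rot: [3.139, 0.003, 3.118]
ft_force: [-0.2, 4.2, 6.3]
gripper_width: 0.312
gripper_force: 49.4
```

Call:
carry_out:
  commands:
    - {"delta_pos":[0,0,-0.05],"delta_rot":[0,0,0],"grip":1}
    - {"delta_pos":[0,0,-0.1],"delta_rot":[0,0,0],"grip":1}
    - {"delta_pos":[0,0,-0.14],"delta_rot":[0,0,0],"grip":1}
    - {"delta_pos":[0,0,-0.16],"delta_rot":[0,0,0],"grip":1}
    - {"delta_pos":[0,0,-0.16],"delta_rot":[0,0,0],"grip":1}

```text
clock: 71.97
tcp_pos: [0.412, -0.215, 0.0701]
ee_rot: [3.138, 0.002, 3.118]
ft_force: [5.9, 3.2, -8.1]
gripper_width: 0.311
gripper_force: 49.6
```

Call:
carry_out:
  commands:
    - {"delta_pos":[-0.1,0,0],"delta_rot":[0,0,0],"grip":1}
    - {"delta_pos":[-0.2,0,0],"delta_rot":[0,0,0],"grip":1}
    - {"delta_pos":[-0.3,0,0],"delta_rot":[0,0,0],"grip":1}
    - {"delta_pos":[-0.4,0,0],"delta_rot":[0,0,0],"grip":1}
    - {"delta_pos":[-0.5,0,0],"delta_rot":[0,0,0],"grip":1}
    - {"delta_pos":[-0.6,0,0],"delta_rot":[0,0,0],"grip":1}
    - {"delta_pos":[-0.68,0,0],"delta_rot":[0,0,0],"grip":1}
    - {"delta_pos":[-0.75,0,0],"delta_rot":[0,0,0],"grip":1}
    - {"delta_pos":[-0.79,0,0],"delta_rot":[0,0,0],"grip":1}
    - {"delta_pos":[-0.79,0,0],"delta_rot":[0,0,0],"grip":1}

```text
clock: 73.22
tcp_pos: [0.4915, -0.2171, 0.0713]
ee_rot: [3.139, 0.002, 3.118]
ft_force: [-0.5, 5.2, -7.3]
gripper_width: 0.308
gripper_force: 49.7
```

Call:
carry_out:
  commands:
    - {"delta_pos":[-0.01,0,0],"delta_rot":[0,0,0],"grip":1}
    - {"delta_pos":[-0.01,0,0],"delta_rot":[0,0,0],"grip":1}

```text
clock: 73.47
tcp_pos: [0.4917, -0.2171, 0.0712]
ee_rot: [3.139, 0.001, 3.118]
ft_force: [-1.2, 4.4, -7.7]
gripper_width: 0.311
gripper_force: 49.6
```

Call:
carry_out:
  commands:
    - {"delta_pos":[-0.01,0,0],"delta_rot":[0,0,0],"grip":1}
    - {"delta_pos":[-0.01,0,0],"delta_rot":[0,0,0],"grip":1}

```text
clock: 73.72
tcp_pos: [0.4926, -0.2172, 0.0712]
ee_rot: [3.139, 0.001, 3.118]
ft_force: [-1.5, 4.3, -9.1]
gripper_width: 0.31
gripper_force: 49.6
```

Call:
carry_out:
  commands:
    - {"delta_pos":[-0.01,0,0],"delta_rot":[0,0,0],"grip":1}
    - {"delta_pos":[-0.01,0,0],"delta_rot":[0,0,0],"grip":1}

```text
clock: 73.97
tcp_pos: [0.4936, -0.2172, 0.0712]
ee_rot: [3.139, 0.001, 3.118]
ft_force: [-0.8, 4.9, -8.3]
gripper_width: 0.31
gripper_force: 49.6
```

Call:
carry_out:
  commands:
    - {"delta_pos":[-0.01,0,0],"delta_rot":[0,0,0],"grip":1}
    - {"delta_pos":[-0.01,0,0],"delta_rot":[0,0,0],"grip":1}

```text
clock: 74.22
tcp_pos: [0.4947, -0.2172, 0.0712]
ee_rot: [3.139, 0.001, 3.118]
ft_force: [-1.8, 4.4, -7.6]
gripper_width: 0.309
gripper_force: 49.6
```

Call:
carry_out:
  commands:
    - {"delta_pos":[-0.01,0,0],"delta_rot":[0,0,0],"grip":1}
    - {"delta_pos":[-0.01,0,0],"delta_rot":[0,0,0],"grip":1}

```text
clock: 74.47
tcp_pos: [0.4953, -0.2172, 0.071]
ee_rot: [3.139, 0.0, 3.118]
ft_force: [-2.0, 5.9, -8.8]
gripper_width: 0.31
gripper_force: 49.7
```

Run:
```python
from h import *
st()
for n in("top","scene"):
    w=cloud(r.camera(n)); q=tobay(w); z=w[...,2]
    m=(q[...,0]>.50)&(q[...,0]<.60)&(q[...,1]>-.37)&(q[...,1]<-.115)&(z>.100)&(z<.113)
    x=q[m][:,0]; print(n,len(x),np.percentile(x,[1,3,10,25]).round(4), "comb y",np.percentile(q[m][:,1],[1,99]).round(3))
w=np.load("top.npy");q=tobay(w);z=w[...,2]
for nm in("top.npy","sc.npy"):
    w=np.load(nm);q=tobay(w);z=w[...,2]
    m=(q[...,0]>.42)&(q[...,0]<.52)&(q[...,1]>-.37)&(q[...,1]<-.115)&(z>.100)&(z<.113)
    x=q[m][:,0]; print("change",nm,len(x),np.percentile(x,[1,3,10,25]).round(4))
```

```text
{'clock': 74.475, 'qpos': [-0.538, 0.115, -0.149, 1.308, 0.002, -0.515], 'tcp_pos': [0.495, -0.217, 0.071], 'ee_rot': [3.139, 0.0, 3.118], 'ft_force': [-1.98, 5.903, -8.788], 'gripper_force': 49.658, 'gripper_width': 0.31}
top 271 [0.5271 0.5274 0.5281 0.5325] comb y [-0.369 -0.117]
scene 520 [0.5041 0.5074 0.5287 0.5344] comb y [-0.364 -0.118]
change top.npy 958 [0.4452 0.4458 0.4475 0.4514]
change sc.npy 477 [0.4457 0.4472 0.4503 0.455 ]
```

Call:
carry_out:
  commands:
    - {"delta_pos":[0.01,0,0],"delta_rot":[0,0,0],"grip":1}
    - {"delta_pos":[0.02,0,0],"delta_rot":[0,0,0],"grip":1}
    - {"delta_pos":[0.02,0,0],"delta_rot":[0,0,0],"grip":1}

```text
clock: 74.95
tcp_pos: [0.4952, -0.2172, 0.0718]
ee_rot: [3.139, 0.004, 3.118]
ft_force: [1.4, 5.0, -8.6]
gripper_width: 0.311
gripper_force: 49.7
```

Run:
```python
from h import *
st()
for n in("top",)*3:
    w=cloud(r.camera(n)); q=tobay(w); z=w[...,2]
    m=(q[...,0]>.50)&(q[...,0]<.60)&(q[...,1]>-.37)&(q[...,1]<-.115)&(z>.100)&(z<.113)
    x=q[m][:,0]; print(n,len(x),np.percentile(x,[1,3,10,25]).round(4))
```

```text
{'clock': 74.95, 'qpos': [-0.54, 0.11, -0.153, 1.305, 0.004, -0.517], 'tcp_pos': [0.495, -0.217, 0.072], 'ee_rot': [3.139, 0.004, 3.118], 'ft_force': [1.401, 5.027, -8.608], 'gripper_force': 49.667, 'gripper_width': 0.311}
top 281 [0.5271 0.5273 0.5294 0.5329]
top 276 [0.5273 0.5274 0.528  0.5328]
top 286 [0.527  0.5273 0.5281 0.5327]
```

Call:
carry_out:
  commands:
    - {"delta_pos":[0.01,0,0],"delta_rot":[0,0,0],"grip":1}
    - {"delta_pos":[0.015,0,0],"delta_rot":[0,0,0],"grip":1}
    - {"delta_pos":[0.015,0,0],"delta_rot":[0,0,0],"grip":1}

```text
clock: 75.47
tcp_pos: [0.4941, -0.2172, 0.0719]
ee_rot: [3.139, 0.005, 3.118]
ft_force: [2.4, 5.6, -9.1]
gripper_width: 0.309
gripper_force: 49.7
```

Call:
carry_out:
  commands:
    - {"delta_pos":[0.005,0,0.04],"delta_rot":[0,0,0],"grip":1}
    - {"delta_pos":[0.005,0,0.06],"delta_rot":[0,0,0],"grip":1}
    - {"delta_pos":[0.005,0,0.08],"delta_rot":[0,0,0],"grip":1}
    - {"delta_pos":[0.005,0,0.08],"delta_rot":[0,0,0],"grip":1}

```text
clock: 75.97
tcp_pos: [0.4937, -0.2172, 0.0643]
ee_rot: [3.139, 0.006, 3.119]
ft_force: [0.9, 6.2, -6.9]
gripper_width: 0.312
gripper_force: 49.7
```

The pin is below the bar's top with the spring still pulling, so it is in the home hole. I'll lower fully, release and back off.

Call:
carry_out:
  commands:
    - {"delta_pos":[0,0,0.04],"delta_rot":[0,0,0],"grip":1}
    - {"delta_pos":[0,0,0.07],"delta_rot":[0,0,0],"grip":1}
    - {"delta_pos":[0,0,0.07],"delta_rot":[0,0,0],"grip":1}
    - {"delta_pos":[0,0,0.07],"delta_rot":[0,0,0],"grip":0.3}
    - {"delta_pos":[0,0,0.07],"delta_rot":[0,0,0],"grip":-0.1}
    - {"delta_pos":[0,0,0.07],"delta_rot":[0,0,0],"grip":-0.4}
    - {"delta_pos":[0,0,0.07],"delta_rot":[0,0,0],"grip":-0.4}
    - {"delta_pos":[0,0,-0.4],"delta_rot":[0,0,0],"grip":-0.4}
    - {"delta_pos":[0,0,-0.9],"delta_rot":[0,0,0],"grip":-0.4}

```text
clock: 77.1
tcp_pos: [0.4904, -0.218, 0.1536]
ee_rot: [3.141, -0.001, 3.117]
ft_force: [0.3, -0.9, 0.9]
gripper_width: 0.698
gripper_force: 0.0
```

Call:
carry_out:
  commands:
    - {"delta_pos":[0.5,0.2,-0.4],"delta_rot":[0,0,0],"grip":-0.4}
    - {"delta_pos":[1,0.5,-0.8],"delta_rot":[0,0,0],"grip":-0.4}
    - {"delta_pos":[1,0.5,-0.8],"delta_rot":[0,0,0],"grip":-0.4}
    - {"delta_pos":[1,0.5,-0.8],"delta_rot":[0,0,0],"grip":-0.4}

```text
clock: 77.6
tcp_pos: [0.3929, -0.1661, 0.2342]
ee_rot: [-3.14, 0.004, 3.118]
ft_force: [1.6, -0.5, -1.2]
gripper_width: 0.699
gripper_force: 0.0
```

Run:
```python
from h import *
st()
for n in("top","scene"):
    c=r.camera(n); w=cloud(c); p=sel(w,.40,.51,-.28,-.15,.077,.099); print("knob",len(p),p.mean(0),p[:,2].max())
    p=sel(w,.49,.56,-.42,-.05,.100,.118); print("comb",len(p),rect(p),np.median(p,0),"home was 540.2 -245.9")
    p=sel(w,.30,.50,.15,.29,.022,.04); print("wedge body",len(p),rect(p))
    cv2.imwrite(f"pics/z_{n}.png",c["frame"][90:350,60:620] if n=="top" else c["frame"][100:380,100:580])
for y in(.0867,.1527,.2187,.2847,.3507): fitlamp(.52,.63,y,.07)
```

```text
{'clock': 77.6, 'qpos': [-0.558, -0.211, -0.137, 1.64, 0.001, -0.534], 'tcp_pos': [0.393, -0.166, 0.234], 'ee_rot': [-3.14, 0.004, 3.118], 'ft_force': [1.551, -0.494, -1.231], 'gripper_force': 0.0, 'gripper_width': 0.699}
knob 84 [ 0.49129736 -0.21689021  0.08278709] 0.08934933163305625
comb 775 [ 540.  -246.3  272.4   43.6   89.1] [ 0.52944859 -0.25507286  0.10648092] home was 540.2 -245.9
wedge body 403 [397.2 220.5 118.1  41.7   0.9]
knob 29 [ 0.48990495 -0.21658158  0.08267857] 0.08661395730453147
comb 432 [ 538.3 -246.4  275.8   42.6   89.8] [ 0.53270548 -0.23923622  0.1063104 ] home was 540.2 -245.9
wedge body 340 [400.5 221.6 120.6  43.2   0.7]
top 534 y,z@x [0.0872 0.0696] yaw,pitch deg [ 1.86 10.18] rms 0.0023 xmax 0.625
scene 426 y,z@x [0.0865 0.0695] yaw,pitch deg [2.49 9.08] rms 0.002 xmax 0.629
top 533 y,z@x [0.1531 0.0699] yaw,pitch deg [1.63 9.78] rms 0.0022 xmax 0.625
scene 445 y,z@x [0.1525 0.0699] yaw,pitch deg [1.96 9.16] rms 0.0018 xmax 0.63
top 518 y,z@x [0.2193 0.0701] yaw,pitch deg [ 1.62 10.07] rms 0.0023 xmax 0.62
scene 470 y,z@x [0.2184 0.0703] yaw,pitch deg [2.21 8.74] rms 0.002 xmax 0.625
top 517 y,z@x [0.2851 0.0702] yaw,pitch deg [ 2.03 10.23] rms 0.0022 xmax 0.62
scene 514 y,z@x [0.2844 0.0705] yaw,pitch deg [1.91 9.05] rms 0.002 xmax 0.625
top 504 y,z@x [0.3511 0.0706] yaw,pitch deg [ 1.08 10.32] rms 0.0022 xmax 0.616
scene 536 y,z@x [0.3503 0.0708] yaw,pitch deg [2.15 8.58] rms 0.0019 xmax 0.622
```

View pics/z_top.png

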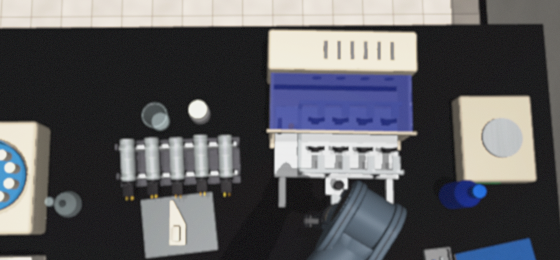

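View pics/z_scene.png

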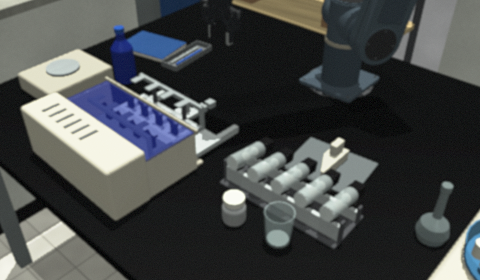

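The pictures show the five lamps in the rack (top view near (175,160)) and the wedge flat on the mat at (178,222). The carriage is home with the keeper shut, and the knob is at rest height.

```bash
python3 -c "
from bench import r
print(r.job_done())"
```

```text
the job is handed in; nothing more can be done
None
```

I handed the job in: all four lamps lie in the rack (plugs low at the front), the keeper is shut, the carriage is home with its plunger in, and the wedge lies flat on the mat; the cameras confirmed this just before handing in, though the hand-in returned no verdict.

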